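Put the rail lanterns on charge

TASK

Put the lanterns on charge. First slide every round charging base along the face of the charging rail, without picking it up off the desk, until they stand closed up in a row, the first touching the end stop, each touching the next and all touching the rail. Then lift each lantern off its hook and stand it upright in the dish of a base, one to a base, and last of all push the power switch fully over to on; if a base gets knocked out of the row, put it back, and leave the other things on the desk where they are.

Things in the scene. Friction and masses are not known exactly. Their poses are not given: they have to be found in the camera images.
- charging_rail: Fixed aluminium rail: wall 500 mm long, 22 thick, 30 high with brass strips; at its end a stop block (80 mm long, 110 mm proud of the face, 34 high) carrying the switch. Origin: on the desk in the corner of wall face and stop face. x into the wall, away from the robot; y along it towards the stop. Bases stand at -x, -y; in the row their centres are at x -48 mm, y -48, -144, -240 mm.
- power_switch_tip (a point): Tip of the power switch, a small steel lever with a round knob 26 mm across, 55 mm from pivot to knob centre, on a black block on top of the end stop. This point is the knob's centre.
- power_switch (a joint): Power switch, rad: 0 = off, leaning 0.5 rad back towards the robot (rail's -x); 1.0 = on, leaning 0.5 rad towards the rail's +x. It turns about the rail's y axis and stays where it is left; push the knob in the rail's +x direction.
- base_1_centre (a point): Centre (half-way up, 15 mm above the desk) of round charging base 1: loose white disc 96 mm across, 30 mm high, brass band, about 300 g, too wide to grip. Its top is a dish 80 mm across, 6 mm deep (floor 24 mm above the desk). The bases start spread along the rail, up to 3 cm off its face, base 1 nearest the stop, then 2, then 3; one of them may be absent (None from the start).
- base_2_centre (a point): Centre (half-way up, 15 mm above the desk) of round charging base 2: loose white disc 96 mm across, 30 mm high, brass band, about 300 g, too wide to grip. Its top is a dish 80 mm across, 6 mm deep (floor 24 mm above the desk). The bases start spread along the rail, up to 3 cm off its face, base 1 nearest the stop, then 2, then 3; one of them may be absent (None from the start).
- base_3_centre (a point): Centre (half-way up, 15 mm above the desk) of round charging base 3: loose white disc 96 mm across, 30 mm high, brass band, about 300 g, too wide to grip. Its top is a dish 80 mm across, 6 mm deep (floor 24 mm above the desk). The bases start spread along the rail, up to 3 cm off its face, base 1 nearest the stop, then 2, then 3; one of them may be absent (None from the start).
- lantern_1_centre (a point): Centre (half-way up) of brass lantern 1, loose, 145 mm high, 350 g; heavy round foot 68 mm across. Its handle, a frame in the lantern's y-z plane: two upright straps 12 mm wide along x, 49 mm over their outer faces along y, from 88 to 145 mm above the underside, and a 6 mm top bar. Grip across both straps, fingers either side of the hook arm. It starts hanging by the bar, 65 mm from the post of stand 1.
- hook_stand_1: Hook stand 1, fixed: steel disc foot 100 mm across, post 13 mm thick, 214 mm high with a brass ball. A level arm 8 mm thick, upper side 205 mm above the desk, runs along the stand's own -x and ends 106 mm from the post in an upturned tip 220 mm high. Origin on the desk under the post. The lantern must rise 17 mm or more, then move along the stand's -x to come clear.
- lantern_2_centre (a point): Centre (half-way up) of brass lantern 2, loose, 145 mm high, 350 g; heavy round foot 68 mm across. Its handle, a frame in the lantern's y-z plane: two upright straps 12 mm wide along x, 49 mm over their outer faces along y, from 88 to 145 mm above the underside, and a 6 mm top bar. Grip across both straps, fingers either side of the hook arm. It starts hanging by the bar, 65 mm from the post of stand 2.
- hook_stand_2: Hook stand 2, fixed: steel disc foot 100 mm across, post 13 mm thick, 214 mm high with a brass ball. A level arm 8 mm thick, upper side 205 mm above the desk, runs along the stand's own -x and ends 106 mm from the post in an upturned tip 220 mm high. Origin on the desk under the post. The lantern must rise 17 mm or more, then move along the stand's -x to come clear.
- ink_bottle: A bystander: loose ink bottle 50x50x60 mm. Origin at the centre of its underside. Leave it.
Things that resemble listed ones, but are neither listed nor needed, are in the scene too. What is shaped like the part that bears base_3_centre but brown, pink or purple is not meant.

How it is judged:
On the way, in this order (a step that is already met when the one before it is completed fails the run):
1. every base stands in the closed row: touching the rail, the first at the stop (x of each of base_1_centre, base_2_centre, base_3_centre in the frame of charging_rail above -0.055 m and y of base_1_centre in the frame of charging_rail above -0.056 m and height (world z) of each of base_1_centre, base_2_centre, base_3_centre below 0.02 m and (y of base_2_centre in the frame of charging_rail above -0.056 m or horizontal distance between base_2_centre and base_1_centre below 0.104 m) and (y of base_3_centre in the frame of charging_rail above -0.056 m or horizontal distance between base_3_centre and base_1_centre below 0.104 m or horizontal distance between base_3_centre and base_2_centre below 0.104 m)), for 0.2 s.
2. each lantern stands upright in the dish of a base (angle between each of lantern_1_centre, lantern_2_centre's own z axis and vertical below 0.1 rad and height (world z) of lantern_1_centre between 0.0925 and 0.1015 m and (horizontal distance between lantern_1_centre and base_1_centre below 0.01 m or horizontal distance between lantern_1_centre and base_2_centre below 0.01 m or horizontal distance between lantern_1_centre and base_3_centre below 0.01 m) and height (world z) of lantern_2_centre between 0.0925 and 0.1015 m and (horizontal distance between lantern_2_centre and base_1_centre below 0.01 m or horizontal distance between lantern_2_centre and base_2_centre below 0.01 m or horizontal distance between lantern_2_centre and base_3_centre below 0.01 m)), for 0.2 s.
3. the power switch is on (value of joint power_switch above 0.85 rad), for 0.2 s.
At the end, for the whole second after the job is handed in: Every base present stands on the desk with its rim within 7 mm of the rail's face and within 8 mm of the end stop (first) or of the base before it (others); both lanterns stand upright (within 0.1 rad) in dishes, within 10 mm of a base's centre; the switch is past 0.85 rad (all of step 1 and all of step 2 and value of joint power_switch above 0.85 rad); the robot touches nothing.
It fails at once if a base is picked up off the desk (height (world z) of any of base_1_centre, base_2_centre, base_3_centre above 0.045 m).
It fails at once if the ink bottle is moved more than 3 cm (distance of ink_bottle from where it was at the start of the episode above 0.03 m).
Of base_1, base_2, base_3 only 2 to 3 are there at a start; the rules pass over those that are not, and their reading is None.
At some moment in a run one of base_1, base_2, base_3 may be knocked a few centimetres aside while the robot is not near it.
It also fails if it takes over 210 s, if anything falls off the work surface, if the arm or the gripper's body presses on something with over 40 N, if the wrist force passes 120 N, or if a joint passes its speed limit or range.

ROBOT

A 7-joint arm with a two-finger parallel gripper is mounted at the origin on the work surface; the furniture and walls round the work are solid. World frame = base frame: x ahead of the robot, y to its left, z up, the work surface at z = 0. Lengths are in m, angles in rad, forces in N, time in s.
With the tool pointing down it reaches from about 0.35 to 0.9 m from the base axis. Payload 8.1 kg.
Tool frame: the origin (TCP) lies on the centre line of the jaws, within the pads' length; the fingertips stand 22 mm ahead of it and the grasp point (between the pads) lies 3 mm ahead of it (arm.finger_overhang is the distance from the TCP to the fingertips, in m); z points along the fingers, y is the direction in which the jaws open and shut (so a half turn about z gives the same grasp; the last joint's range is limited). The gripper opens to 92 mm and grips with 3 to 60 N. Pads are 19 mm wide; open, the fingers measure 130 mm over their backs; the gripper's body (75 mm by 190 mm) begins 47 mm behind the grasp point.
Start: joints at [-1.451, 0.434, 0.025, 1.573, -0.012, 1.134, -0.075], TCP at [0.138, 0.61, 0.249] pointing down, gripper open.
Joint ranges: [-2.62, 2.62], [-0.44, 2.09], [-1.27, 1.32], [0.08, 2.57], [-1.32, 4.46], [0.12, 2], [-2.74, 2.74]. Speed limits (rad/s): [2.22, 2.22, 3.01, 3.01, 3.14, 3.14, 3.14].

INTERFACE

Orientations are given as a rotation vector (axis times angle).
In Python, from cell import arm gives the robot as it stands. The module is installed in compiled form; this text tells all that it offers.
- The arm moves only by the tool step_arm, never from a script. Its argument "plan" is a list of rows, each an object of numbers: "wx", "wy", "wz": the turn, a rotation vector about the tool's x, y, z in units of 6 degrees (1.0 is 6 degrees); "tx", "ty", "tz": the shift along the tool's x, y, z in cm; "hand": the opening, from 0 (shut) to 1 (fully open). A call has exactly 10 rows; each row shifts and turns the commanded pose from where the row before left it, along the tool's axes as they then stand; what a row does not reach is not made up. A row lasts 1/12 s, in which the tool goes at most 41.7 mm and 7.16 degrees, less where a joint would pass 70% of its speed; a pose out of reach is approached as far as the arm can. A call is refused whole if a number of a shift passes 4.17 or a number of a turn 1, either way. A call with a gripper value outside its range is refused whole. The fingers move at their own pace and stop on an object; "force" is the grip in N (left out, the last holds). Time passes only in rows, so rows that do not move let the fingers close, or fill a call up. It gives the time, the measured TCP pose, the force and the opening at its end, in the units of the state.
- arm.observe(): the state, without advancing time (a new reading comes with each control period).
- arm.get_image(name): name is "scene" or "top" or "wrist"; returns (picture, depth): 400x640x3 uint8, red, green, blue; 400x640 float32, m along the optical axis (not along the pixel's ray), 0 where there is no reading.
- arm.calibration(name): a dict with "mtx" (3x3 intrinsics, pixels), "R" (3x3) and "t" (3): a world point X has camera coordinates R X + t. Camera axes: x right, y down, z forward; pixel columns grow to the right and rows downward; lengths in m; the calibration is good to about 2 mm. A picture is of the moment at which its call begins: read the wrist's pose just before it. calibration takes no time and is no camera call; for the wrist camera it gives the pose at the moment of the call.
- arm.sign_off(): hands the job in, once; it reports no verdict.
The state is a dict: "clock": time; "joints": joint angles; "dq": joint speeds; "joint_efforts": joint torques, N m; "position": TCP position; "ee_rot": TCP orientation; "force": force on the tool from outside, world axes, zero at the start; "ft_torque": the same for the moment, N m; "width": opening from 0.0 (shut) to 1.0 (fully open).
Only numpy, scipy, OpenCV 4.12 (cv2) and the standard library are available. Lean on these libraries where they do the work, as an engineer would, in place of code of your own. Each camera call takes 0.05 s, during which the arm holds its last target.

## Working session

There is one attempt and no reset: what is moved stays moved. The work goes in short steps, Python scripts to look and compute and a tool call to move; the robot and the scene stay as the last step left them, time stands still between calls to the robot, and variables do not carry over. Pictures are saved under pics/ and viewed, and the job is handed in when it is done.

Besides the shell and the picture viewer there is one more tool, called after "Call:" as name([rows], argument=value, ...), one row to a line, values as JSON. step_arm: Moves the arm, as the interface text tells. Its arguments: {"type":"object","properties":{"plan":{"type":"array"},"force":{"type":"number"}},"required":["plan"]}

```bash
mkdir -p pics; ls
cat > h.py <<'E'
from cell import arm
import numpy as np, cv2
from scipy.spatial.transform import Rotation as Ro
np.set_printoptions(precision=4,suppress=True)
def snap(n,tag):
    c=arm.calibration(n); im,d=arm.get_image(n)
    cv2.imwrite(f'pics/{tag}.png',im[:,:,::-1]); np.savez(f'pics/{tag}.npz',im=im,d=d,**{k:np.array(c[k]) for k in('mtx','R','t')})
def load(tag): return np.load(f'pics/{tag}.npz')
def cloud(z):
    d=z['d'];v,u=np.mgrid[0:d.shape[0],0:d.shape[1]]
    K=z['mtx'];p=np.stack([(u-K[0,2])/K[0,0]*d,(v-K[1,2])/K[1,1]*d,d],-1)
    P=(p-z['t'].reshape(3))@z['R']; P[d==0]=np.nan
    return P
def crop(tag,x0,y0,x1,y1,s,out):
    im=cv2.imread(f'pics/{tag}.png')[y0:y1,x0:x1]; cv2.imwrite(f'pics/{out}.png',cv2.resize(im,None,fx=s,fy=s,interpolation=cv2.INTER_CUBIC))
E
python3 - <<'E'
from h import *
o=arm.observe();print(o)
for n in('scene','top','wrist'):snap(n,n+'0')
print(arm.finger_overhang)
E
```

```text
pics
{'clock': 0.0, 'joints': array([-1.4506,  0.4352,  0.025 ,  1.5741, -0.0116,  1.134 , -0.0751]), 'dq': array([-0.0014,  0.0007,  0.0012,  0.0017,  0.0007, -0.0013, -0.0005]), 'joint_efforts': array([ -0.001 , -66.7855,   0.9841, -31.4455,  -0.0607,   0.0431,
         0.0002]), 'position': array([0.138 , 0.6091, 0.248 ]), 'ee_rot': array([-0.3494, -3.1221,  0.0025]), 'force': array([ 0.3956,  0.3357, -0.3363]), 'ft_torque': array([-0.0161, -0.0253, -0.0077]), 'width': 1.0011973487360102}
0.022
```

View pics/scene0.png

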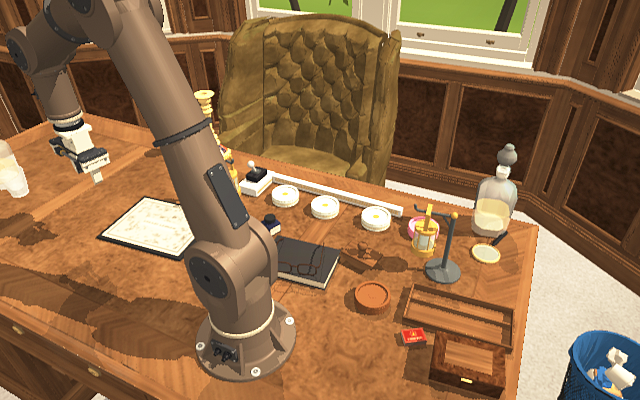

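View pics/top0.png

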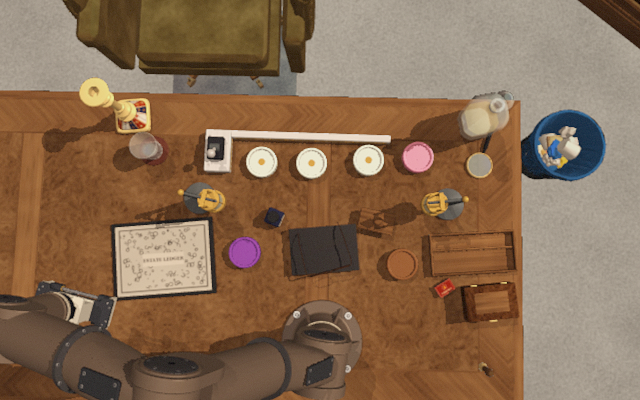

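View pics/wrist0.png

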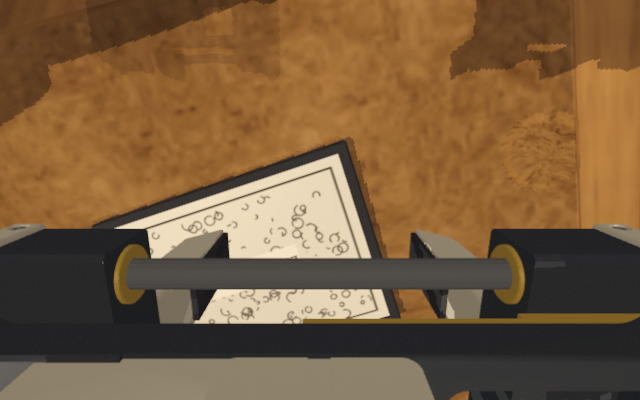

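The top view shows three white bases at (262,162), (311,163) and (368,159). The pink (418,157), purple (244,252) and brown (401,264) discs are decoys. The stop and switch are at (217,150), the lanterns at (207,198) and (437,203), and the ink bottle at (275,216). The three white ones fit the description, and I'll check that in enlarged crops.

Run:
```python
from h import *
z=load('top0');P=cloud(z)
print(z['R'],z['t'],z['mtx'])
for u,v in [(262,162),(311,163),(368,159),(390,135),(232,132),(232,138),(388,141),(217,150)]:print(u,v,P[v,u])
im=z['im'].astype(int)
# bases: height 0.026..0.034 rim points
for (u,v) in [(262,162),(311,163),(368,159)]:
    s=np.s_[v-22:v+22,u-22:u+22];Q=P[s].reshape(-1,3);w=(im[s].min(-1)>150).reshape(-1)
    m=(Q[:,2]>.02)&(Q[:,2]<.036)&(np.linalg.norm(Q[:,:2]-P[v,u,:2],axis=1)<.06)
    q=Q[m]; c,r=cv2.minEnclosingCircle(q[:,:2].astype(np.float32)); print('base',c,r,q[:,:2].mean(0),np.percentile(q[:,2],[5,50,95]),m.sum())
crop('top0',190,110,400,230,3.8,'c1'); crop('top0',160,170,250,230,8,'c2');crop('top0',400,170,490,230,8,'c3')
```

```text
[[ 0.0233 -0.9997 -0.0066]
 [-0.9962 -0.0227 -0.0843]
 [ 0.0842  0.0086 -0.9964]] [-0.0121  0.4492  1.5114] [[489.8835   0.     325.1232]
 [  0.     489.8835 193.8491]
 [  0.       0.       1.    ]]
262 162 [0.5455 0.1991 0.018 ]
311 163 [0.5446 0.0446 0.0261]
368 159 [ 0.5619 -0.1336  0.0217]
390 135 [ 0.6376 -0.2004  0.0313]
232 132 [0.6368 0.2952 0.0287]
232 138 [0.6209 0.2977 0.0127]
388 141 [ 0.618  -0.1941  0.0341]
217 150 [0.5735 0.3328 0.0592]
base (0.5473032593727112, 0.1996883600950241) 0.04885365441441536 [0.5474 0.1998] [0.0209 0.0256 0.0321] 645
base (0.5464516878128052, 0.04352816939353943) 0.04774300381541252 [0.5461 0.0436] [0.0209 0.0257 0.0323] 642
base (0.5671589970588684, -0.13292543590068817) 0.054650645703077316 [ 0.5614 -0.1345] [0.0208 0.0256 0.0326] 656
```

View pics/c1.png

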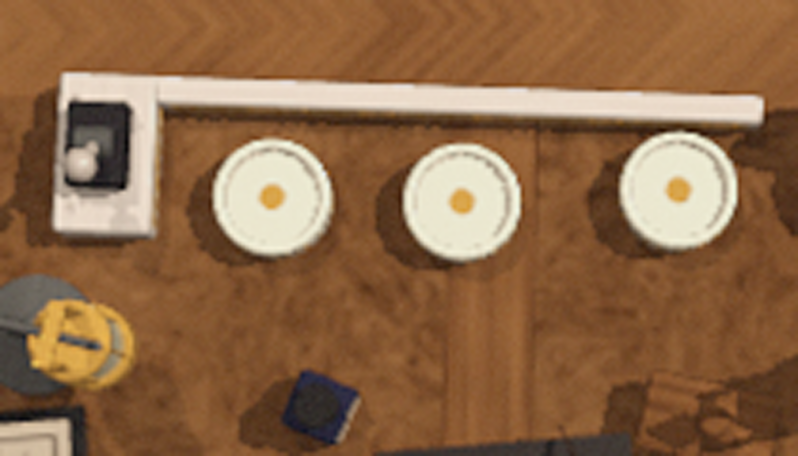

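View pics/c2.png

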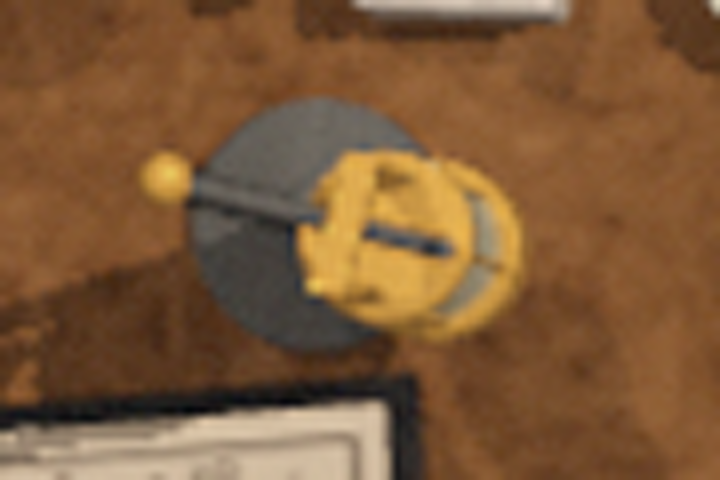

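View pics/c3.png

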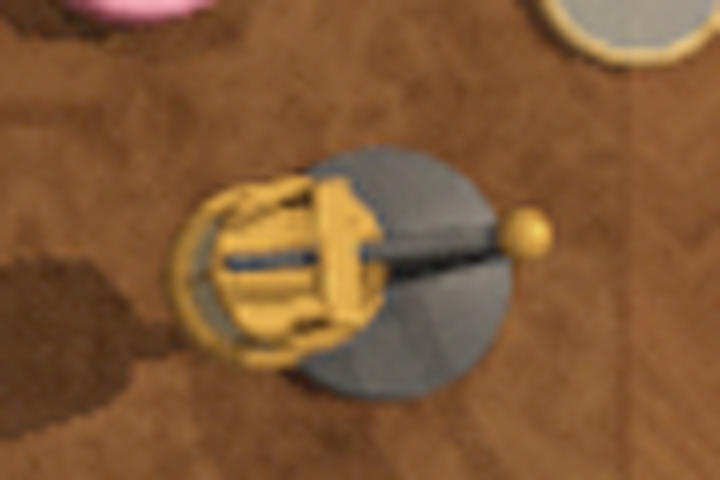

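```bash
cat >> h.py <<'E'
def onplane(z,u,v,h):
    K=z['mtx'];r=np.array([(u-K[0,2])/K[0,0],(v-K[1,2])/K[1,1],1.])
    R=z['R'];C=-R.T@z['t'].reshape(3);w=R.T@r
    return C+w*(h-C[2])/w[2]
E
python3 - <<'E'
from h import *
z=load('top0');P=cloud(z);im=z['im'].astype(int)
Q=P.reshape(-1,3);
m=(abs(Q[:,2]-.031)<.004)&(Q[:,0]>.6)&(Q[:,0]<.68)&(Q[:,1]>-.22)&(Q[:,1]<.29)
q=Q[m]
bins=np.arange(-.19,.29,.02);
lo=[];hi=[]
for b in bins:
    k=q[(q[:,1]>=b)&(q[:,1]<b+.02)]
    lo.append(np.percentile(k[:,0],5));hi.append(np.percentile(k[:,0],95))
for a in(lo,hi):
    p=np.polyfit(bins+.01,a,1);print('edge',p,np.degrees(np.arctan(p[0])))
print('ymin',q[:,1].min())
m=(abs(Q[:,2]-.034)<.004)&(Q[:,0]>.48)&(Q[:,0]<.7)&(Q[:,1]>.26)&(Q[:,1]<.42)
q=Q[m][:,:2].astype(np.float32);print(cv2.minAreaRect(q))
# pixel-based points on plane
for n,u,v,h in [('ballL',160+165/8,170+178/8,.22),('footL',160+312/8,170+225/8,.005),('ballR',400+525/8,170+232/8,.22),('footR',400+387/8,170+275/8,.005),
 ('b1',190+272/3.8,110+196/3.8,.024),('b2',190+461/3.8,110+201/3.8,.024),('b3',190+678/3.8,110+190/3.8,.024),('stopc1',190+157/3.8,110+83/3.8,.034),('stopc2',190+153/3.8,110+236/3.8,.034),('stopc3',190+52/3.8,110+233/3.8,.034),('knob',190+80/3.8,110+162/3.8,.11),('railend',190+763/3.8,110+122/3.8,.03),('railface0',190+157/3.8,110+105/3.8,.03),
 ('tipL',160+445/8,170+247/8,.22),('tipR',400+230/8,170+265/8,.22),('ink',275,216,.06)]:
    print(n,onplane(z,u,v,h))
for n,u,v in [('lanL',207,198),('lanR',437,203)]:
    s=P[v-25:v+25,u-25:u+25].reshape(-1,3)
    for a,b in [(.12,.15),(.15,.18),(.18,.2),(.2,.24)]:
        k=s[(s[:,2]>a)&(s[:,2]<b)]
        if len(k):print(n,a,len(k),k.min(0),k.max(0),k.mean(0))
E
```

```text
edge [0.0277 0.6184] 1.5886093663369922
edge [0.0126 0.6397] 0.7192850845518212
ymin -0.20100262754730405
((0.579168975353241, 0.32043522596359253), (0.11292172968387604, 0.1313350796699524), 89.35693359375)
ballL [0.4278 0.3893 0.22  ]
footL [0.428  0.3959 0.005 ]
ballR [ 0.4271 -0.3837  0.22  ]
footR [ 0.4262 -0.3895  0.005 ]
b1 [0.5459 0.1996 0.024 ]
b2 [0.5452 0.0437 0.024 ]
b3 [ 0.5584 -0.1348  0.024 ]
stopc1 [0.6362 0.2962 0.034 ]
stopc2 [0.5092 0.2945 0.034 ]
stopc3 [0.5099 0.3774 0.034 ]
knob [0.5566 0.3382 0.11  ]
railend [ 0.6155 -0.2033  0.03  ]
railface0 [0.6186 0.2963 0.03  ]
tipL [0.4065 0.293  0.22  ]
tipR [ 0.4136 -0.2842  0.22  ]
ink [0.3751 0.1482 0.06  ]
lanL 0.12 59 [0.3873 0.3001 0.1206] [0.4421 0.3947 0.15  ] [0.4101 0.3239 0.1424]
lanL 0.15 202 [0.387  0.3008 0.15  ] [0.4448 0.3935 0.1758] [0.4157 0.3269 0.1546]
lanL 0.18 21 [0.3935 0.3081 0.1861] [0.4386 0.3903 0.1998] [0.42   0.3456 0.1946]
lanL 0.2 167 [0.3924 0.2921 0.2   ] [0.4394 0.3912 0.2202] [0.4183 0.3381 0.2077]
lanR 0.12 48 [ 0.391 -0.385  0.12 ] [ 0.4513 -0.292   0.1498] [ 0.4194 -0.3173  0.1415]
lanR 0.15 216 [ 0.3906 -0.3868  0.1501] [ 0.4506 -0.2921  0.1762] [ 0.4191 -0.3198  0.155 ]
lanR 0.18 15 [ 0.3971 -0.3687  0.1848] [ 0.4444 -0.2999  0.1998] [ 0.4205 -0.3311  0.1942]
lanR 0.2 163 [ 0.3966 -0.3754  0.2003] [ 0.4456 -0.2826  0.2236] [ 0.4217 -0.3256  0.2086]
```

```bash
cat >> h.py <<'E'
def goto(x,y,z,jaw_deg=None):
    """print tool-frame shift (cm) to reach TCP xyz, and wz (units 6deg) so tool points down with jaw axis at jaw_deg from world x (mod 180)"""
    o=arm.observe();R=Ro.from_rotvec(o['ee_rot']).as_matrix();p=np.array(o['position'])
    print('clock %.2f'%o['clock'],'pos',p,'width %.3f'%o['width'],'F',np.array(o['force']),'tilt deg',np.degrees(np.arccos(-R[2,2])),'jaw',np.degrees(np.arctan2(R[1,1],R[0,1])),'j7 %.2f'%o['joints'][6])
    print('shift cm (current axes)',R.T@(np.array([x,y,z])-p)*100)
    if jaw_deg is not None:
        a=np.degrees(np.arctan2(R[1,1],R[0,1]));d=(jaw_deg-a+90)%180-90
        # target R
        j=np.radians(a+d);yy=np.array([np.cos(j),np.sin(j),0]);zz=np.array([0,0,-1.]);T=np.stack([np.cross(yy,zz),yy,zz],1)
        rv=Ro.from_matrix(R.T@T).as_rotvec(degrees=True)/6
        print('turn units',rv,' shift in final axes',T.T@(np.array([x,y,z])-p)*100)
E
python3 - <<'E'
from h import *
goto(.5465,.1995,.12,0)
E
```

```text
clock 0.15 pos [0.1381 0.6092 0.2481] width 1.001 F [-0.1014 -0.4792 -1.0354] tilt deg 0.06553645226074069 jaw 77.22917313492512 j7 -0.08
shift cm (current axes) [-48.8857 -30.914   12.8565]
turn units [-0.0083  0.0084 12.8715]  shift in final axes [-40.9702  40.8412  12.8149]
```

Call:
step_arm([
  {"wz":1,"tz":-0.6,"hand":0.39},
  {"wz":1,"tz":-0.6,"hand":0.39},
  {"wz":1,"tz":-0.6,"hand":0.39},
  {"wz":1,"tz":-0.6,"hand":0.39},
  {"wz":1,"tz":-0.6,"hand":0.39},
  {"wz":1,"tz":-0.6,"hand":0.39},
  {"wz":1,"tz":-0.6,"hand":0.39},
  {"wz":1,"tz":-0.6,"hand":0.39},
  {"wz":1,"hand":0.39},
  {"wz":1,"hand":0.39},
])

```text
invalid input at $.plan[0]: expected keys wx, wy, wz, tx, ty, tz, hand
```

Run:
```python
from h import *
goto(.5465,.1995,.16,0)
```

```text
clock 0.15 pos [0.1381 0.6092 0.2481] width 1.001 F [-0.1014 -0.4792 -1.0354] tilt deg 0.06553645226074069 jaw 77.22917313492512 j7 -0.08
shift cm (current axes) [-48.8862 -30.9186   8.8565]
turn units [-0.0083  0.0084 12.8715]  shift in final axes [-40.9702  40.8412   8.8149]
```

All keys are needed in each row.

Call:
step_arm([
  {"wx":0,"wy":0,"wz":1,"tx":0,"ty":0,"tz":-0.6,"hand":0.39},
  {"wx":0,"wy":0,"wz":1,"tx":0,"ty":0,"tz":-0.6,"hand":0.39},
  {"wx":0,"wy":0,"wz":1,"tx":0,"ty":0,"tz":-0.6,"hand":0.39},
  {"wx":0,"wy":0,"wz":1,"tx":0,"ty":0,"tz":-0.6,"hand":0.39},
  {"wx":0,"wy":0,"wz":1,"tx":0,"ty":0,"tz":-0.6,"hand":0.39},
  {"wx":0,"wy":0,"wz":1,"tx":0,"ty":0,"tz":-0.6,"hand":0.39},
  {"wx":0,"wy":0,"wz":1,"tx":0,"ty":0,"tz":-0.6,"hand":0.39},
  {"wx":0,"wy":0,"wz":1,"tx":0,"ty":0,"tz":-0.6,"hand":0.39},
  {"wx":0,"wy":0,"wz":1,"tx":0,"ty":0,"tz":0,"hand":0.39},
  {"wx":0,"wy":0,"wz":1,"tx":0,"ty":0,"tz":0,"hand":0.39},
])

```text
clock: 0.98
position: [0.1381, 0.6096, 0.2969]
ee_rot: [-1.87, -2.524, -0.0]
force: [-1.0, -0.0, -0.4]
width: 0.397
```

Run:
```python
from h import *
goto(.5465,.1995,.16,0)
```

```text
clock 0.98 pos [0.1381 0.6096 0.2969] width 0.397 F [-1.0038 -0.0106 -0.4133] tilt deg 0.015681150558128198 jaw 16.935576392978614 j7 -1.04
shift cm (current axes) [-51.1298  27.1221  13.6816]
turn units [ 0.0004 -0.0026  2.8226]  shift in final axes [-41.0082  40.8398  13.6928]
```

Call:
step_arm([
  {"wx":0,"wy":0,"wz":0.94,"tx":0,"ty":0,"tz":0,"hand":0.39},
  {"wx":0,"wy":0,"wz":0.94,"tx":0,"ty":0,"tz":0,"hand":0.39},
  {"wx":0,"wy":0,"wz":0.94,"tx":0,"ty":0,"tz":0,"hand":0.39},
  {"wx":0,"wy":0,"wz":0,"tx":-2.5,"ty":2.5,"tz":0,"hand":0.39},
  {"wx":0,"wy":0,"wz":0,"tx":-2.8,"ty":2.8,"tz":0,"hand":0.39},
  {"wx":0,"wy":0,"wz":0,"tx":-2.8,"ty":2.8,"tz":0,"hand":0.39},
  {"wx":0,"wy":0,"wz":0,"tx":-2.8,"ty":2.8,"tz":0,"hand":0.39},
  {"wx":0,"wy":0,"wz":0,"tx":-2.8,"ty":2.8,"tz":0,"hand":0.39},
  {"wx":0,"wy":0,"wz":0,"tx":-2.8,"ty":2.8,"tz":0,"hand":0.39},
  {"wx":0,"wy":0,"wz":0,"tx":-2.8,"ty":2.8,"tz":0,"hand":0.39},
])

```text
clock: 1.82
position: [0.3331, 0.4159, 0.2967]
ee_rot: [-2.215, -2.228, 0.0]
force: [0.3, 0.6, -0.6]
width: 0.391
```

Call:
step_arm([
  {"wx":0,"wy":0,"wz":0,"tx":-2.8,"ty":2.8,"tz":0,"hand":0.39},
  {"wx":0,"wy":0,"wz":0,"tx":-2.8,"ty":2.8,"tz":0,"hand":0.39},
  {"wx":0,"wy":0,"wz":0,"tx":-2.8,"ty":2.8,"tz":0,"hand":0.39},
  {"wx":0,"wy":0,"wz":0,"tx":-2.8,"ty":2.8,"tz":0,"hand":0.39},
  {"wx":0,"wy":0,"wz":0,"tx":-2.8,"ty":2.8,"tz":0,"hand":0.39},
  {"wx":0,"wy":0,"wz":0,"tx":-2.8,"ty":2.8,"tz":0.5,"hand":0.39},
  {"wx":0,"wy":0,"wz":0,"tx":-2.4,"ty":2.3,"tz":2,"hand":0.39},
  {"wx":0,"wy":0,"wz":0,"tx":-1.5,"ty":1.5,"tz":3,"hand":0.39},
  {"wx":0,"wy":0,"wz":0,"tx":-0.5,"ty":0.5,"tz":3,"hand":0.39},
  {"wx":0,"wy":0,"wz":0,"tx":0,"ty":0,"tz":2,"hand":0.39},
])

```text
clock: 2.65
position: [0.545, 0.2035, 0.1892]
ee_rot: [2.22, 2.222, -0.004]
force: [-0.7, 0.4, -0.3]
width: 0.388
```

Run:
```python
from h import *
goto(.5465,.1995,.06,0)
snap('wrist','w1');snap('top','t1');snap('scene','s1')
```

```text
clock 2.65 pos [0.545  0.2035 0.1892] width 0.388 F [-0.706   0.4264 -0.2954] tilt deg 0.14328349736157778 jaw 0.06888667136731136 j7 -0.20
shift cm (current axes) [-0.3756  0.1688 12.9181]
turn units [-0.0111  0.0211  0.0115]  shift in final axes [-0.404   0.1542 12.9174]
```

View pics/w1.png

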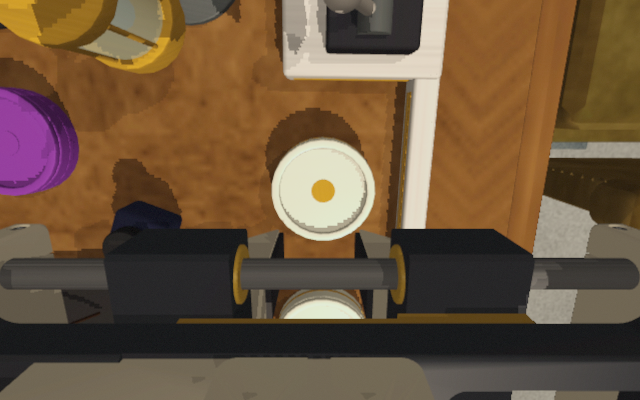

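View pics/t1.png

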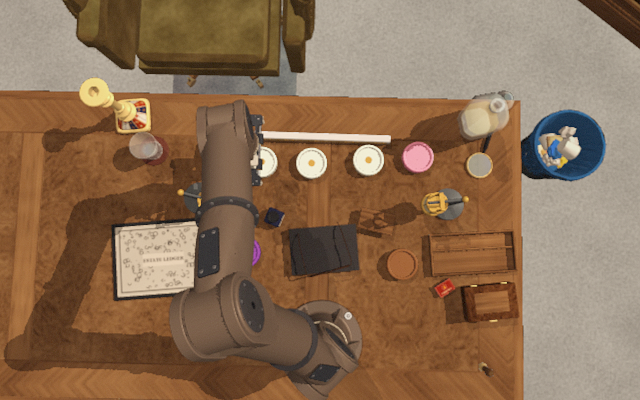

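Run:
```python
from h import *
z=load('w1');print(-z['R'].T@z['t'].reshape(3))
P=cloud(z)
for u,v in [(323,190)]:print(onplane(z,u,v,.024),P[v,u])
for u,v,h in [(406,82,.03),(412,80,.03),(401,215,.03),(285,78,.034),(412,78,.034),(350,3,.11),(315,312,.03)]:print(u,v,onplane(z,u,v,h),P[v,u])
```

```text
[0.5451 0.2715 0.3237]
[0.5488 0.203  0.024 ] [0.5488 0.2028 0.0229]
406 82 [0.6175 0.2969 0.03  ] [0.624  0.2992 0.0037]
412 80 [0.6224 0.2985 0.03  ] [0.6243 0.2991 0.0228]
401 215 [0.6208 0.1809 0.03  ] [0.6229 0.1784 0.0218]
285 78 [0.517  0.2995 0.034 ] [ 0.5135  0.3029 -0.002 ]
412 78 [0.6212 0.2997 0.034 ] [0.6226 0.3002 0.0286]
350 3 [0.5627 0.3328 0.11  ] [0.5627 0.3329 0.1097]
315 312 [0.5414 0.0794 0.03  ] [0.5413 0.0747 0.0228]
```

Call:
step_arm([
  {"wx":0,"wy":0,"wz":0,"tx":-0.2,"ty":0.3,"tz":2,"hand":0.33},
  {"wx":0,"wy":0,"wz":0,"tx":0,"ty":0,"tz":2,"hand":0.33},
  {"wx":0,"wy":0,"wz":0,"tx":0,"ty":0,"tz":2,"hand":0.33},
  {"wx":0,"wy":0,"wz":0,"tx":0,"ty":0,"tz":2,"hand":0.33},
  {"wx":0,"wy":0,"wz":0,"tx":0,"ty":0,"tz":2,"hand":0.33},
  {"wx":0,"wy":0,"wz":0,"tx":0,"ty":0,"tz":1,"hand":0.33},
  {"wx":0,"wy":0,"wz":0,"tx":0,"ty":0,"tz":0.5,"hand":0.33},
  {"wx":0,"wy":0,"wz":0,"tx":0,"ty":0,"tz":0,"hand":0.33},
  {"wx":0,"wy":0,"wz":0,"tx":0,"ty":0,"tz":0,"hand":0.33},
  {"wx":0,"wy":0,"wz":0,"tx":0,"ty":0,"tz":0,"hand":0.33},
])

```text
clock: 3.63
position: [0.5482, 0.2052, 0.0781]
ee_rot: [2.215, 2.227, 0.003]
force: [-0.1, 0.7, -0.7]
width: 0.33
```

Run:
```python
from h import *
goto(.548,.2015,.049,0)
snap('scene','s2');snap('wrist','w2');snap('top','t2')
crop('s2',240,130,440,270,4,'s2c')
```

```text
clock 3.63 pos [0.5482 0.2052 0.0781] width 0.330 F [-0.1478  0.6582 -0.7191] tilt deg 0.12473864702582847 jaw 0.3148593142525382 j7 -0.12
shift cm (current axes) [-0.3714 -0.0269  2.9124]
turn units [ 0.0182 -0.0101  0.0525]  shift in final axes [-0.3685 -0.0194  2.9128]
```

View pics/s2c.png

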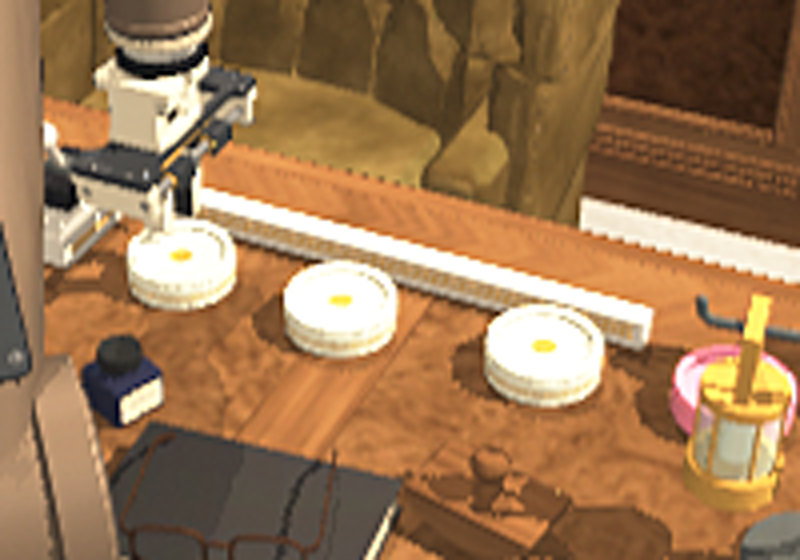

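View pics/w2.png

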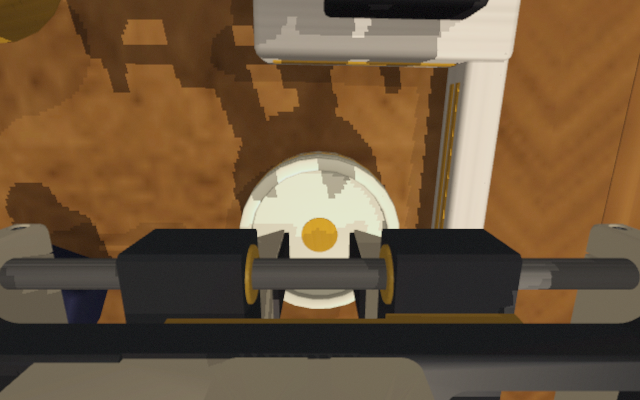

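Run:
```python
from h import *
for t in('w2',):
    z=load(t);P=cloud(z)
    print(onplane(z,319,235,.024),P[235,319])
    print('R',z['R'])
    for u,v,h in[(469,65,.03),(443,226,.03),(453,90,.015),(510,58,.034),(262,58,.034)]:print(onplane(z,u,v,h),P[v,u])
```

```text
[0.5485 0.2024 0.024 ] [0.5485 0.2022 0.0234]
R [[ 1.      0.0063  0.0021]
 [ 0.0055 -0.9684  0.2493]
 [ 0.0036 -0.2493 -0.9684]]
[0.6249 0.2978 0.03  ] [0.6257 0.298  0.0281]
[0.6202 0.2106 0.03  ] [0.6228 0.2084 0.0234]
[0.6238 0.2865 0.015 ] [0.6237 0.2865 0.0151]
[0.6433 0.3006 0.034 ] [ 0.6621  0.3061 -0.001 ]
[0.5194 0.2998 0.034 ] [0.5173 0.3018 0.0207]
```

Call:
step_arm([
  {"wx":0,"wy":0,"wz":0,"tx":-0.28,"ty":0,"tz":0.5,"hand":0.33},
  {"wx":0,"wy":0,"wz":0,"tx":0,"ty":0,"tz":0.5,"hand":0.33},
  {"wx":0,"wy":0,"wz":0,"tx":0,"ty":0,"tz":0.5,"hand":0.33},
  {"wx":0,"wy":0,"wz":0,"tx":0,"ty":0,"tz":0.4,"hand":0.33},
  {"wx":0,"wy":0,"wz":0,"tx":0,"ty":0,"tz":0,"hand":0.33},
  {"wx":0,"wy":0,"wz":0,"tx":0,"ty":0,"tz":0,"hand":0.33},
  {"wx":0,"wy":0,"wz":0,"tx":0,"ty":0,"tz":0,"hand":0.33},
  {"wx":0,"wy":0,"wz":0,"tx":0,"ty":0,"tz":0,"hand":0.33},
  {"wx":0,"wy":0,"wz":0,"tx":0,"ty":0,"tz":0,"hand":0.33},
  {"wx":0,"wy":0,"wz":0,"tx":0,"ty":0,"tz":0,"hand":0.33},
])

```text
clock: 4.62
position: [0.5475, 0.202, 0.0579]
ee_rot: [2.215, 2.227, 0.001]
force: [0.8, -0.1, 0.2]
width: 0.329
```

Run:
```python
from h import *
goto(.5485,.2024,.049,0)
```

```text
clock 4.62 pos [0.5475 0.202  0.0579] width 0.329 F [ 0.765  -0.068   0.1512] tilt deg 0.022407336983741928 jaw 0.3129018840786152 j7 -0.10
shift cm (current axes) [0.035  0.1034 0.8929]
turn units [ 0.0032 -0.002   0.0522]  shift in final axes [0.0358 0.1035 0.8929]
```

Call:
step_arm([
  {"wx":0,"wy":0,"wz":0,"tx":0,"ty":0.1,"tz":0.3,"hand":0.33},
  {"wx":0,"wy":0,"wz":0,"tx":0,"ty":0,"tz":0.3,"hand":0.33},
  {"wx":0,"wy":0,"wz":0,"tx":0,"ty":0,"tz":0.3,"hand":0.33},
  {"wx":0,"wy":0,"wz":0,"tx":0,"ty":0,"tz":0,"hand":0.33},
  {"wx":0,"wy":0,"wz":0,"tx":0,"ty":0.3,"tz":0,"hand":0.33},
  {"wx":0,"wy":0,"wz":0,"tx":0,"ty":0.3,"tz":0,"hand":0.33},
  {"wx":0,"wy":0,"wz":0,"tx":0,"ty":0.3,"tz":0,"hand":0.33},
  {"wx":0,"wy":0,"wz":0,"tx":0,"ty":0.3,"tz":0,"hand":0.33},
  {"wx":0,"wy":0,"wz":0,"tx":0,"ty":0.3,"tz":0,"hand":0.33},
  {"wx":0,"wy":0,"wz":0,"tx":0,"ty":0,"tz":0,"hand":0.33},
])

```text
clock: 5.45
position: [0.5642, 0.2019, 0.0489]
ee_rot: [2.215, 2.227, 0.001]
force: [0.5, -0.6, -0.1]
width: 0.328
```

Run:
```python
from h import *
goto(.5485,.2024,.049,0)
snap('scene','s3');snap('wrist','w3')
crop('s3',240,130,340,210,7,'s3c')
```

```text
clock 5.45 pos [0.5642 0.2019 0.0489] width 0.328 F [ 0.4564 -0.6309 -0.1265] tilt deg 0.04903725086075969 jaw 0.2895591261232066 j7 -0.09
shift cm (current axes) [ 0.056  -1.5743 -0.0143]
turn units [ 0.0082 -0.0001  0.0483]  shift in final axes [ 0.048  -1.5746 -0.013 ]
```

View pics/s3c.png

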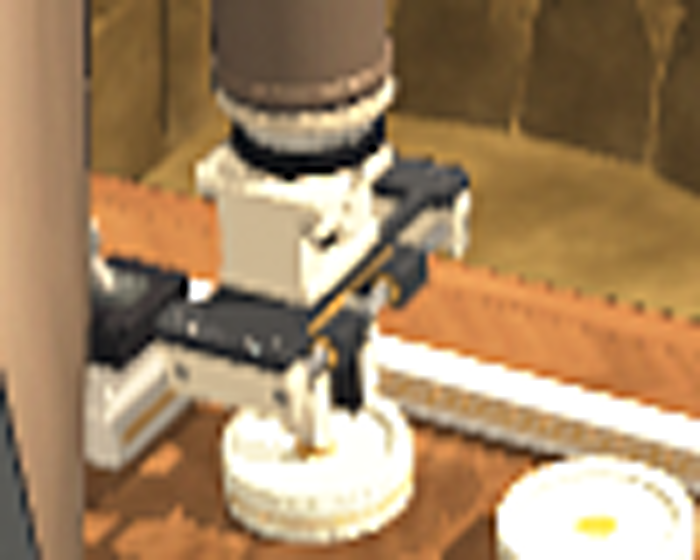

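View pics/w3.png

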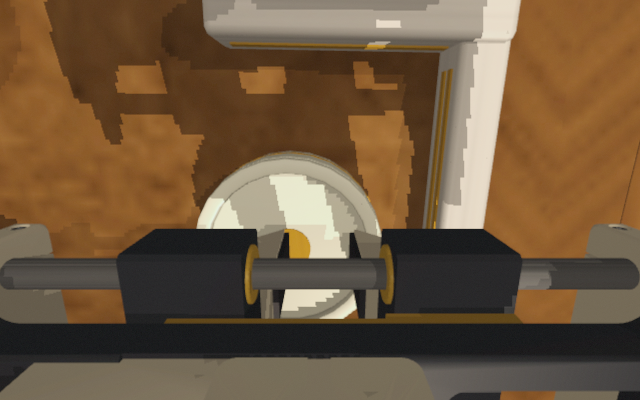

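Run:
```python
from h import *
z=load('w3');print(onplane(z,295,243,.024),cloud(z)[243,297])
```

```text
[0.5517 0.2057 0.024 ] [0.5527 0.2056 0.0236]
```

Call:
step_arm([
  {"wx":0,"wy":0,"wz":0,"tx":0,"ty":0,"tz":0,"hand":0.5},
  {"wx":0,"wy":0,"wz":0,"tx":0,"ty":0,"tz":0,"hand":0.5},
  {"wx":0,"wy":0,"wz":0,"tx":0,"ty":0,"tz":0,"hand":0.5},
  {"wx":0,"wy":0,"wz":0,"tx":0,"ty":0.2,"tz":0,"hand":0.5},
  {"wx":0,"wy":0,"wz":0,"tx":0,"ty":0.2,"tz":0,"hand":0.5},
  {"wx":0,"wy":0,"wz":0,"tx":0,"ty":0.2,"tz":0,"hand":0.5},
  {"wx":0,"wy":0,"wz":0,"tx":0,"ty":0.2,"tz":0,"hand":0.5},
  {"wx":0,"wy":0,"wz":0,"tx":0,"ty":0,"tz":0,"hand":0.5},
  {"wx":0,"wy":0,"wz":0,"tx":0,"ty":0,"tz":0,"hand":0.5},
  {"wx":0,"wy":0,"wz":0,"tx":0,"ty":0,"tz":0,"hand":0.5},
])

```text
clock: 6.38
position: [0.5719, 0.2021, 0.0488]
ee_rot: [2.215, 2.227, 0.001]
force: [-1.0, 0.0, 0.0]
width: 0.503
```

Run:
```python
from h import *
goto(.5485,.2024,.049,0)
snap('wrist','w4')
```

```text
clock 6.38 pos [0.5719 0.2021 0.0488] width 0.503 F [-1.0149  0.0231  0.0276] tilt deg 0.05588793117886405 jaw 0.29752305361231796 j7 -0.08
shift cm (current axes) [ 0.0441 -2.3351 -0.0185]
turn units [ 0.0093 -0.0011  0.0496]  shift in final axes [ 0.032  -2.3353 -0.0162]
```

View pics/w4.png

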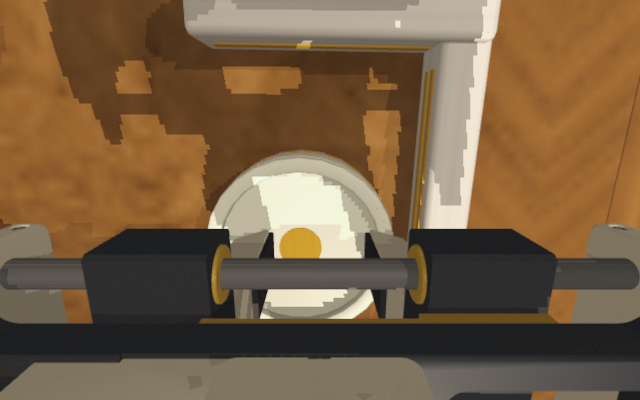

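Run:
```python
from h import *
z=load('w4');print(onplane(z,300,245,.024),cloud(z)[245,300])
```

```text
[0.5623 0.2047 0.024 ] [0.5623 0.2047 0.0238]
```

Call:
step_arm([
  {"wx":0,"wy":0,"wz":0,"tx":0,"ty":0.2,"tz":0,"hand":0.5},
  {"wx":0,"wy":0,"wz":0,"tx":0,"ty":0.2,"tz":0,"hand":0.5},
  {"wx":0,"wy":0,"wz":0,"tx":0,"ty":0.2,"tz":0,"hand":0.5},
  {"wx":0,"wy":0,"wz":0,"tx":0,"ty":0.1,"tz":0,"hand":0.5},
  {"wx":0,"wy":0,"wz":0,"tx":0,"ty":0,"tz":0,"hand":0.5},
  {"wx":0,"wy":0,"wz":0,"tx":0,"ty":0,"tz":0,"hand":0.5},
  {"wx":0,"wy":0,"wz":0,"tx":0,"ty":0,"tz":0,"hand":0.5},
  {"wx":0,"wy":0,"wz":0,"tx":0,"ty":0,"tz":0,"hand":0.5},
  {"wx":0,"wy":0,"wz":0,"tx":0,"ty":0,"tz":0,"hand":0.5},
  {"wx":0,"wy":0,"wz":0,"tx":0,"ty":0,"tz":0,"hand":0.5},
])

```text
clock: 7.27
position: [0.5785, 0.2021, 0.0488]
ee_rot: [2.215, 2.227, 0.0]
force: [-1.1, -0.6, 1.0]
width: 0.5
```

Run:
```python
from h import *
goto(.5485,.2024,.049,0)
snap('wrist','w5')
z=load('w5');im=cv2.cvtColor(z['im'],cv2.COLOR_RGB2HSV);P=cloud(z)
m=(im[...,0]>15)&(im[...,0]<30)&(im[...,1]>150)&(abs(P[...,2]-.024)<.003);v,u=np.nonzero(m);print(len(u),u.mean(),v.mean(),u.min(),u.max(),v.min(),v.max(),P[m].mean(0))
```

```text
clock 7.27 pos [0.5785 0.2021 0.0488] width 0.500 F [-1.0629 -0.6147  0.9665] tilt deg 0.01975349531900989 jaw 0.3085372924200929 j7 -0.08
shift cm (current axes) [ 0.0431 -2.9988 -0.0229]
turn units [ 0.0033 -0.0005  0.0514]  shift in final axes [ 0.027  -2.999  -0.0219]
1394 328.73314203730274 220.5121951219512 280 419 46 257 [0.5829 0.217  0.0231]
```

View pics/w5.png

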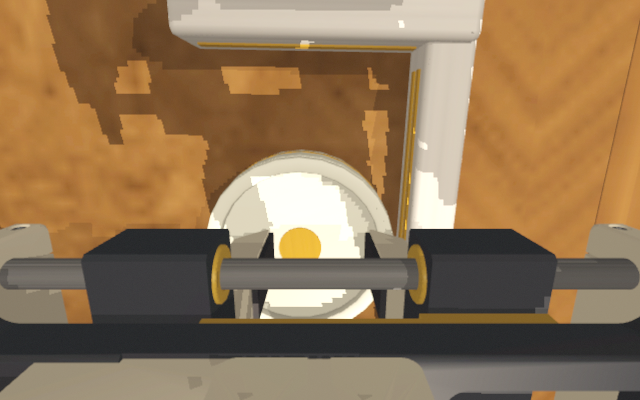

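Call:
step_arm([
  {"wx":0,"wy":0,"wz":0,"tx":0,"ty":0,"tz":0,"hand":0.55},
  {"wx":0,"wy":0,"wz":0,"tx":0,"ty":0,"tz":0,"hand":0.6},
  {"wx":0,"wy":0,"wz":0,"tx":0,"ty":0,"tz":0,"hand":0.6},
  {"wx":0,"wy":0,"wz":0,"tx":0,"ty":0,"tz":0,"hand":0.6},
  {"wx":0,"wy":0,"wz":0,"tx":0.5,"ty":0,"tz":0,"hand":0.6},
  {"wx":0,"wy":0,"wz":0,"tx":0.5,"ty":0,"tz":0,"hand":0.6},
  {"wx":0,"wy":0,"wz":0,"tx":0.5,"ty":0,"tz":0,"hand":0.6},
  {"wx":0,"wy":0,"wz":0,"tx":0.5,"ty":0,"tz":0,"hand":0.6},
  {"wx":0,"wy":0,"wz":0,"tx":0,"ty":0,"tz":0,"hand":0.6},
  {"wx":0,"wy":0,"wz":0,"tx":0,"ty":0,"tz":0,"hand":0.6},
])

```text
clock: 8.15
position: [0.5782, 0.2225, 0.0488]
ee_rot: [2.215, 2.228, -0.0]
force: [-2.6, -2.1, 2.8]
width: 0.597
```

Run:
```python
from h import *
goto(.5785,.2321,.049,0)
snap('wrist','w6')
```

```text
clock 8.15 pos [0.5782 0.2225 0.0488] width 0.597 F [-2.632  -2.127   2.7671] tilt deg 0.014993569236808706 jaw 0.3315455789675874 j7 -0.11
shift cm (current axes) [ 0.9596  0.0336 -0.0232]
turn units [0.0001 0.0025 0.0553]  shift in final axes [ 0.9598  0.0281 -0.023 ]
```

View pics/w6.png

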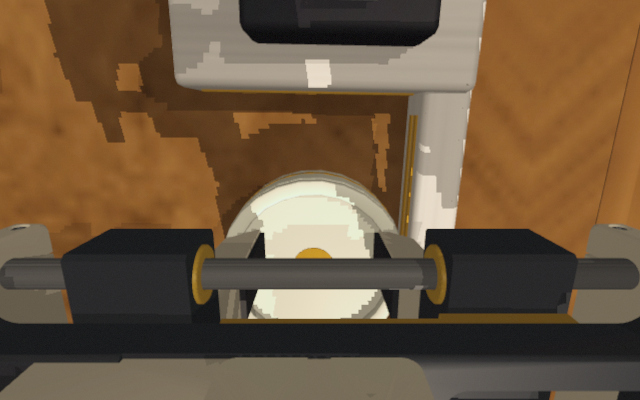

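Call:
step_arm([
  {"wx":0,"wy":0,"wz":0,"tx":0.5,"ty":0,"tz":0,"hand":0.6},
  {"wx":0,"wy":0,"wz":0,"tx":0.5,"ty":0,"tz":0,"hand":0.6},
  {"wx":0,"wy":0,"wz":0,"tx":0.5,"ty":0,"tz":0,"hand":0.6},
  {"wx":0,"wy":0,"wz":0,"tx":0.5,"ty":0,"tz":0,"hand":0.6},
  {"wx":0,"wy":0,"wz":0,"tx":0.5,"ty":0,"tz":0,"hand":0.6},
  {"wx":0,"wy":0,"wz":0,"tx":0.3,"ty":0,"tz":0,"hand":0.6},
  {"wx":0,"wy":0,"wz":0,"tx":0.2,"ty":0,"tz":0,"hand":0.6},
  {"wx":0,"wy":0,"wz":0,"tx":0.2,"ty":0,"tz":0,"hand":0.6},
  {"wx":0,"wy":0,"wz":0,"tx":0,"ty":0,"tz":0,"hand":0.6},
  {"wx":0,"wy":0,"wz":0,"tx":0,"ty":0,"tz":0,"hand":0.6},
])

```text
clock: 9.03
position: [0.5779, 0.2534, 0.0487]
ee_rot: [2.216, 2.226, -0.002]
force: [-2.9, -5.2, 3.8]
width: 0.597
```

Run:
```python
from h import *
goto(.5785,.2321,.049,0)
snap('wrist','w7');snap('top','t7');snap('scene','s7')
crop('s7',240,130,340,210,7,'s7c')
```

```text
clock 9.03 pos [0.5779 0.2534 0.0487] width 0.597 F [-2.8761 -5.1947  3.8493] tilt deg 0.06499636864927243 jaw 0.2718571699075655 j7 -0.16
shift cm (current axes) [-2.1302  0.0457 -0.0274]
turn units [-0.0041  0.01    0.0453]  shift in final axes [-2.13    0.0558 -0.0296]
```

View pics/w7.png

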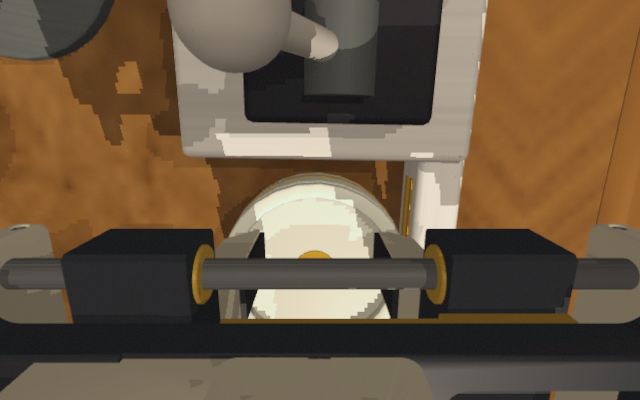

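View pics/s7c.png

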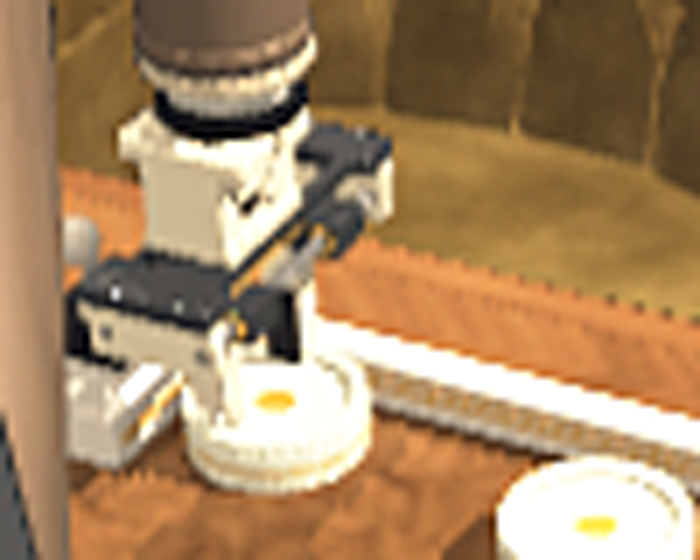

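Call:
step_arm([
  {"wx":0,"wy":0,"wz":0,"tx":0.2,"ty":0,"tz":0,"hand":0.6},
  {"wx":0,"wy":0,"wz":0,"tx":0.2,"ty":0,"tz":0,"hand":0.6},
  {"wx":0,"wy":0,"wz":0,"tx":0.2,"ty":0,"tz":0,"hand":0.6},
  {"wx":0,"wy":0,"wz":0,"tx":0.1,"ty":0,"tz":0,"hand":0.6},
  {"wx":0,"wy":0,"wz":0,"tx":0,"ty":0,"tz":0,"hand":0.6},
  {"wx":0,"wy":0,"wz":0,"tx":0,"ty":0,"tz":0,"hand":0.6},
  {"wx":0,"wy":0,"wz":0,"tx":0,"ty":0,"tz":0,"hand":0.6},
  {"wx":0,"wy":0,"wz":0,"tx":0,"ty":0,"tz":0,"hand":0.6},
  {"wx":0,"wy":0,"wz":0,"tx":0,"ty":0,"tz":0,"hand":0.6},
  {"wx":0,"wy":0,"wz":0,"tx":0,"ty":0,"tz":0,"hand":0.6},
])

```text
clock: 10.02
position: [0.5779, 0.2603, 0.0487]
ee_rot: [2.216, 2.226, -0.002]
force: [-2.3, -4.9, 3.6]
width: 0.599
```

Run:
```python
from h import *
goto(.5785,.2321,.049,0)
snap('wrist','w8')
```

```text
clock 10.02 pos [0.5779 0.2603 0.0487] width 0.599 F [-2.2626 -4.9121  3.6222] tilt deg 0.06458319444179304 jaw 0.2566757101172411 j7 -0.17
shift cm (current axes) [-2.816   0.0451 -0.0255]
turn units [-0.0041  0.01    0.0428]  shift in final axes [-2.8157  0.0578 -0.0285]
```

View pics/w8.png

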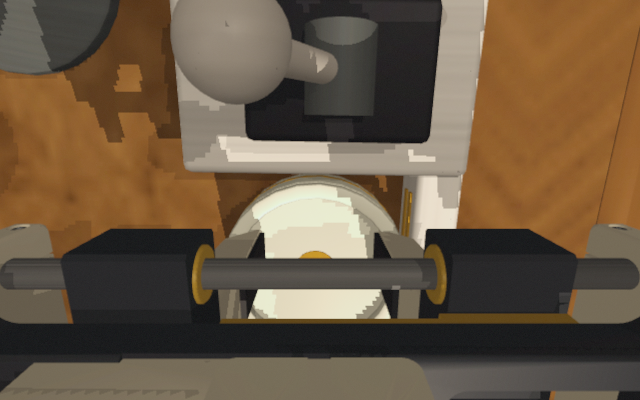

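Call:
step_arm([
  {"wx":0,"wy":0,"wz":0,"tx":0.1,"ty":0,"tz":0,"hand":0.6},
  {"wx":0,"wy":0,"wz":0,"tx":0.1,"ty":0,"tz":0,"hand":0.6},
  {"wx":0,"wy":0,"wz":0,"tx":0.1,"ty":0,"tz":0,"hand":0.6},
  {"wx":0,"wy":0,"wz":0,"tx":0.1,"ty":0,"tz":0,"hand":0.6},
  {"wx":0,"wy":0,"wz":0,"tx":0,"ty":0,"tz":0,"hand":0.6},
  {"wx":0,"wy":0,"wz":0,"tx":0,"ty":0,"tz":0,"hand":0.6},
  {"wx":0,"wy":0,"wz":0,"tx":0,"ty":0,"tz":0,"hand":0.6},
  {"wx":0,"wy":0,"wz":0,"tx":0,"ty":0,"tz":0,"hand":0.6},
  {"wx":0,"wy":0,"wz":0,"tx":0,"ty":0,"tz":0,"hand":0.6},
  {"wx":0,"wy":0,"wz":0,"tx":0,"ty":0,"tz":0,"hand":0.6},
])

```text
clock: 10.9
position: [0.5779, 0.2641, 0.0487]
ee_rot: [2.216, 2.226, -0.002]
force: [-2.7, -6.7, 3.4]
width: 0.598
```

Run:
```python
from h import *
goto(.5785,.2321,.049,0)
```

```text
clock 10.90 pos [0.5779 0.2641 0.0487] width 0.598 F [-2.7227 -6.6931  3.4134] tilt deg 0.0760491464129799 jaw 0.2505122599541214 j7 -0.17
shift cm (current axes) [-3.1982  0.0438 -0.0233]
turn units [-0.0044  0.0119  0.0418]  shift in final axes [-3.198   0.0578 -0.0272]
```

Call:
step_arm([
  {"wx":0,"wy":0,"wz":0,"tx":0.1,"ty":0,"tz":0,"hand":0.6},
  {"wx":0,"wy":0,"wz":0,"tx":0.1,"ty":0,"tz":0,"hand":0.6},
  {"wx":0,"wy":0,"wz":0,"tx":0,"ty":0,"tz":0,"hand":0.6},
  {"wx":0,"wy":0,"wz":0,"tx":0,"ty":0,"tz":0,"hand":0.6},
  {"wx":0,"wy":0,"wz":0,"tx":0,"ty":0,"tz":0,"hand":0.6},
  {"wx":0,"wy":0,"wz":0,"tx":0,"ty":0,"tz":0,"hand":0.6},
  {"wx":0,"wy":0,"wz":0,"tx":0,"ty":0,"tz":0,"hand":0.6},
  {"wx":0,"wy":0,"wz":0,"tx":0,"ty":0,"tz":0,"hand":0.6},
  {"wx":0,"wy":0,"wz":0,"tx":0,"ty":0,"tz":0,"hand":0.6},
  {"wx":0,"wy":0,"wz":0,"tx":0,"ty":0,"tz":0,"hand":0.6},
])

```text
clock: 11.73
position: [0.5779, 0.265, 0.0486]
ee_rot: [2.217, 2.225, -0.004]
force: [-3.3, -8.4, 4.5]
width: 0.601
```

Run:
```python
from h import *
goto(.5785,.2321,.049,0)
snap('wrist','w9')
z=load('w9')
for u,v,h in [(320,178,.034),(313,260,.024),(410,200,.03)]:print(onplane(z,u,v,h))
```

```text
clock 11.73 pos [0.5779 0.265  0.0486] width 0.601 F [-3.2651 -8.3719  4.5497] tilt deg 0.14653443858850881 jaw 0.2014092378643611 j7 -0.18
shift cm (current axes) [-3.289   0.0498 -0.0275]
turn units [-0.0078  0.0231  0.0336]  shift in final axes [-3.2887  0.0614 -0.0355]
[0.5784 0.3045 0.034 ]
[0.575  0.2594 0.024 ]
[0.6212 0.2933 0.03  ]
```

View pics/w9.png

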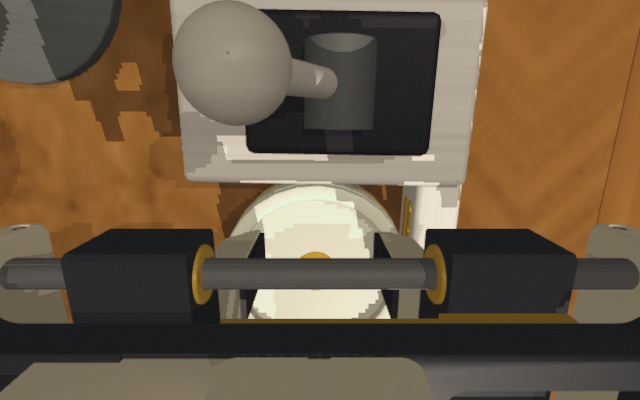

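Call:
step_arm([
  {"wx":0,"wy":0,"wz":0,"tx":-0.5,"ty":-0.3,"tz":0,"hand":0.55},
  {"wx":0,"wy":0,"wz":0,"tx":0,"ty":0,"tz":-1,"hand":0.55},
  {"wx":0,"wy":0,"wz":0,"tx":0,"ty":0,"tz":-2,"hand":0.55},
  {"wx":0,"wy":0,"wz":0,"tx":-2.5,"ty":-0.4,"tz":0,"hand":0.55},
  {"wx":0,"wy":0,"wz":0,"tx":-3.5,"ty":-0.4,"tz":0,"hand":0.55},
  {"wx":0,"wy":0,"wz":0,"tx":-3.5,"ty":-0.4,"tz":0,"hand":0.55},
  {"wx":0,"wy":0,"wz":0,"tx":-3.5,"ty":-0.4,"tz":0,"hand":0.55},
  {"wx":0,"wy":0,"wz":0,"tx":-3.5,"ty":-0.4,"tz":0,"hand":0.55},
  {"wx":0,"wy":0,"wz":0,"tx":-3.5,"ty":-0.7,"tz":0,"hand":0.55},
  {"wx":0,"wy":0,"wz":0,"tx":-1.3,"ty":0,"tz":0,"hand":0.55},
])

```text
clock: 12.62
position: [0.5486, 0.0439, 0.0798]
ee_rot: [2.22, 2.221, -0.0]
force: [-0.1, 0.2, -0.3]
width: 0.552
```

Run:
```python
from h import *
goto(.548,.047,.049,0)
snap('wrist','w10')
```

```text
clock 12.62 pos [0.5486 0.0439 0.0798] width 0.552 F [-0.1493  0.1942 -0.2743] tilt deg 0.09821794056987883 jaw 0.031222912994019494 j7 0.15
shift cm (current axes) [ 0.3146 -0.0639  3.0827]
turn units [0.0101 0.0129 0.0052]  shift in final axes [ 0.3104 -0.0608  3.0832]
```

View pics/w10.png

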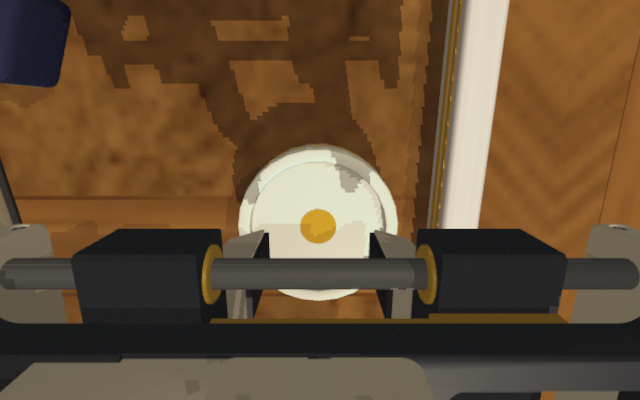

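Run:
```python
from h import *
z=load('w10');print(onplane(z,318,226,.024),cloud(z)[226,318])
```

```text
[0.5483 0.0461 0.024 ] [0.5483 0.0461 0.0239]
```

Call:
step_arm([
  {"wx":0,"wy":0,"wz":0,"tx":0.2,"ty":0,"tz":1,"hand":0.55},
  {"wx":0,"wy":0,"wz":0,"tx":0,"ty":0,"tz":1,"hand":0.55},
  {"wx":0,"wy":0,"wz":0,"tx":0,"ty":0,"tz":0.6,"hand":0.55},
  {"wx":0,"wy":0,"wz":0,"tx":0,"ty":0,"tz":0.5,"hand":0.55},
  {"wx":0,"wy":0,"wz":0,"tx":0,"ty":0,"tz":0,"hand":0.6},
  {"wx":0,"wy":0,"wz":0,"tx":0,"ty":0.5,"tz":0,"hand":0.6},
  {"wx":0,"wy":0,"wz":0,"tx":0,"ty":0.5,"tz":0,"hand":0.6},
  {"wx":0,"wy":0,"wz":0,"tx":0,"ty":0.5,"tz":0,"hand":0.6},
  {"wx":0,"wy":0,"wz":0,"tx":0,"ty":0.5,"tz":0,"hand":0.6},
  {"wx":0,"wy":0,"wz":0,"tx":0,"ty":0.5,"tz":0,"hand":0.6},
])

```text
clock: 13.5
position: [0.5747, 0.0513, 0.0476]
ee_rot: [-2.215, -2.228, 0.0]
force: [-2.0, 0.7, 0.2]
width: 0.598
```

Call:
step_arm([
  {"wx":0,"wy":0,"wz":0,"tx":0.5,"ty":0.3,"tz":0,"hand":0.6},
  {"wx":0,"wy":0,"wz":0,"tx":1,"ty":0.2,"tz":0,"hand":0.6},
  {"wx":0,"wy":0,"wz":0,"tx":1,"ty":0,"tz":0,"hand":0.6},
  {"wx":0,"wy":0,"wz":0,"tx":1,"ty":0,"tz":0,"hand":0.6},
  {"wx":0,"wy":0,"wz":0,"tx":1,"ty":0,"tz":0,"hand":0.6},
  {"wx":0,"wy":0,"wz":0,"tx":1,"ty":0,"tz":0,"hand":0.6},
  {"wx":0,"wy":0,"wz":0,"tx":1,"ty":0,"tz":0,"hand":0.6},
  {"wx":0,"wy":0,"wz":0,"tx":1,"ty":0,"tz":0,"hand":0.6},
  {"wx":0,"wy":0,"wz":0,"tx":1,"ty":0,"tz":0,"hand":0.6},
  {"wx":0,"wy":0,"wz":0,"tx":0,"ty":0,"tz":0,"hand":0.6},
])

```text
clock: 14.33
position: [0.5787, 0.1388, 0.0477]
ee_rot: [-2.212, -2.23, -0.001]
force: [-1.4, -0.3, 2.4]
width: 0.6
```

Run:
```python
from h import *
goto(.578,.163,.0487,0)
snap('wrist','w11')
```

```text
clock 14.33 pos [0.5787 0.1388 0.0477] width 0.600 F [-1.3661 -0.3107  2.4408] tilt deg 0.06379842875574422 jaw 0.4494263761802092 j7 0.03
shift cm (current axes) [ 2.4187 -0.0461 -0.1017]
turn units [-0.0001 -0.0106  0.0749]  shift in final axes [ 2.4181 -0.0651 -0.1043]
```

View pics/w11.png

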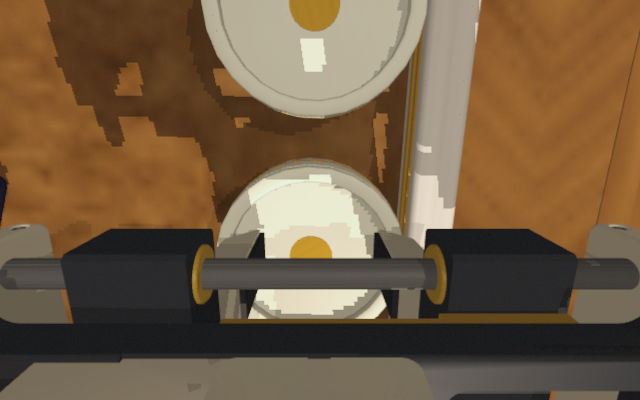

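Call:
step_arm([
  {"wx":0,"wy":0,"wz":0,"tx":0.6,"ty":0.05,"tz":0,"hand":0.6},
  {"wx":0,"wy":0,"wz":0,"tx":0.6,"ty":0.05,"tz":0,"hand":0.6},
  {"wx":0,"wy":0,"wz":0,"tx":0.6,"ty":0,"tz":0,"hand":0.6},
  {"wx":0,"wy":0,"wz":0,"tx":0.4,"ty":0,"tz":0,"hand":0.6},
  {"wx":0,"wy":0,"wz":0,"tx":0.2,"ty":0,"tz":0,"hand":0.6},
  {"wx":0,"wy":0,"wz":0,"tx":0.2,"ty":0,"tz":0,"hand":0.6},
  {"wx":0,"wy":0,"wz":0,"tx":0.2,"ty":0,"tz":0,"hand":0.6},
  {"wx":0,"wy":0,"wz":0,"tx":0.1,"ty":0,"tz":0,"hand":0.6},
  {"wx":0,"wy":0,"wz":0,"tx":0,"ty":0,"tz":0,"hand":0.6},
  {"wx":0,"wy":0,"wz":0,"tx":0,"ty":0,"tz":0,"hand":0.6},
])

```text
clock: 15.22
position: [0.5793, 0.1614, 0.0478]
ee_rot: [2.218, 2.222, -0.005]
force: [-4.5, -9.4, 4.6]
width: 0.599
```

Run:
```python
from h import *
goto(.578,.169,.0487,0)
snap('wrist','w12')
```

```text
clock 15.22 pos [0.5793 0.1614 0.0478] width 0.599 F [-4.51   -9.421   4.6327] tilt deg 0.20188181898930102 jaw 0.09998199147289341 j7 -0.02
shift cm (current axes) [ 0.7591 -0.1256 -0.0947]
turn units [-0.0101  0.0321  0.0167]  shift in final axes [ 0.7592 -0.1269 -0.0923]
```

View pics/w12.png

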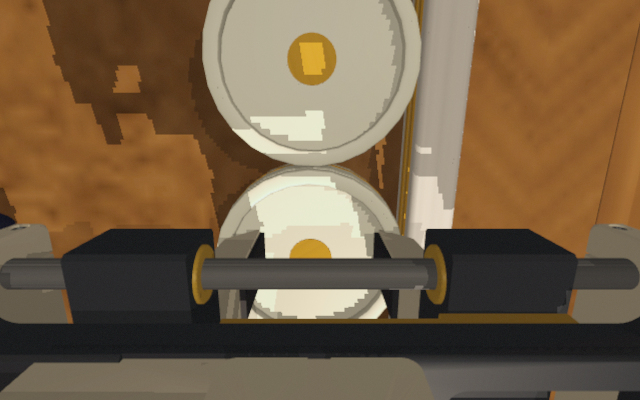

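Call:
step_arm([
  {"wx":0,"wy":0,"wz":0,"tx":-0.4,"ty":-0.4,"tz":0,"hand":0.55},
  {"wx":0,"wy":0,"wz":0,"tx":0,"ty":0,"tz":-1,"hand":0.55},
  {"wx":0,"wy":0,"wz":0,"tx":0,"ty":0,"tz":-2.2,"hand":0.55},
  {"wx":0,"wy":0,"wz":0,"tx":-4,"ty":-0.2,"tz":0,"hand":0.55},
  {"wx":0,"wy":0,"wz":0,"tx":-4,"ty":-0.2,"tz":0,"hand":0.55},
  {"wx":0,"wy":0,"wz":0,"tx":-4,"ty":-0.2,"tz":0,"hand":0.55},
  {"wx":0,"wy":0,"wz":0,"tx":-4,"ty":-0.2,"tz":0,"hand":0.55},
  {"wx":0,"wy":0,"wz":0,"tx":-4,"ty":-0.2,"tz":0,"hand":0.55},
  {"wx":0,"wy":0,"wz":0,"tx":-4,"ty":-0.2,"tz":0,"hand":0.55},
  {"wx":0,"wy":0,"wz":0,"tx":-3,"ty":-0.2,"tz":0,"hand":0.55},
])

```text
clock: 16.1
position: [0.5635, -0.1125, 0.081]
ee_rot: [2.216, 2.224, 0.002]
force: [0.1, 1.3, 0.0]
width: 0.543
```

Call:
step_arm([
  {"wx":0,"wy":0,"wz":0,"tx":-1.4,"ty":0,"tz":0,"hand":0.55},
  {"wx":0,"wy":0,"wz":0,"tx":0,"ty":0,"tz":0,"hand":0.55},
  {"wx":0,"wy":0,"wz":0,"tx":0,"ty":0,"tz":0,"hand":0.55},
  {"wx":0,"wy":0,"wz":0,"tx":0,"ty":0,"tz":0,"hand":0.55},
  {"wx":0,"wy":0,"wz":0,"tx":0,"ty":0,"tz":0,"hand":0.55},
  {"wx":0,"wy":0,"wz":0,"tx":0,"ty":0,"tz":0,"hand":0.55},
  {"wx":0,"wy":0,"wz":0,"tx":0,"ty":0,"tz":0,"hand":0.55},
  {"wx":0,"wy":0,"wz":0,"tx":0,"ty":0,"tz":0,"hand":0.55},
  {"wx":0,"wy":0,"wz":0,"tx":0,"ty":0,"tz":0,"hand":0.55},
  {"wx":0,"wy":0,"wz":0,"tx":0,"ty":0,"tz":0,"hand":0.55},
])

```text
clock: 16.93
position: [0.5631, -0.1227, 0.0797]
ee_rot: [-2.215, -2.228, -0.0]
force: [0.9, -0.6, -0.7]
width: 0.548
```

Run:
```python
from h import *
goto(.5605,-.1315,.048,0)
snap('wrist','w13');snap('top','t13');crop('t13',190,110,400,230,3.8,'t13c')
```

```text
clock 16.93 pos [ 0.5631 -0.1227  0.0797] width 0.548 F [ 0.8574 -0.6265 -0.7365] tilt deg 0.004356699253726885 jaw 0.33107424498753385 j7 0.44
shift cm (current axes) [-0.8789 -0.2665  3.171 ]
turn units [-0.0004 -0.0006  0.0552]  shift in final axes [-0.8802 -0.2616  3.1711]
```

View pics/w13.png

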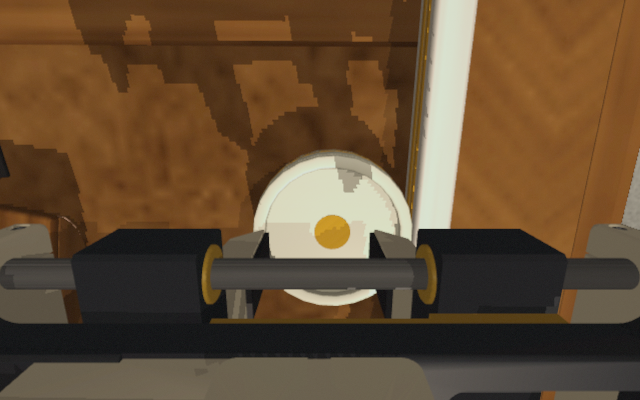

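View pics/t13c.png

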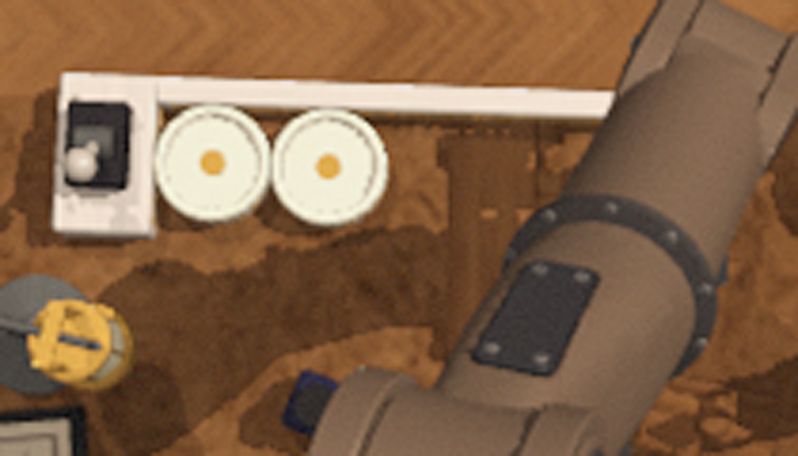

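Run:
```python
from h import *
z=load('w13');print(onplane(z,332,231,.024),cloud(z)[231,332])
z=load('t13')
for u,v in[(212,163),(328,166)]:print(onplane(z,190+u/3.8,110+v/3.8,.024))
```

```text
[ 0.5712 -0.1235  0.024 ] [ 0.5713 -0.124   0.0225]
[0.5723 0.2502 0.024 ]
[0.5719 0.1542 0.024 ]
```

Call:
step_arm([
  {"wx":0,"wy":0,"wz":0,"tx":-0.1,"ty":0.7,"tz":1,"hand":0.55},
  {"wx":0,"wy":0,"wz":0,"tx":0,"ty":0,"tz":1,"hand":0.55},
  {"wx":0,"wy":0,"wz":0,"tx":0,"ty":0,"tz":0.6,"hand":0.55},
  {"wx":0,"wy":0,"wz":0,"tx":0,"ty":0,"tz":0.5,"hand":0.55},
  {"wx":0,"wy":0,"wz":0,"tx":0,"ty":0,"tz":0,"hand":0.6},
  {"wx":0,"wy":0,"wz":0,"tx":0,"ty":0.3,"tz":0,"hand":0.6},
  {"wx":0,"wy":0,"wz":0,"tx":0.5,"ty":0.3,"tz":0,"hand":0.6},
  {"wx":0,"wy":0,"wz":0,"tx":1,"ty":0,"tz":0,"hand":0.6},
  {"wx":0,"wy":0,"wz":0,"tx":1,"ty":0,"tz":0,"hand":0.6},
  {"wx":0,"wy":0,"wz":0,"tx":1,"ty":0,"tz":0,"hand":0.6},
])

```text
clock: 17.87
position: [0.5759, -0.0899, 0.0493]
ee_rot: [2.216, 2.225, -0.001]
force: [-2.1, -4.2, 2.7]
width: 0.601
```

Run:
```python
from h import *
goto(.578,.065,.0487,0)
snap('wrist','w14')
```

```text
clock 17.87 pos [ 0.5759 -0.0899  0.0493] width 0.601 F [-2.1474 -4.1847  2.743 ] tilt deg 0.08779103325794906 jaw 0.2096836246501065 j7 0.41
shift cm (current axes) [15.4842  0.2688  0.0337]
turn units [0.003  0.0143 0.0349]  shift in final axes [15.485   0.2122  0.0568]
```

View pics/w14.png

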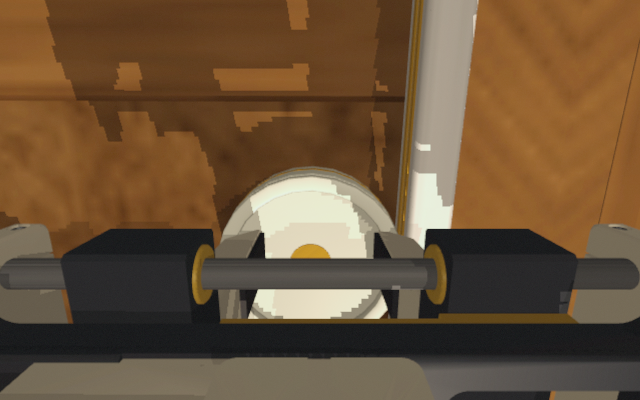

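Call:
step_arm([
  {"wx":0,"wy":0,"wz":0,"tx":1.2,"ty":0.02,"tz":0,"hand":0.6},
  {"wx":0,"wy":0,"wz":0,"tx":1.2,"ty":0.02,"tz":0,"hand":0.6},
  {"wx":0,"wy":0,"wz":0,"tx":1.2,"ty":0.02,"tz":0,"hand":0.6},
  {"wx":0,"wy":0,"wz":0,"tx":1.2,"ty":0.02,"tz":0,"hand":0.6},
  {"wx":0,"wy":0,"wz":0,"tx":1.2,"ty":0.02,"tz":0,"hand":0.6},
  {"wx":0,"wy":0,"wz":0,"tx":1.2,"ty":0.02,"tz":0,"hand":0.6},
  {"wx":0,"wy":0,"wz":0,"tx":1.2,"ty":0.02,"tz":0,"hand":0.6},
  {"wx":0,"wy":0,"wz":0,"tx":1.2,"ty":0.02,"tz":0,"hand":0.6},
  {"wx":0,"wy":0,"wz":0,"tx":1.2,"ty":0.02,"tz":0,"hand":0.6},
  {"wx":0,"wy":0,"wz":0,"tx":1,"ty":0.02,"tz":0,"hand":0.6},
])

```text
clock: 18.75
position: [0.5772, 0.0288, 0.0492]
ee_rot: [2.216, 2.226, -0.001]
force: [-2.9, -5.7, 2.8]
width: 0.599
```

Call:
step_arm([
  {"wx":0,"wy":0,"wz":0,"tx":0.5,"ty":0.05,"tz":0,"hand":0.6},
  {"wx":0,"wy":0,"wz":0,"tx":0.4,"ty":0.05,"tz":0,"hand":0.6},
  {"wx":0,"wy":0,"wz":0,"tx":0.4,"ty":0,"tz":0,"hand":0.6},
  {"wx":0,"wy":0,"wz":0,"tx":0.2,"ty":0,"tz":0,"hand":0.6},
  {"wx":0,"wy":0,"wz":0,"tx":0.2,"ty":0,"tz":0,"hand":0.6},
  {"wx":0,"wy":0,"wz":0,"tx":0.2,"ty":0,"tz":0,"hand":0.6},
  {"wx":0,"wy":0,"wz":0,"tx":0.2,"ty":0,"tz":0,"hand":0.6},
  {"wx":0,"wy":0,"wz":0,"tx":0.2,"ty":0,"tz":0,"hand":0.6},
  {"wx":0,"wy":0,"wz":0,"tx":0,"ty":0,"tz":0,"hand":0.6},
  {"wx":0,"wy":0,"wz":0,"tx":0,"ty":0,"tz":0,"hand":0.6},
])

```text
clock: 19.58
position: [0.5781, 0.0511, 0.0492]
ee_rot: [2.216, 2.226, -0.001]
force: [-3.2, -4.0, 4.5]
width: 0.604
```

Run:
```python
from h import *
goto(.578,.065,.0487,0)
snap('wrist','w15')
```

```text
clock 19.58 pos [0.5781 0.0511 0.0492] width 0.604 F [-3.191  -4.0455  4.4623] tilt deg 0.04900349298820234 jaw 0.2502182982141866 j7 0.18
shift cm (current axes) [ 1.3916 -0.0086  0.0456]
turn units [0.0007 0.0081 0.0417]  shift in final axes [ 1.3915 -0.0147  0.0468]
```

View pics/w15.png

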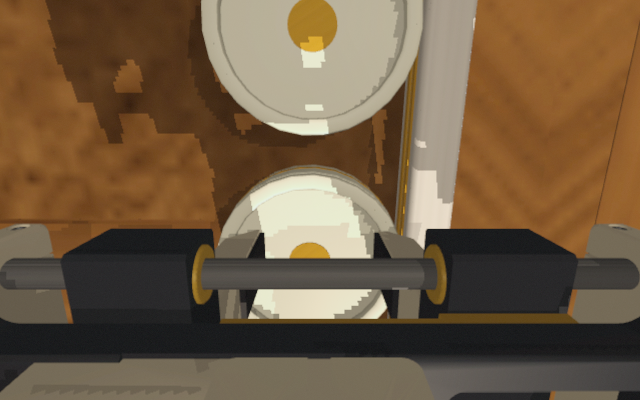

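Call:
step_arm([
  {"wx":0,"wy":0,"wz":0,"tx":0.3,"ty":0.05,"tz":0,"hand":0.6},
  {"wx":0,"wy":0,"wz":0,"tx":0.2,"ty":0,"tz":0,"hand":0.6},
  {"wx":0,"wy":0,"wz":0,"tx":0.2,"ty":0,"tz":0,"hand":0.6},
  {"wx":0,"wy":0,"wz":0,"tx":0.2,"ty":0,"tz":0,"hand":0.6},
  {"wx":0,"wy":0,"wz":0,"tx":0.2,"ty":0,"tz":0,"hand":0.6},
  {"wx":0,"wy":0,"wz":0,"tx":0.2,"ty":0,"tz":0,"hand":0.6},
  {"wx":0,"wy":0,"wz":0,"tx":0.2,"ty":0,"tz":0,"hand":0.6},
  {"wx":0,"wy":0,"wz":0,"tx":0.1,"ty":0,"tz":0,"hand":0.6},
  {"wx":0,"wy":0,"wz":0,"tx":0,"ty":0,"tz":0,"hand":0.6},
  {"wx":0,"wy":0,"wz":0,"tx":0,"ty":0,"tz":0,"hand":0.6},
])

```text
clock: 20.47
position: [0.5786, 0.067, 0.0492]
ee_rot: [2.216, 2.226, -0.001]
force: [-2.7, -3.9, 4.2]
width: 0.597
```

Run:
```python
from h import *
goto(.578,.065,.0487,0)
snap('wrist','w16')
```

```text
clock 20.47 pos [0.5786 0.067  0.0492] width 0.597 F [-2.6879 -3.9278  4.1617] tilt deg 0.05166015025047467 jaw 0.24227551880602724 j7 0.15
shift cm (current axes) [-0.1991 -0.0577  0.0476]
turn units [0.0007 0.0086 0.0404]  shift in final axes [-0.1994 -0.0569  0.0474]
```

View pics/w16.png

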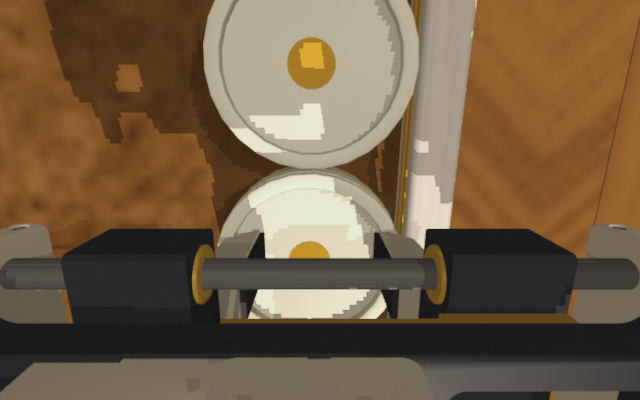

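Call:
step_arm([
  {"wx":0,"wy":0,"wz":0,"tx":0.1,"ty":0,"tz":0,"hand":0.6},
  {"wx":0,"wy":0,"wz":0,"tx":0.1,"ty":0,"tz":0,"hand":0.6},
  {"wx":0,"wy":0,"wz":0,"tx":0.1,"ty":0,"tz":0,"hand":0.6},
  {"wx":0,"wy":0,"wz":0,"tx":0.1,"ty":0,"tz":0,"hand":0.6},
  {"wx":0,"wy":0,"wz":0,"tx":0,"ty":0,"tz":0,"hand":0.6},
  {"wx":0,"wy":0,"wz":0,"tx":0,"ty":0,"tz":0,"hand":0.6},
  {"wx":0,"wy":0,"wz":0,"tx":0,"ty":0,"tz":0,"hand":0.6},
  {"wx":0,"wy":0,"wz":0,"tx":0,"ty":0,"tz":0,"hand":0.6},
  {"wx":0,"wy":0,"wz":0,"tx":0,"ty":0,"tz":0,"hand":0.6},
  {"wx":0,"wy":0,"wz":0,"tx":0,"ty":0,"tz":0,"hand":0.6},
])

```text
clock: 21.35
position: [0.5785, 0.0688, 0.0491]
ee_rot: [2.218, 2.222, -0.003]
force: [-3.0, -10.6, 5.5]
width: 0.601
```

Run:
```python
from h import *
goto(.578,.065,.0487,0)
```

```text
clock 21.35 pos [0.5785 0.0688 0.0491] width 0.601 F [ -2.9589 -10.6371   5.5299] tilt deg 0.17058657403154048 jaw 0.12068392265908853 j7 0.14
shift cm (current axes) [-0.3792 -0.0533  0.0461]
turn units [0.0009 0.0284 0.0201]  shift in final axes [-0.3794 -0.0525  0.045 ]
```

Call:
step_arm([
  {"wx":0,"wy":0,"wz":0,"tx":-0.5,"ty":-0.4,"tz":0,"hand":0.55},
  {"wx":0,"wy":0,"wz":0,"tx":0,"ty":0,"tz":-1,"hand":0.55},
  {"wx":0,"wy":0,"wz":0,"tx":0,"ty":0,"tz":-3,"hand":0.55},
  {"wx":0,"wy":0,"wz":0,"tx":0,"ty":0,"tz":-4,"hand":0.8},
  {"wx":0,"wy":0,"wz":0,"tx":0,"ty":0,"tz":-4,"hand":0.8},
  {"wx":0,"wy":0,"wz":0,"tx":-2,"ty":-1,"tz":-3,"hand":0.8},
  {"wx":0,"wy":0,"wz":0,"tx":-2.5,"ty":-1,"tz":-3,"hand":0.8},
  {"wx":0,"wy":0,"wz":0,"tx":-3,"ty":-1,"tz":-2.5,"hand":0.8},
  {"wx":0,"wy":0,"wz":0,"tx":-3.6,"ty":-1.5,"tz":-1.2,"hand":0.8},
  {"wx":0,"wy":0,"wz":0,"tx":-3.5,"ty":-2,"tz":0,"hand":0.8},
])

```text
clock: 22.18
position: [0.5122, -0.0801, 0.2698]
ee_rot: [2.21, 2.226, 0.009]
force: [0.7, -1.5, -0.4]
width: 0.799
```

Call:
step_arm([
  {"wx":0,"wy":0,"wz":0,"tx":-3.5,"ty":-1,"tz":0,"hand":0.8},
  {"wx":0,"wy":0,"wz":0,"tx":-3.5,"ty":-1,"tz":0,"hand":0.8},
  {"wx":0,"wy":0,"wz":0,"tx":-3.5,"ty":-1,"tz":0,"hand":0.8},
  {"wx":0,"wy":0,"wz":0,"tx":-3.5,"ty":-1,"tz":0,"hand":0.8},
  {"wx":0,"wy":0,"wz":0,"tx":-3.5,"ty":-1,"tz":0,"hand":0.8},
  {"wx":0,"wy":0,"wz":0,"tx":-3,"ty":-1,"tz":0,"hand":0.8},
  {"wx":0,"wy":0,"wz":0,"tx":-1,"ty":0,"tz":0,"hand":0.8},
  {"wx":0,"wy":0,"wz":0,"tx":0,"ty":0,"tz":0,"hand":0.8},
  {"wx":0,"wy":0,"wz":0,"tx":0,"ty":0,"tz":0,"hand":0.8},
  {"wx":0,"wy":0,"wz":0,"tx":0,"ty":0,"tz":0,"hand":0.8},
])

```text
clock: 23.02
position: [0.4524, -0.2929, 0.2659]
ee_rot: [-2.213, -2.229, -0.002]
force: [-0.1, 0.1, -0.5]
width: 0.799
```

Run:
```python
from h import *
goto(.42,-.32,.25,0)
snap('wrist','w17');snap('top','t17');crop('t17',190,110,400,230,3.8,'t17c')
```

```text
clock 23.02 pos [ 0.4524 -0.2929  0.2659] width 0.799 F [-0.1391  0.0977 -0.4967] tilt deg 0.0640738700779977 jaw 0.4267875214788593 j7 0.72
shift cm (current axes) [-2.6859 -3.2565  1.5839]
turn units [ 0.0042 -0.0098  0.0711]  shift in final axes [-2.7084 -3.2358  1.5881]
```

View pics/w17.png

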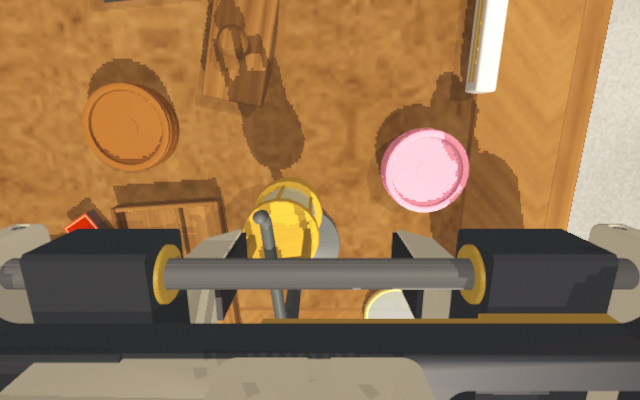

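View pics/t17c.png

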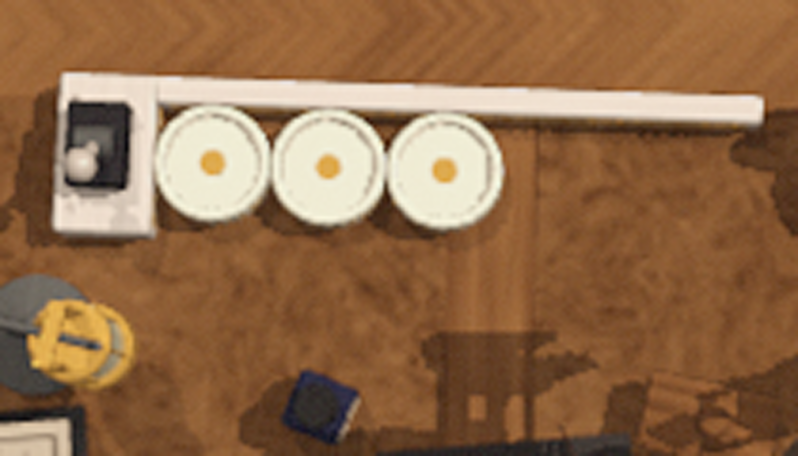

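Run:
```python
from h import *
z=load('w17');P=cloud(z)
a=onplane(z,268,235,.205);b=onplane(z,281,310,.205);print(a,b,np.degrees(np.arctan2(-(b-a)[0],(a-b)[1])), P[225,264],P[216,262])
crop('w17',200,160,360,330,4.5,'w17c')
z=load('t17')
for t in('top0','t17'):
    P=cloud(load(t));q=P[160:240,395:480].reshape(-1,3)
    k=q[(q[:,2]>.2)&(q[:,2]<.216)];k=k[k[:,1]>-.36];print(t,len(k),k.mean(0)); 
    # strap/bar region vs arm
crop('t17',400,170,490,230,8,'t17d')
```

```text
[ 0.4209 -0.2984  0.205 ] [ 0.4279 -0.3511  0.205 ] -7.6102515948934 [ 0.4187 -0.2918  0.2053] [ 0.4197 -0.2822  0.2173]
top0 140 [ 0.4211 -0.3228  0.2082]
t17 0 [nan nan nan]<stdin>:8: RuntimeWarning: Mean of empty slice.
  ret = um.true_divide(
```

View pics/w17c.png

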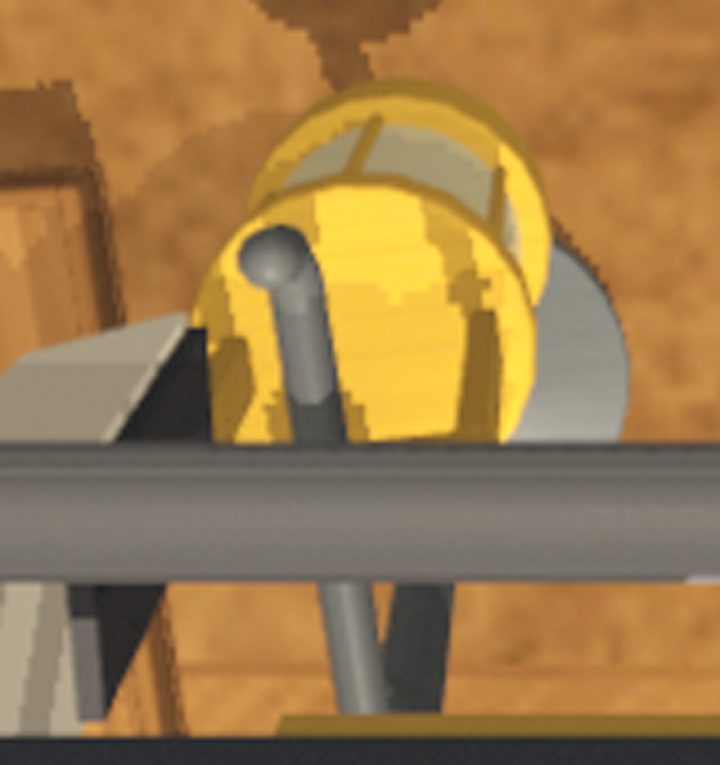

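Run:
```python
from h import *
goto(.424,-.322,.191,7.6)
```

```text
clock 23.12 pos [ 0.4523 -0.2928  0.2658] width 0.798 F [-0.3959  0.1686 -0.3644] tilt deg 0.052559899410706504 jaw 0.46584161071155544 j7 0.72
shift cm (current axes) [-2.9032 -2.8587  7.4722]
turn units [ 0.0025 -0.0084 -1.189 ]  shift in final axes [-2.5192 -3.1948  7.4754]
```

Call:
step_arm([
  {"wx":0,"wy":0,"wz":-0.6,"tx":0,"ty":0,"tz":0,"hand":0.9},
  {"wx":0,"wy":0,"wz":-0.6,"tx":0,"ty":0,"tz":0,"hand":0.9},
  {"wx":0,"wy":0,"wz":0,"tx":-0.8,"ty":-1,"tz":0,"hand":0.9},
  {"wx":0,"wy":0,"wz":0,"tx":-0.9,"ty":-1.1,"tz":0,"hand":0.9},
  {"wx":0,"wy":0,"wz":0,"tx":-0.8,"ty":-1.1,"tz":0,"hand":0.9},
  {"wx":0,"wy":0,"wz":0,"tx":0,"ty":0,"tz":0.5,"hand":0.9},
  {"wx":0,"wy":0,"wz":0,"tx":0,"ty":0,"tz":0.5,"hand":0.9},
  {"wx":0,"wy":0,"wz":0,"tx":0,"ty":0,"tz":0,"hand":0.9},
  {"wx":0,"wy":0,"wz":0,"tx":0,"ty":0,"tz":0,"hand":0.9},
  {"wx":0,"wy":0,"wz":0,"tx":0,"ty":0,"tz":0,"hand":0.9},
])

```text
clock: 23.95
position: [0.4235, -0.323, 0.2555]
ee_rot: [-2.07, -2.363, -0.0]
force: [-0.9, -0.7, 0.5]
width: 0.899
```

Run:
```python
from h import *
goto(.424,-.322,.191,7.6)
snap('wrist','w18');snap('scene','s18');crop('s18',370,130,530,290,4,'s18c')
```

```text
clock 23.95 pos [ 0.4235 -0.323   0.2555] width 0.899 F [-0.9242 -0.6621  0.5367] tilt deg 0.020224916984392553 jaw 7.556655510246489 j7 0.92
shift cm (current axes) [0.091  0.0615 6.4539]
turn units [-0.0019 -0.0028 -0.0072]  shift in final axes [0.0929 0.0603 6.4539]
```

View pics/w18.png

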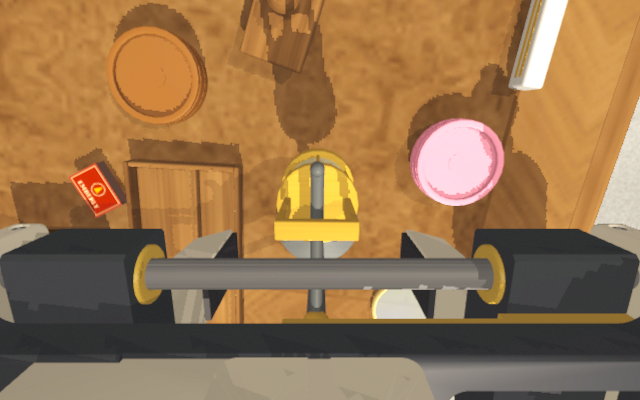

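View pics/s18c.png

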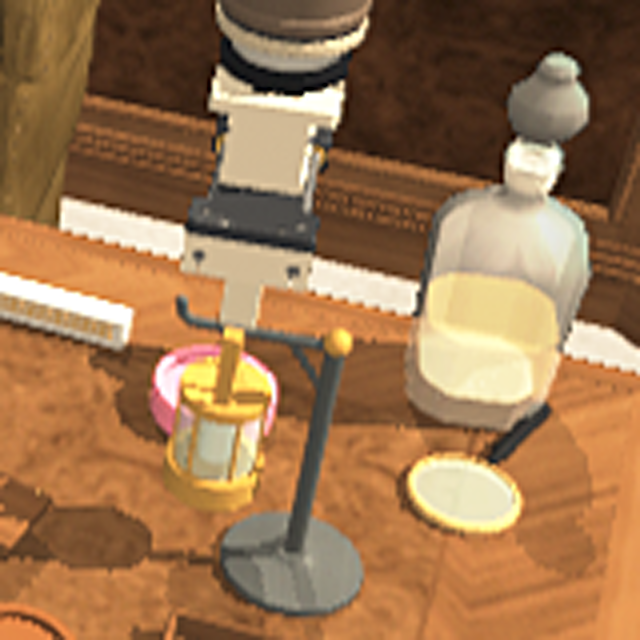

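Run:
```python
from h import *
z=load('w18');P=cloud(z)
for u,v in[(277,221),(355,221),(277,238),(356,238),(300,228),(340,228)]:print(onplane(z,u,v,.211),P[v,u])
crop('w18',260,140,380,260,6,'w18c')
```

```text
[ 0.3991 -0.3169  0.211 ] [ 0.399  -0.3176  0.2089]
[ 0.4428 -0.3111  0.211 ] [ 0.4435 -0.3124  0.2068]
[ 0.4002 -0.3271  0.211 ] [ 0.4002 -0.3269  0.2116]
[ 0.445  -0.3211  0.211 ] [ 0.445  -0.321   0.2113]
[ 0.4125 -0.3194  0.211 ] [ 0.4125 -0.3195  0.2106]
[ 0.435  -0.3164  0.211 ] [ 0.4352 -0.3167  0.2098]
```

View pics/w18c.png

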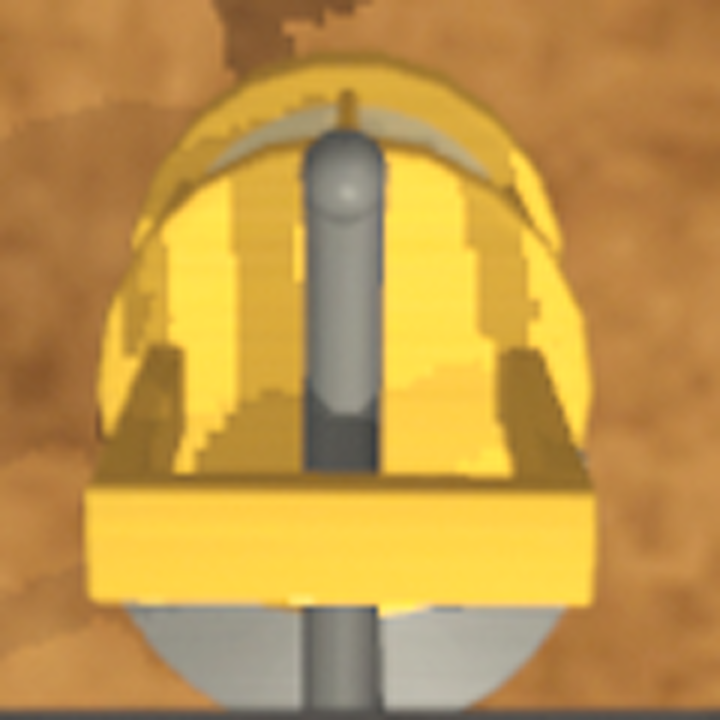

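Call:
step_arm([
  {"wx":0,"wy":0,"wz":0,"tx":0.2,"ty":-0.1,"tz":0.8,"hand":0.9},
  {"wx":0,"wy":0,"wz":0,"tx":0,"ty":0,"tz":1,"hand":0.9},
  {"wx":0,"wy":0,"wz":0,"tx":0,"ty":0,"tz":1,"hand":0.9},
  {"wx":0,"wy":0,"wz":0,"tx":0,"ty":0,"tz":1,"hand":0.9},
  {"wx":0,"wy":0,"wz":0,"tx":0,"ty":0,"tz":1,"hand":0.9},
  {"wx":0,"wy":0,"wz":0,"tx":0,"ty":0,"tz":1,"hand":0.9},
  {"wx":0,"wy":0,"wz":0,"tx":0,"ty":0,"tz":0.5,"hand":0.9},
  {"wx":0,"wy":0,"wz":0,"tx":0,"ty":0,"tz":0,"hand":0.9},
  {"wx":0,"wy":0,"wz":0,"tx":0,"ty":0,"tz":0,"hand":0.9},
  {"wx":0,"wy":0,"wz":0,"tx":0,"ty":0,"tz":0,"hand":0.9},
])

```text
clock: 24.88
position: [0.422, -0.322, 0.1931]
ee_rot: [2.071, 2.362, 0.0]
force: [1.0, 0.6, -0.6]
width: 0.904
```

Run:
```python
from h import *
goto(.4225,-.3205,.191,7.6)
snap('scene','s19');crop('s19',370,130,530,290,4,'s19c')
```

```text
clock 24.88 pos [ 0.422  -0.322   0.1931] width 0.904 F [ 0.9669  0.5765 -0.6005] tilt deg 0.03363465823625192 jaw 7.499581998856397 j7 0.97
shift cm (current axes) [0.1387 0.0696 0.205 ]
turn units [ 0.0041  0.0038 -0.0167]  shift in final axes [0.1385 0.0699 0.205 ]
```

View pics/s19c.png

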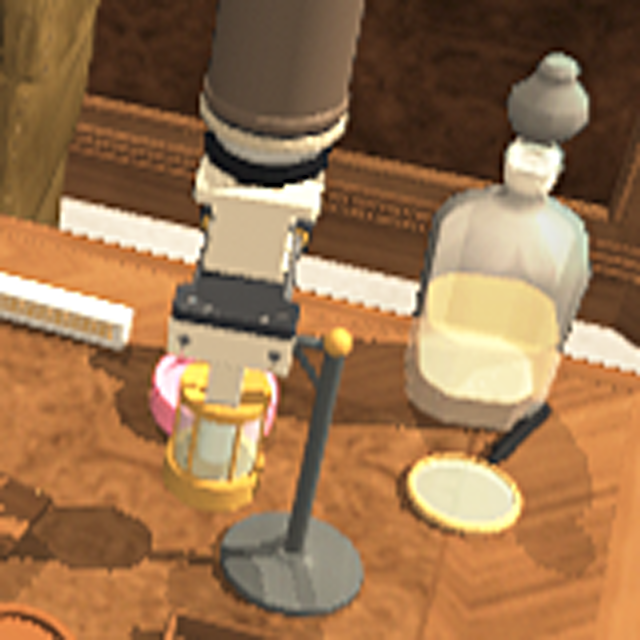

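Call:
step_arm([
  {"wx":0,"wy":0,"wz":0,"tx":0.1,"ty":0,"tz":0,"hand":0.7},
  {"wx":0,"wy":0,"wz":0,"tx":0,"ty":0,"tz":0,"hand":0.6},
  {"wx":0,"wy":0,"wz":0,"tx":0,"ty":0,"tz":0,"hand":0.55},
  {"wx":0,"wy":0,"wz":0,"tx":0,"ty":0,"tz":0,"hand":0.5},
  {"wx":0,"wy":0,"wz":0,"tx":0,"ty":0,"tz":0,"hand":0.4},
  {"wx":0,"wy":0,"wz":0,"tx":0,"ty":0,"tz":0,"hand":0.3},
  {"wx":0,"wy":0,"wz":0,"tx":0,"ty":0,"tz":0,"hand":0.3},
  {"wx":0,"wy":0,"wz":0,"tx":0,"ty":0,"tz":0,"hand":0.3},
  {"wx":0,"wy":0,"wz":0,"tx":0,"ty":0,"tz":0,"hand":0.3},
  {"wx":0,"wy":0,"wz":0,"tx":0,"ty":0,"tz":0,"hand":0.3},
], force=25)

```text
clock: 25.77
position: [0.4216, -0.3207, 0.1927]
ee_rot: [-2.071, -2.362, -0.0]
force: [-1.1, 0.4, 1.3]
width: 0.531
```

Run:
```python
from h import *
goto(.4225,-.3205,.191,7.6)
```

```text
clock 25.77 pos [ 0.4216 -0.3207  0.1927] width 0.531 F [-1.1149  0.4083  1.3381] tilt deg 0.00466896256887473 jaw 7.509671679230265 j7 0.97
shift cm (current axes) [0.0075 0.0872 0.1741]
turn units [ 0.     -0.0008 -0.0151]  shift in final axes [0.0074 0.0872 0.1741]
```

Call:
step_arm([
  {"wx":0,"wy":0,"wz":0,"tx":0,"ty":0,"tz":-0.4,"hand":0.3},
  {"wx":0,"wy":0,"wz":0,"tx":0,"ty":0,"tz":-0.6,"hand":0.3},
  {"wx":0,"wy":0,"wz":0,"tx":0,"ty":0,"tz":-0.6,"hand":0.3},
  {"wx":0,"wy":0,"wz":0,"tx":0,"ty":0,"tz":-0.6,"hand":0.3},
  {"wx":0,"wy":0,"wz":0,"tx":0,"ty":0,"tz":-0.6,"hand":0.3},
  {"wx":0,"wy":0,"wz":0,"tx":0,"ty":0,"tz":0,"hand":0.3},
  {"wx":0,"wy":0,"wz":0,"tx":0,"ty":0,"tz":0,"hand":0.3},
  {"wx":0,"wy":0,"wz":0,"tx":0,"ty":0,"tz":0,"hand":0.3},
  {"wx":0,"wy":0,"wz":0,"tx":0,"ty":0,"tz":0,"hand":0.3},
  {"wx":0,"wy":0,"wz":0,"tx":0,"ty":0,"tz":0,"hand":0.3},
])

```text
clock: 26.6
position: [0.4215, -0.3205, 0.2204]
ee_rot: [-2.071, -2.362, 0.0]
force: [0.7, -1.4, -3.0]
width: 0.531
```

Run:
```python
from h import *
goto(.4225,-.3205,.191,7.6)
snap('scene','s20');crop('s20',370,130,530,290,4,'s20c')
```

```text
clock 26.60 pos [ 0.4215 -0.3205  0.2204] width 0.531 F [ 0.7216 -1.3853 -3.0296] tilt deg 0.033032194034416845 jaw 7.509820534723567 j7 0.94
shift cm (current axes) [-0.0089  0.0979  2.9407]
turn units [-0.0044 -0.0033 -0.015 ]  shift in final axes [-0.0081  0.0965  2.9407]
```

View pics/s20c.png

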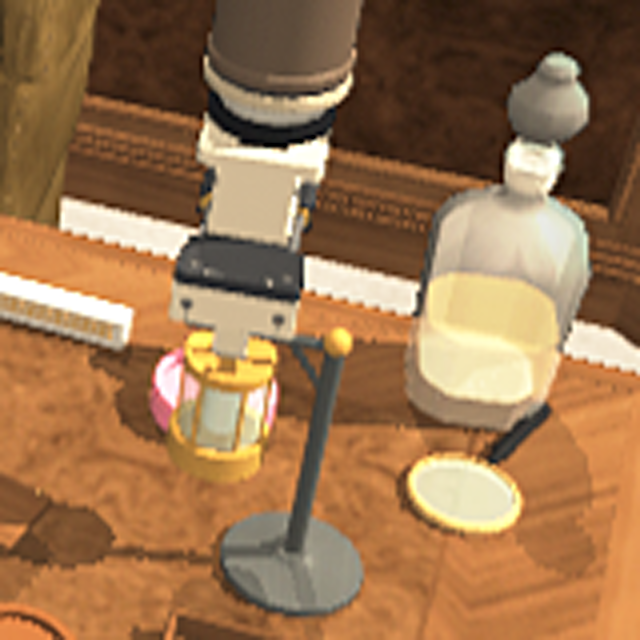

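Call:
step_arm([
  {"wx":0,"wy":0,"wz":0,"tx":0.5,"ty":0,"tz":0,"hand":0.3},
  {"wx":0,"wy":0,"wz":0,"tx":1,"ty":0,"tz":0,"hand":0.3},
  {"wx":0,"wy":0,"wz":0,"tx":1,"ty":0,"tz":0,"hand":0.3},
  {"wx":0,"wy":0,"wz":0,"tx":1,"ty":0,"tz":0,"hand":0.3},
  {"wx":0,"wy":0,"wz":0,"tx":1,"ty":0,"tz":0,"hand":0.3},
  {"wx":0,"wy":0,"wz":0,"tx":1,"ty":0,"tz":0,"hand":0.3},
  {"wx":0,"wy":0,"wz":0,"tx":1,"ty":0,"tz":0,"hand":0.3},
  {"wx":0,"wy":0,"wz":0,"tx":1,"ty":0,"tz":0,"hand":0.3},
  {"wx":0,"wy":0,"wz":0,"tx":1,"ty":0,"tz":0,"hand":0.3},
  {"wx":0,"wy":0,"wz":0,"tx":0.5,"ty":0,"tz":0,"hand":0.3},
])

```text
clock: 27.48
position: [0.4097, -0.2296, 0.2207]
ee_rot: [-2.069, -2.363, -0.001]
force: [0.5, -0.1, -3.5]
width: 0.532
```

Run:
```python
from h import *
z=load('t17')
for u,v in[(212,163),(328,167),(444,170)]:print('top',onplane(z,190+u/3.8,110+v/3.8,.024))
z=load('w16');print('w16 b2',onplane(z,312,62,.024))
z=load('w12');print('w12 b1',onplane(z,312,58,.024))
z=load('w15');print('w15 b2',onplane(z,312,24,.024))
goto(.57,.058,.25,0)
snap('scene','s21')
```

```text
top [0.5723 0.2502 0.024 ]
top [0.5711 0.1542 0.024 ]
top [0.5707 0.0584 0.024 ]
w16 b2 [0.5752 0.1572 0.024 ]
w12 b1 [0.5761 0.253  0.024 ]
w15 b2 [0.5748 0.1568 0.024 ]
clock 27.48 pos [ 0.4097 -0.2296  0.2207] width 0.532 F [ 0.5209 -0.0766 -3.5129] tilt deg 0.05207976726266813 jaw 7.583557942545646 j7 0.73
shift cm (current axes) [26.3954 19.6824 -2.9065]
turn units [ 0.     -0.0087  1.2639]  shift in final axes [28.7594 16.0269 -2.9317]
```

View pics/s21.png

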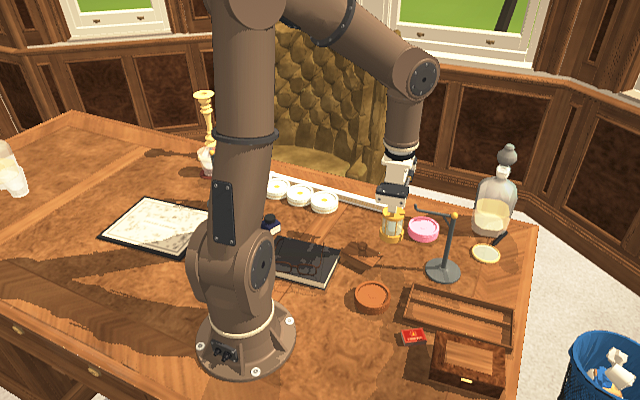

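Call:
step_arm([
  {"wx":0,"wy":0,"wz":0.42,"tx":0,"ty":0,"tz":0,"hand":0.3},
  {"wx":0,"wy":0,"wz":0.42,"tx":0,"ty":0,"tz":0,"hand":0.3},
  {"wx":0,"wy":0,"wz":0.42,"tx":0,"ty":0,"tz":0,"hand":0.3},
  {"wx":0,"wy":0,"wz":0,"tx":1,"ty":0.5,"tz":0,"hand":0.3},
  {"wx":0,"wy":0,"wz":0,"tx":2,"ty":1,"tz":0,"hand":0.3},
  {"wx":0,"wy":0,"wz":0,"tx":2.5,"ty":1.4,"tz":0,"hand":0.3},
  {"wx":0,"wy":0,"wz":0,"tx":2.5,"ty":1.4,"tz":0,"hand":0.3},
  {"wx":0,"wy":0,"wz":0,"tx":2.5,"ty":1.4,"tz":0,"hand":0.3},
  {"wx":0,"wy":0,"wz":0,"tx":2.5,"ty":1.4,"tz":0,"hand":0.3},
  {"wx":0,"wy":0,"wz":0,"tx":2.5,"ty":1.4,"tz":0,"hand":0.3},
])

```text
clock: 28.37
position: [0.4957, -0.0754, 0.2209]
ee_rot: [2.222, 2.22, 0.001]
force: [0.6, -0.1, -3.5]
width: 0.534
```

Call:
step_arm([
  {"wx":0,"wy":0,"wz":0,"tx":2.5,"ty":1.4,"tz":0,"hand":0.3},
  {"wx":0,"wy":0,"wz":0,"tx":2.5,"ty":1.4,"tz":0,"hand":0.3},
  {"wx":0,"wy":0,"wz":0,"tx":2.5,"ty":1.4,"tz":0,"hand":0.3},
  {"wx":0,"wy":0,"wz":0,"tx":2.5,"ty":1.4,"tz":0,"hand":0.3},
  {"wx":0,"wy":0,"wz":0,"tx":2,"ty":1,"tz":0,"hand":0.3},
  {"wx":0,"wy":0,"wz":0,"tx":1,"ty":0.6,"tz":0,"hand":0.3},
  {"wx":0,"wy":0,"wz":0,"tx":0.5,"ty":0.3,"tz":0,"hand":0.3},
  {"wx":0,"wy":0,"wz":0,"tx":0,"ty":0,"tz":0,"hand":0.3},
  {"wx":0,"wy":0,"wz":0,"tx":0,"ty":0,"tz":0,"hand":0.3},
  {"wx":0,"wy":0,"wz":0,"tx":0,"ty":0,"tz":0,"hand":0.3},
])

```text
clock: 29.2
position: [0.5696, 0.0565, 0.2208]
ee_rot: [2.225, 2.218, -0.001]
force: [0.4, -0.4, -3.7]
width: 0.532
```

Run:
```python
from h import *
goto(.5735,.0605,.16,0)
snap('wrist','w22');snap('scene','s22');crop('s22',240,120,400,240,5,'s22c')
```

```text
clock 29.20 pos [0.5696 0.0565 0.2208] width 0.532 F [ 0.3826 -0.4148 -3.7366] tilt deg 0.042155811117595525 jaw -0.18167972734506196 j7 0.04
shift cm (current axes) [0.4091 0.3859 6.0807]
turn units [-0.0029  0.0064 -0.0303]  shift in final axes [0.4038 0.3853 6.0811]
```

View pics/w22.png

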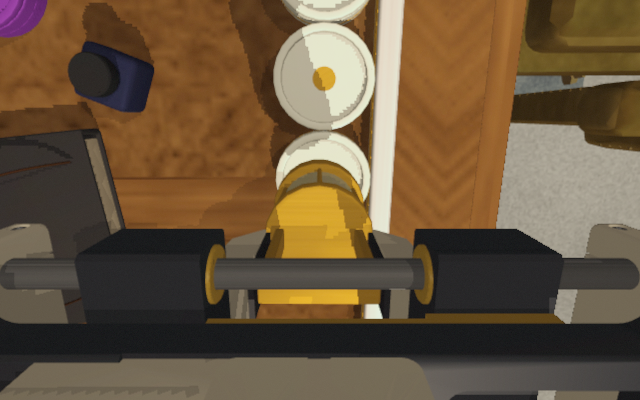

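View pics/s22c.png

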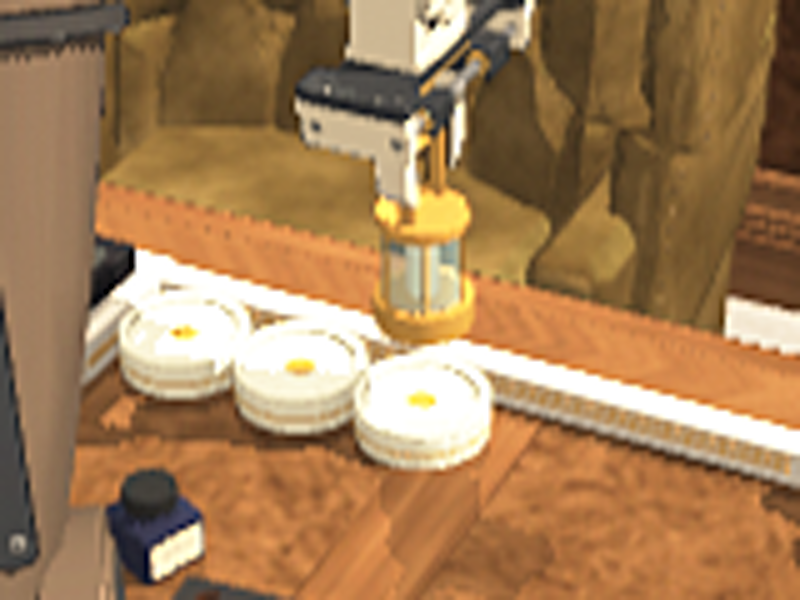

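Run:
```python
from h import *
z=load('w22');print('b2',onplane(z,324,78,.024))
print('b3 l/r',onplane(z,277,170,.03),onplane(z,371,170,.03), 'front',onplane(z,323,131,.03))
im=z['im'];P=cloud(z)
```

```text
b2 [0.5749 0.1568 0.024 ]
b3 l/r [0.5286 0.0707 0.03  ] [0.6213 0.0705 0.03  ] front [0.5739 0.1083 0.03  ]
```

Call:
step_arm([
  {"wx":0,"wy":0,"wz":0,"tx":0.42,"ty":0.42,"tz":0,"hand":0.3},
  {"wx":0,"wy":0,"wz":0,"tx":0,"ty":0,"tz":1,"hand":0.3},
  {"wx":0,"wy":0,"wz":0,"tx":0,"ty":0,"tz":1,"hand":0.3},
  {"wx":0,"wy":0,"wz":0,"tx":0,"ty":0,"tz":1,"hand":0.3},
  {"wx":0,"wy":0,"wz":0,"tx":0,"ty":0,"tz":1,"hand":0.3},
  {"wx":0,"wy":0,"wz":0,"tx":0,"ty":0,"tz":1,"hand":0.3},
  {"wx":0,"wy":0,"wz":0,"tx":0,"ty":0,"tz":0.6,"hand":0.3},
  {"wx":0,"wy":0,"wz":0,"tx":0,"ty":0,"tz":0,"hand":0.3},
  {"wx":0,"wy":0,"wz":0,"tx":0,"ty":0,"tz":0,"hand":0.3},
  {"wx":0,"wy":0,"wz":0,"tx":0,"ty":0,"tz":0,"hand":0.3},
])

```text
clock: 30.13
position: [0.5747, 0.0625, 0.1651]
ee_rot: [2.222, 2.22, 0.001]
force: [-0.3, 0.5, -4.0]
width: 0.533
```

Run:
```python
from h import *
goto(.574,.0607,.151,0)
snap('wrist','w23');snap('scene','s23');crop('s23',240,120,400,240,5,'s23c')
```

```text
clock 30.13 pos [0.5747 0.0625 0.1651] width 0.533 F [-0.3104  0.4905 -4.0473] tilt deg 0.0344432212529902 jaw -0.056416916818177246 j7 0.07
shift cm (current axes) [-0.1838 -0.071   1.4051]
turn units [ 0.0057 -0.0006 -0.0094]  shift in final axes [-0.1836 -0.0703  1.4052]
```

View pics/s23c.png

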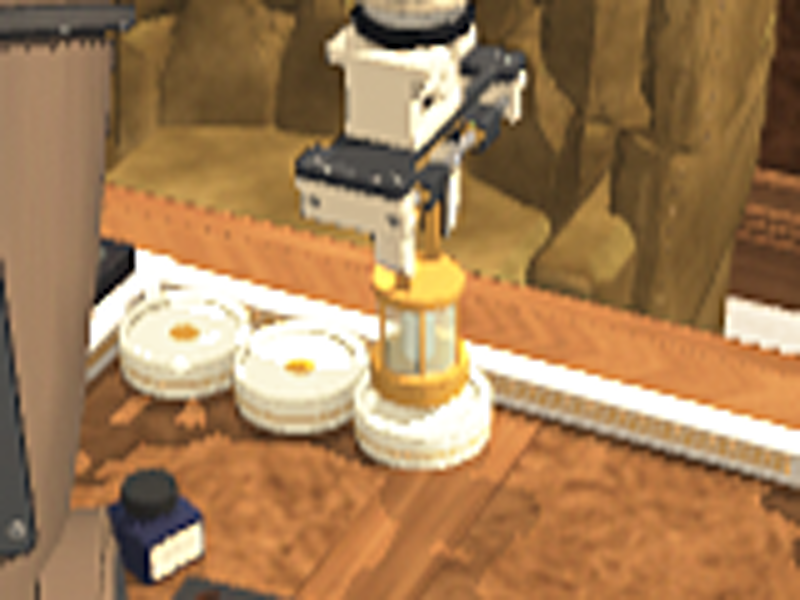

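View pics/w23.png

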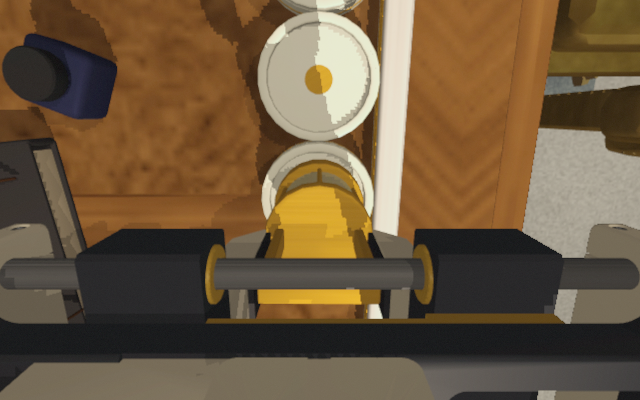

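Call:
step_arm([
  {"wx":0,"wy":0,"wz":0,"tx":-0.18,"ty":-0.07,"tz":0,"hand":0.3},
  {"wx":0,"wy":0,"wz":0,"tx":0,"ty":0,"tz":0.4,"hand":0.3},
  {"wx":0,"wy":0,"wz":0,"tx":0,"ty":0,"tz":0.4,"hand":0.3},
  {"wx":0,"wy":0,"wz":0,"tx":0,"ty":0,"tz":0.3,"hand":0.3},
  {"wx":0,"wy":0,"wz":0,"tx":0,"ty":0,"tz":0,"hand":0.3},
  {"wx":0,"wy":0,"wz":0,"tx":0,"ty":0,"tz":0,"hand":0.3},
  {"wx":0,"wy":0,"wz":0,"tx":0,"ty":0,"tz":0,"hand":0.3},
  {"wx":0,"wy":0,"wz":0,"tx":0,"ty":0,"tz":0,"hand":0.3},
  {"wx":0,"wy":0,"wz":0,"tx":0,"ty":0,"tz":0,"hand":0.3},
  {"wx":0,"wy":0,"wz":0,"tx":0,"ty":0,"tz":0,"hand":0.3},
])

```text
clock: 31.07
position: [0.5738, 0.0608, 0.1538]
ee_rot: [2.222, 2.22, 0.0]
force: [-0.4, -0.9, -2.9]
width: 0.533
```

Run:
```python
from h import *
goto(.574,.0607,.151,0)
```

```text
clock 31.07 pos [0.5738 0.0608 0.1538] width 0.533 F [-0.4416 -0.8966 -2.9289] tilt deg 0.014007870961728333 jaw -0.05033417293429367 j7 0.08
shift cm (current axes) [-0.0113  0.0238  0.2838]
turn units [ 0.0022 -0.0007 -0.0084]  shift in final axes [-0.0113  0.0238  0.2838]
```

Lower in 1 mm steps until contact.

Call:
step_arm([
  {"wx":0,"wy":0,"wz":0,"tx":0,"ty":0,"tz":0.1,"hand":0.3},
  {"wx":0,"wy":0,"wz":0,"tx":0,"ty":0,"tz":0.1,"hand":0.3},
  {"wx":0,"wy":0,"wz":0,"tx":0,"ty":0,"tz":0.1,"hand":0.3},
  {"wx":0,"wy":0,"wz":0,"tx":0,"ty":0,"tz":0,"hand":0.3},
  {"wx":0,"wy":0,"wz":0,"tx":0,"ty":0,"tz":0,"hand":0.3},
  {"wx":0,"wy":0,"wz":0,"tx":0,"ty":0,"tz":0,"hand":0.3},
  {"wx":0,"wy":0,"wz":0,"tx":0,"ty":0,"tz":0,"hand":0.3},
  {"wx":0,"wy":0,"wz":0,"tx":0,"ty":0,"tz":0,"hand":0.3},
  {"wx":0,"wy":0,"wz":0,"tx":0,"ty":0,"tz":0,"hand":0.3},
  {"wx":0,"wy":0,"wz":0,"tx":0,"ty":0,"tz":0,"hand":0.3},
])

```text
clock: 31.9
position: [0.5738, 0.0608, 0.151]
ee_rot: [2.222, 2.22, 0.001]
force: [-2.6, -0.3, 5.4]
width: 0.533
```

Run:
```python
from h import *
goto(.574,.0607,.151,0)
```

```text
clock 31.90 pos [0.5738 0.0608 0.151 ] width 0.533 F [-2.5557 -0.3419  5.437 ] tilt deg 0.019393331614845372 jaw -0.0509945227470998 j7 0.09
shift cm (current axes) [-0.0113  0.0235 -0.003 ]
turn units [ 0.0027 -0.0018 -0.0085]  shift in final axes [-0.0113  0.0235 -0.003 ]
```

Call:
step_arm([
  {"wx":0,"wy":0,"wz":0,"tx":0,"ty":0,"tz":-0.07,"hand":0.5},
  {"wx":0,"wy":0,"wz":0,"tx":0,"ty":0,"tz":0,"hand":0.6},
  {"wx":0,"wy":0,"wz":0,"tx":0,"ty":0,"tz":0,"hand":0.7},
  {"wx":0,"wy":0,"wz":0,"tx":0,"ty":0,"tz":0,"hand":0.8},
  {"wx":0,"wy":0,"wz":0,"tx":0,"ty":0,"tz":0,"hand":0.8},
  {"wx":0,"wy":0,"wz":0,"tx":0,"ty":0,"tz":-1,"hand":0.8},
  {"wx":0,"wy":0,"wz":0,"tx":0,"ty":0,"tz":-2,"hand":0.8},
  {"wx":0,"wy":0,"wz":0,"tx":0,"ty":0,"tz":-3,"hand":0.8},
  {"wx":0,"wy":0,"wz":0,"tx":0,"ty":0,"tz":-4,"hand":0.9},
  {"wx":0,"wy":0,"wz":0,"tx":0,"ty":0,"tz":-2,"hand":0.9},
])

```text
clock: 32.73
position: [0.5749, 0.0603, 0.2762]
ee_rot: [2.221, 2.218, 0.006]
force: [0.7, 0.2, 0.3]
width: 0.883
```

Run:
```python
from h import *
goto(.42,.325,.26,-12)
snap('wrist','w24');snap('scene','s24');crop('s24',240,120,400,240,5,'s24c')
z=load('top0');P=cloud(z);q=P[170:230,180:240].reshape(-1,3)
k=q[(q[:,2]>.2)&(q[:,2]<.216)];k=k[k[:,1]<.36];print(len(k),k.mean(0),k.min(0),k.max(0))
```

```text
clock 32.73 pos [0.5749 0.0603 0.2762] width 0.883 F [0.6812 0.2004 0.3499] tilt deg 0.2575590601522441 jaw -0.09864460896647166 j7 0.01
shift cm (current axes) [ 26.4443 -15.5457   1.5671]
turn units [ 0.0417 -0.0106  1.9836]  shift in final axes [ 22.6724 -20.6584   1.6191]
131 [0.416  0.3288 0.208 ] [0.3924 0.2933 0.2   ] [0.4394 0.3593 0.2155]
```

View pics/s24c.png

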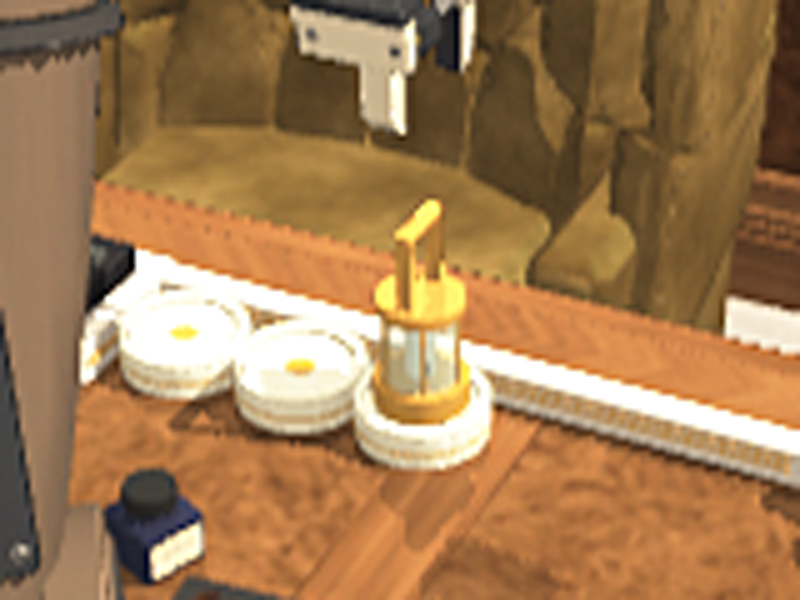

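View pics/w24.png

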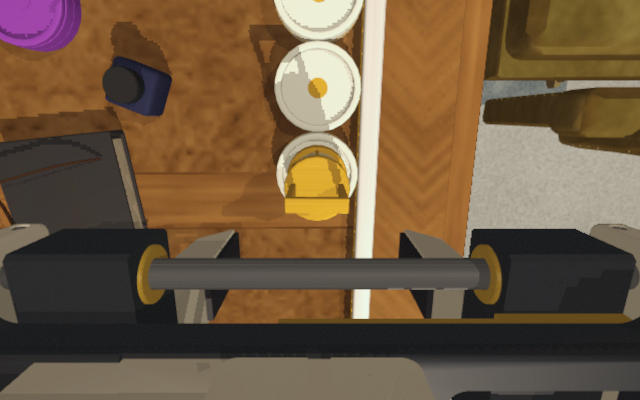

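Call:
step_arm([
  {"wx":0,"wy":0,"wz":0.68,"tx":0,"ty":0,"tz":0,"hand":0.9},
  {"wx":0,"wy":0,"wz":0.68,"tx":0,"ty":0,"tz":0,"hand":0.9},
  {"wx":0,"wy":0,"wz":0.68,"tx":0,"ty":0,"tz":0,"hand":0.9},
  {"wx":0,"wy":0,"wz":0,"tx":2.2,"ty":-2,"tz":0,"hand":0.9},
  {"wx":0,"wy":0,"wz":0,"tx":2.2,"ty":-2,"tz":0,"hand":0.9},
  {"wx":0,"wy":0,"wz":0,"tx":2.2,"ty":-2,"tz":0,"hand":0.9},
  {"wx":0,"wy":0,"wz":0,"tx":2.2,"ty":-2,"tz":0,"hand":0.9},
  {"wx":0,"wy":0,"wz":0,"tx":2.2,"ty":-2,"tz":0,"hand":0.9},
  {"wx":0,"wy":0,"wz":0,"tx":2.2,"ty":-2,"tz":0,"hand":0.9},
  {"wx":0,"wy":0,"wz":0,"tx":2.2,"ty":-2,"tz":0,"hand":0.9},
])

```text
clock: 33.67
position: [0.4685, 0.242, 0.2714]
ee_rot: [-2.446, -1.971, 0.0]
force: [0.6, 0.4, -0.1]
width: 0.896
```

Call:
step_arm([
  {"wx":0,"wy":0,"wz":0,"tx":1.2,"ty":-1.6,"tz":0,"hand":0.9},
  {"wx":0,"wy":0,"wz":0,"tx":1.2,"ty":-1.6,"tz":0,"hand":0.9},
  {"wx":0,"wy":0,"wz":0,"tx":1,"ty":-1.5,"tz":0,"hand":0.9},
  {"wx":0,"wy":0,"wz":0,"tx":0.8,"ty":-1,"tz":0,"hand":0.9},
  {"wx":0,"wy":0,"wz":0,"tx":0,"ty":0,"tz":0,"hand":0.9},
  {"wx":0,"wy":0,"wz":0,"tx":0,"ty":0,"tz":0,"hand":0.9},
  {"wx":0,"wy":0,"wz":0,"tx":0,"ty":0,"tz":0,"hand":0.9},
  {"wx":0,"wy":0,"wz":0,"tx":0,"ty":0,"tz":0,"hand":0.9},
  {"wx":0,"wy":0,"wz":0,"tx":0,"ty":0,"tz":0,"hand":0.9},
  {"wx":0,"wy":0,"wz":0,"tx":0,"ty":0,"tz":0,"hand":0.9},
])

```text
clock: 34.5
position: [0.4234, 0.2936, 0.2714]
ee_rot: [2.448, 1.969, -0.0]
force: [-0.7, 0.3, 0.5]
width: 0.9
```

Run:
```python
from h import *
goto(.42,.327,.255,-12.6)
snap('wrist','w25');snap('top','t25')
```

```text
clock 34.50 pos [0.4234 0.2936 0.2714] width 0.900 F [-0.6651  0.2861  0.4846] tilt deg 0.010030161079100722 jaw -12.368675960432746 j7 -0.77
shift cm (current axes) [ 3.1947 -1.0484  1.643 ]
turn units [0.0013 0.0011 0.0386]  shift in final axes [ 3.1903 -1.0611  1.6435]
```

View pics/w25.png

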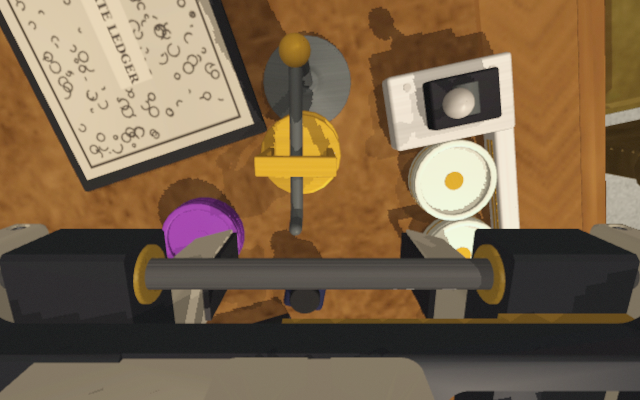

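View pics/t25.png

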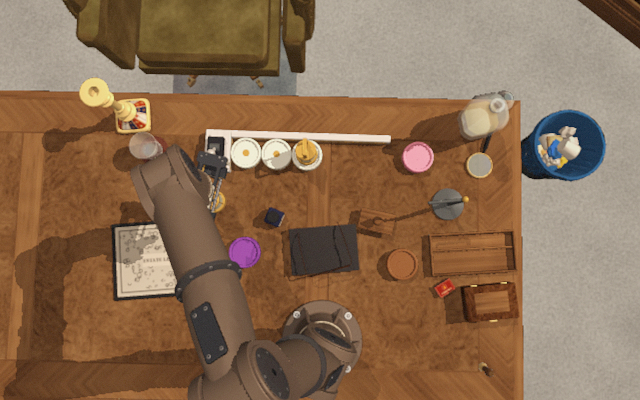

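Run:
```python
from h import *
z=load('w25');P=cloud(z)
crop('w25',235,110,355,250,5,'w25c')
for u,v in[(295.5,166)]:
    c=onplane(z,u,v,.211);print(c,P[166,280])
a=onplane(z,296,75,.205);b=onplane(z,296,215,.205);print(a,b,np.degrees(np.arctan2((a-b)[0],(a-b)[1])))
for u,v,h in [(459,102,.11)]:print('knob',onplane(z,u,v,h),P[v,u])
goto(c[0],c[1],.193,-12.6)
```

```text
[0.4181 0.3337 0.211 ] [0.4089 0.3354 0.2095]
[0.4298 0.3835 0.205 ] [0.4106 0.3025 0.205 ] 13.308749275847914
knob [0.5569 0.3439 0.11  ] [0.5552 0.3441 0.1143]
clock 34.60 pos [0.4232 0.2938 0.2714] width 0.901 F [ 0.6834 -0.1883 -0.4157] tilt deg 0.004019022798780847 jaw -12.335026671954171 j7 -0.77
shift cm (current axes) [ 3.7811 -1.3502  7.8435]
turn units [0.0005 0.0005 0.0442]  shift in final axes [ 3.7745 -1.3673  7.8438]
```

View pics/w25c.png

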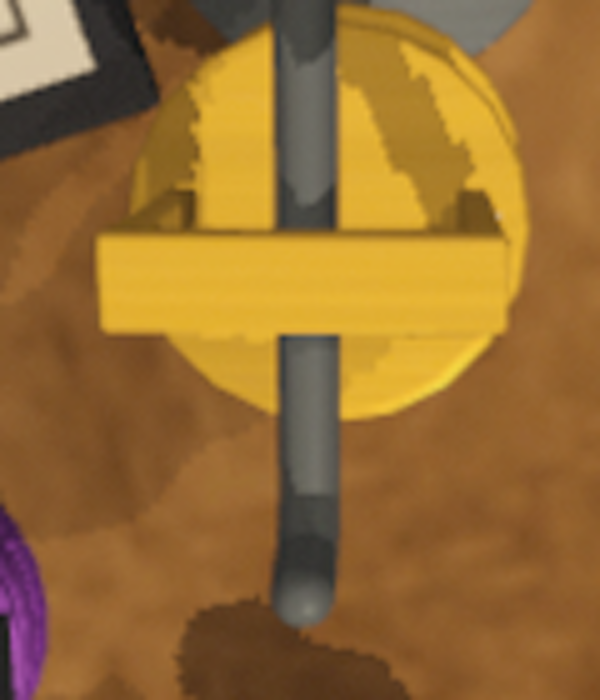

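Call:
step_arm([
  {"wx":0,"wy":0,"wz":0.08,"tx":0.9,"ty":-0.3,"tz":0,"hand":0.9},
  {"wx":0,"wy":0,"wz":0,"tx":1,"ty":-0.4,"tz":0,"hand":0.9},
  {"wx":0,"wy":0,"wz":0,"tx":1,"ty":-0.4,"tz":0,"hand":0.9},
  {"wx":0,"wy":0,"wz":0,"tx":0.9,"ty":-0.27,"tz":0.5,"hand":0.9},
  {"wx":0,"wy":0,"wz":0,"tx":0,"ty":0,"tz":1,"hand":0.9},
  {"wx":0,"wy":0,"wz":0,"tx":0,"ty":0,"tz":0,"hand":0.9},
  {"wx":0,"wy":0,"wz":0,"tx":0,"ty":0,"tz":0,"hand":0.9},
  {"wx":0,"wy":0,"wz":0,"tx":0,"ty":0,"tz":0,"hand":0.9},
  {"wx":0,"wy":0,"wz":0,"tx":0,"ty":0,"tz":0,"hand":0.9},
  {"wx":0,"wy":0,"wz":0,"tx":0,"ty":0,"tz":0,"hand":0.9},
])

```text
clock: 35.43
position: [0.4182, 0.334, 0.2567]
ee_rot: [-2.455, -1.96, -0.001]
force: [-0.4, -0.2, 0.3]
width: 0.901
```

Run:
```python
from h import *
goto(.4181,.3337,.193,-12.8)
snap('wrist','w26')
```

```text
clock 35.43 pos [0.4182 0.334  0.2567] width 0.901 F [-0.3713 -0.2359  0.2835] tilt deg 0.026578097509981805 jaw -12.814343266459762 j7 -0.83
shift cm (current axes) [-0.0293 -0.0019  6.3714]
turn units [ 0.0023 -0.0038 -0.0024]  shift in final axes [-0.0268 -0.0004  6.3714]
```

View pics/w26.png

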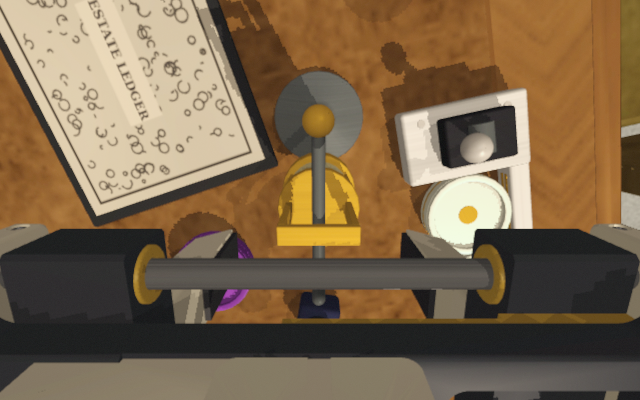

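Run:
```python
from h import *
z=load('w26');print(onplane(z,318.5,235.5,.211))
```

```text
[0.418  0.3341 0.211 ]
```

Call:
step_arm([
  {"wx":0,"wy":0,"wz":0,"tx":0,"ty":0,"tz":0.8,"hand":0.9},
  {"wx":0,"wy":0,"wz":0,"tx":0,"ty":0,"tz":1,"hand":0.9},
  {"wx":0,"wy":0,"wz":0,"tx":0,"ty":0,"tz":1,"hand":0.9},
  {"wx":0,"wy":0,"wz":0,"tx":0,"ty":0,"tz":1,"hand":0.9},
  {"wx":0,"wy":0,"wz":0,"tx":0,"ty":0,"tz":1,"hand":0.9},
  {"wx":0,"wy":0,"wz":0,"tx":0,"ty":0,"tz":1,"hand":0.9},
  {"wx":0,"wy":0,"wz":0,"tx":0,"ty":0,"tz":0.5,"hand":0.9},
  {"wx":0,"wy":0,"wz":0,"tx":0,"ty":0,"tz":0,"hand":0.9},
  {"wx":0,"wy":0,"wz":0,"tx":0,"ty":0,"tz":0,"hand":0.9},
  {"wx":0,"wy":0,"wz":0,"tx":0,"ty":0,"tz":0,"hand":0.9},
])

```text
clock: 36.32
position: [0.4182, 0.3345, 0.1938]
ee_rot: [-2.455, -1.96, -0.001]
force: [0.6, -0.9, 0.9]
width: 0.897
```

Call:
step_arm([
  {"wx":0,"wy":0,"wz":0,"tx":0,"ty":0,"tz":0.1,"hand":0.7},
  {"wx":0,"wy":0,"wz":0,"tx":0,"ty":0,"tz":0,"hand":0.6},
  {"wx":0,"wy":0,"wz":0,"tx":0,"ty":0,"tz":0,"hand":0.55},
  {"wx":0,"wy":0,"wz":0,"tx":0,"ty":0,"tz":0,"hand":0.5},
  {"wx":0,"wy":0,"wz":0,"tx":0,"ty":0,"tz":0,"hand":0.4},
  {"wx":0,"wy":0,"wz":0,"tx":0,"ty":0,"tz":0,"hand":0.3},
  {"wx":0,"wy":0,"wz":0,"tx":0,"ty":0,"tz":0,"hand":0.3},
  {"wx":0,"wy":0,"wz":0,"tx":0,"ty":0,"tz":0,"hand":0.3},
  {"wx":0,"wy":0,"wz":0,"tx":0,"ty":0,"tz":0,"hand":0.3},
  {"wx":0,"wy":0,"wz":0,"tx":0,"ty":0,"tz":0,"hand":0.3},
], force=25)

```text
clock: 37.15
position: [0.4179, 0.3344, 0.1925]
ee_rot: [-2.455, -1.961, -0.0]
force: [-0.6, -0.8, 1.9]
width: 0.534
```

Call:
step_arm([
  {"wx":0,"wy":0,"wz":0,"tx":0,"ty":0,"tz":-0.4,"hand":0.3},
  {"wx":0,"wy":0,"wz":0,"tx":0,"ty":0,"tz":-0.6,"hand":0.3},
  {"wx":0,"wy":0,"wz":0,"tx":0,"ty":0,"tz":-0.6,"hand":0.3},
  {"wx":0,"wy":0,"wz":0,"tx":0,"ty":0,"tz":-0.6,"hand":0.3},
  {"wx":0,"wy":0,"wz":0,"tx":0,"ty":0,"tz":-0.6,"hand":0.3},
  {"wx":0,"wy":0,"wz":0,"tx":0,"ty":0,"tz":0,"hand":0.3},
  {"wx":0,"wy":0,"wz":0,"tx":0,"ty":0,"tz":0,"hand":0.3},
  {"wx":0,"wy":0,"wz":0,"tx":0,"ty":0,"tz":0,"hand":0.3},
  {"wx":0,"wy":0,"wz":0,"tx":0,"ty":0,"tz":0,"hand":0.3},
  {"wx":0,"wy":0,"wz":0,"tx":0,"ty":0,"tz":0,"hand":0.3},
])

```text
clock: 37.98
position: [0.4177, 0.3342, 0.2201]
ee_rot: [2.455, 1.961, -0.001]
force: [0.7, 1.0, -2.9]
width: 0.532
```

Run:
```python
from h import *
goto(.4181,.3337,.193,-12.8)
snap('wrist','w27')
```

```text
clock 37.98 pos [0.4177 0.3342 0.2201] width 0.532 F [ 0.6508  0.9583 -2.926 ] tilt deg 0.03211665982301503 jaw -12.772255275275517 j7 -0.80
shift cm (current axes) [-0.0374  0.0516  2.7134]
turn units [-0.0028  0.0045  0.0046]  shift in final axes [-0.0387  0.0508  2.7134]
```

View pics/w27.png

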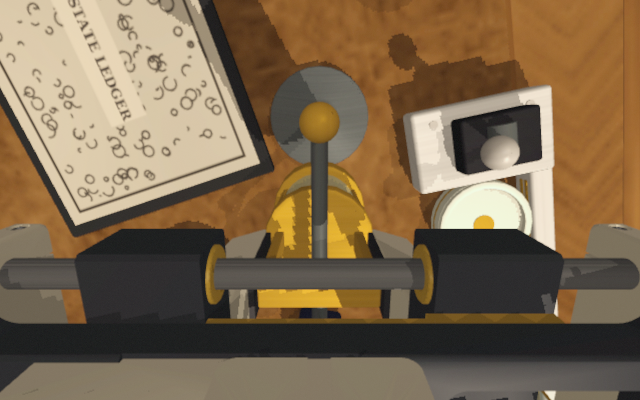

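Call:
step_arm([
  {"wx":0,"wy":0,"wz":0,"tx":-0.5,"ty":0,"tz":0,"hand":0.3},
  {"wx":0,"wy":0,"wz":0,"tx":-1,"ty":0,"tz":0,"hand":0.3},
  {"wx":0,"wy":0,"wz":0,"tx":-1,"ty":0,"tz":0,"hand":0.3},
  {"wx":0,"wy":0,"wz":0,"tx":-1,"ty":0,"tz":0,"hand":0.3},
  {"wx":0,"wy":0,"wz":0,"tx":-1,"ty":0,"tz":0,"hand":0.3},
  {"wx":0,"wy":0,"wz":0,"tx":-1,"ty":0,"tz":0,"hand":0.3},
  {"wx":0,"wy":0,"wz":0,"tx":-1,"ty":0,"tz":0,"hand":0.3},
  {"wx":0,"wy":0,"wz":0,"tx":-1,"ty":0,"tz":0,"hand":0.3},
  {"wx":0,"wy":0,"wz":0,"tx":-1,"ty":0,"tz":0,"hand":0.3},
  {"wx":0,"wy":0,"wz":0,"tx":-0.5,"ty":0,"tz":0,"hand":0.3},
])

```text
clock: 38.87
position: [0.3976, 0.2448, 0.2205]
ee_rot: [-2.456, -1.959, 0.001]
force: [-0.2, 1.0, -3.7]
width: 0.534
```

Run:
```python
from h import *
goto(.574,.1565,.22,0)
snap('scene','s28');snap('top','t28');crop('t28',190,110,400,230,3.8,'t28c')
```

```text
clock 38.87 pos [0.3976 0.2448 0.2205] width 0.534 F [-0.1741  0.9943 -3.7118] tilt deg 0.02340411468115365 jaw -12.830467785127947 j7 -0.74
shift cm (current axes) [-4.6928 19.1583  0.0418]
turn units [-0.0032  0.0023 -2.1384]  shift in final axes [-8.8301 17.6378  0.0463]
```

View pics/s28.png

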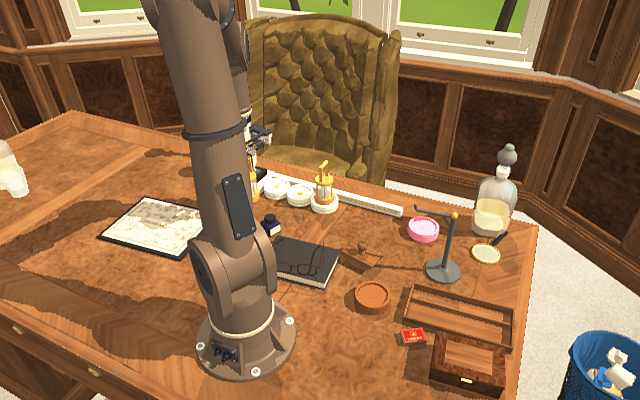

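View pics/t28c.png

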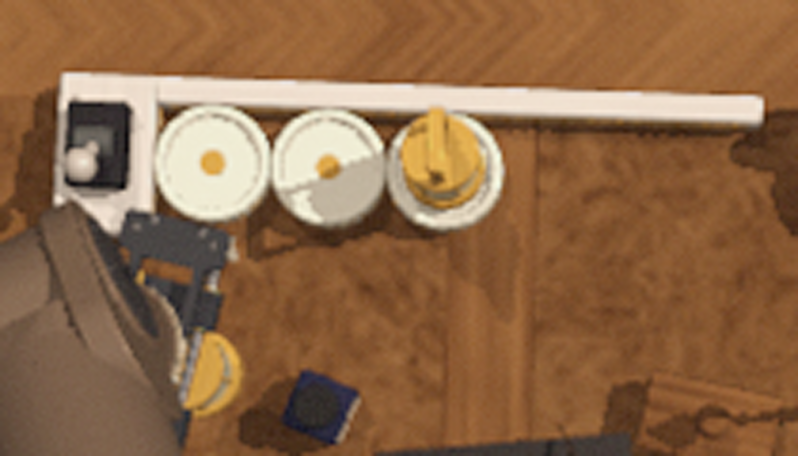

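Call:
step_arm([
  {"wx":0,"wy":0,"wz":-0.7,"tx":0,"ty":0,"tz":0,"hand":0.3},
  {"wx":0,"wy":0,"wz":-0.7,"tx":0,"ty":0,"tz":0,"hand":0.3},
  {"wx":0,"wy":0,"wz":-0.72,"tx":0,"ty":0,"tz":0,"hand":0.3},
  {"wx":0,"wy":0,"wz":0,"tx":-0.5,"ty":1,"tz":0,"hand":0.3},
  {"wx":0,"wy":0,"wz":0,"tx":-1,"ty":2,"tz":0,"hand":0.3},
  {"wx":0,"wy":0,"wz":0,"tx":-1.2,"ty":2.3,"tz":0,"hand":0.3},
  {"wx":0,"wy":0,"wz":0,"tx":-1.2,"ty":2.3,"tz":0,"hand":0.3},
  {"wx":0,"wy":0,"wz":0,"tx":-1.2,"ty":2.3,"tz":0,"hand":0.3},
  {"wx":0,"wy":0,"wz":0,"tx":-1.2,"ty":2.3,"tz":0,"hand":0.3},
  {"wx":0,"wy":0,"wz":0,"tx":-1,"ty":2,"tz":0,"hand":0.3},
])

```text
clock: 39.8
position: [0.5416, 0.1731, 0.2203]
ee_rot: [2.222, 2.221, 0.001]
force: [-0.0, -0.5, -3.7]
width: 0.532
```

Call:
step_arm([
  {"wx":0,"wy":0,"wz":0,"tx":-0.8,"ty":1.6,"tz":0,"hand":0.3},
  {"wx":0,"wy":0,"wz":0,"tx":-0.4,"ty":1,"tz":0,"hand":0.3},
  {"wx":0,"wy":0,"wz":0,"tx":-0.3,"ty":0.8,"tz":0,"hand":0.3},
  {"wx":0,"wy":0,"wz":0,"tx":0,"ty":0,"tz":0,"hand":0.3},
  {"wx":0,"wy":0,"wz":0,"tx":0,"ty":0,"tz":0,"hand":0.3},
  {"wx":0,"wy":0,"wz":0,"tx":0,"ty":0,"tz":0,"hand":0.3},
  {"wx":0,"wy":0,"wz":0,"tx":0,"ty":0,"tz":0,"hand":0.3},
  {"wx":0,"wy":0,"wz":0,"tx":0,"ty":0,"tz":0,"hand":0.3},
  {"wx":0,"wy":0,"wz":0,"tx":0,"ty":0,"tz":0,"hand":0.3},
  {"wx":0,"wy":0,"wz":0,"tx":0,"ty":0,"tz":0,"hand":0.3},
])

```text
clock: 40.63
position: [0.5736, 0.1587, 0.2206]
ee_rot: [-2.222, -2.221, -0.0]
force: [-0.0, 0.2, -3.3]
width: 0.533
```

Run:
```python
from h import *
goto(.574,.1568,.16,0)
snap('wrist','w29')
```

```text
clock 40.63 pos [0.5736 0.1587 0.2206] width 0.533 F [-0.0096  0.2084 -3.2892] tilt deg 0.016058354736767953 jaw -0.0246635235679833 j7 -0.12
shift cm (current axes) [-0.1884  0.0365  6.0562]
turn units [ 0.0005 -0.0026 -0.0041]  shift in final axes [-0.1867  0.0367  6.0562]
```

View pics/w29.png

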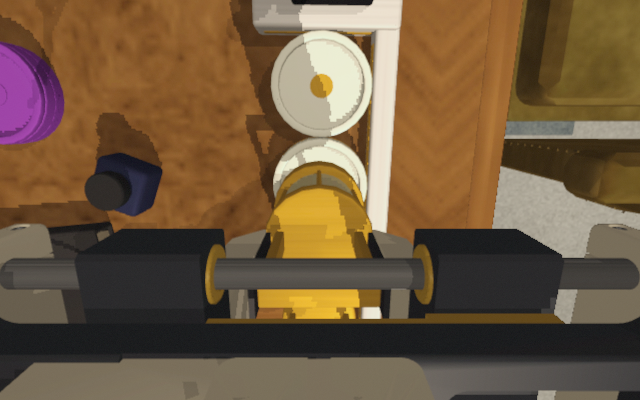

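Run:
```python
from h import *
z=load('w29');print('b1',onplane(z,321.5,85,.024),'b2 front',onplane(z,320,138,.03),onplane(z,273,180,.03),onplane(z,368,180,.03))
```

```text
b1 [0.5763 0.253  0.024 ] b2 front [0.5749 0.2041 0.03  ] [0.5283 0.163  0.03  ] [0.6227 0.1631 0.03  ]
```

Call:
step_arm([
  {"wx":0,"wy":0,"wz":0,"tx":-0.18,"ty":0.05,"tz":0,"hand":0.3},
  {"wx":0,"wy":0,"wz":0,"tx":0,"ty":0,"tz":1,"hand":0.3},
  {"wx":0,"wy":0,"wz":0,"tx":0,"ty":0,"tz":1,"hand":0.3},
  {"wx":0,"wy":0,"wz":0,"tx":0,"ty":0,"tz":1,"hand":0.3},
  {"wx":0,"wy":0,"wz":0,"tx":0,"ty":0,"tz":1,"hand":0.3},
  {"wx":0,"wy":0,"wz":0,"tx":0,"ty":0,"tz":1,"hand":0.3},
  {"wx":0,"wy":0,"wz":0,"tx":0,"ty":0,"tz":0.5,"hand":0.3},
  {"wx":0,"wy":0,"wz":0,"tx":0,"ty":0,"tz":0,"hand":0.3},
  {"wx":0,"wy":0,"wz":0,"tx":0,"ty":0,"tz":0,"hand":0.3},
  {"wx":0,"wy":0,"wz":0,"tx":0,"ty":0,"tz":0,"hand":0.3},
])

```text
clock: 41.52
position: [0.5748, 0.1566, 0.1658]
ee_rot: [2.222, 2.22, 0.001]
force: [0.5, -0.5, -3.0]
width: 0.531
```

Run:
```python
from h import *
goto(.574,.1568,.151,0)
```

```text
clock 41.52 pos [0.5748 0.1566 0.1658] width 0.531 F [ 0.5259 -0.491  -3.0125] tilt deg 0.042620417610215976 jaw -0.06003710783838404 j7 -0.09
shift cm (current axes) [ 0.0218 -0.0779  1.4817]
turn units [ 0.0068 -0.0021 -0.01  ]  shift in final axes [ 0.0222 -0.0768  1.4818]
```

b2's centre is at about (.575,.1567), so the lantern is well aligned over it. Lowering.

Call:
step_arm([
  {"wx":0,"wy":0,"wz":0,"tx":0,"ty":0,"tz":0.4,"hand":0.3},
  {"wx":0,"wy":0,"wz":0,"tx":0,"ty":0,"tz":0.4,"hand":0.3},
  {"wx":0,"wy":0,"wz":0,"tx":0,"ty":0,"tz":0.3,"hand":0.3},
  {"wx":0,"wy":0,"wz":0,"tx":0,"ty":0,"tz":0.1,"hand":0.3},
  {"wx":0,"wy":0,"wz":0,"tx":0,"ty":0,"tz":0.1,"hand":0.3},
  {"wx":0,"wy":0,"wz":0,"tx":0,"ty":0,"tz":0.1,"hand":0.3},
  {"wx":0,"wy":0,"wz":0,"tx":0,"ty":0,"tz":0,"hand":0.3},
  {"wx":0,"wy":0,"wz":0,"tx":0,"ty":0,"tz":0,"hand":0.3},
  {"wx":0,"wy":0,"wz":0,"tx":0,"ty":0,"tz":0,"hand":0.3},
  {"wx":0,"wy":0,"wz":0,"tx":0,"ty":0,"tz":0,"hand":0.3},
])

```text
clock: 42.35
position: [0.5745, 0.1566, 0.1515]
ee_rot: [2.222, 2.22, 0.0]
force: [0.0, -0.8, -2.5]
width: 0.531
```

Run:
```python
from h import *
goto(.574,.1568,.151,0)
```

```text
clock 42.35 pos [0.5745 0.1566 0.1515] width 0.531 F [ 0.0269 -0.7716 -2.533 ] tilt deg 0.014938619427215017 jaw -0.049564973159550156 j7 -0.08
shift cm (current axes) [ 0.0186 -0.049   0.054 ]
turn units [ 0.0023 -0.001  -0.0083]  shift in final axes [ 0.0186 -0.049   0.054 ]
```

Go 1 mm further, then release and rise.

Call:
step_arm([
  {"wx":0,"wy":0,"wz":0,"tx":0,"ty":0,"tz":0.08,"hand":0.3},
  {"wx":0,"wy":0,"wz":0,"tx":0,"ty":0,"tz":0,"hand":0.3},
  {"wx":0,"wy":0,"wz":0,"tx":0,"ty":0,"tz":0,"hand":0.45},
  {"wx":0,"wy":0,"wz":0,"tx":0,"ty":0,"tz":0,"hand":0.6},
  {"wx":0,"wy":0,"wz":0,"tx":0,"ty":0,"tz":0,"hand":0.75},
  {"wx":0,"wy":0,"wz":0,"tx":0,"ty":0,"tz":0,"hand":0.8},
  {"wx":0,"wy":0,"wz":0,"tx":0,"ty":0,"tz":-1,"hand":0.8},
  {"wx":0,"wy":0,"wz":0,"tx":0,"ty":0,"tz":-3,"hand":0.8},
  {"wx":0,"wy":0,"wz":0,"tx":0,"ty":0,"tz":-4,"hand":0.8},
  {"wx":0,"wy":0,"wz":0,"tx":0,"ty":0,"tz":-3,"hand":0.8},
])

```text
clock: 43.18
position: [0.5747, 0.1562, 0.2638]
ee_rot: [2.223, 2.219, 0.002]
force: [1.1, 0.5, -0.2]
width: 0.798
```

Run:
```python
from h import *
goto(.574,.1568,.151,90)
snap('wrist','w30');snap('scene','s30');crop('s30',220,110,380,230,5,'s30c')
```

```text
clock 43.18 pos [0.5747 0.1562 0.2638] width 0.798 F [ 1.1386  0.4946 -0.1875] tilt deg 0.07947373612830048 jaw -0.08960032962176535 j7 -0.14
shift cm (current axes) [ 0.0564 -0.0891 11.2816]
turn units [ 0.0096 -0.0111 14.9851]  shift in final axes [-0.0734 -0.0576 11.2817]
```

View pics/s30c.png

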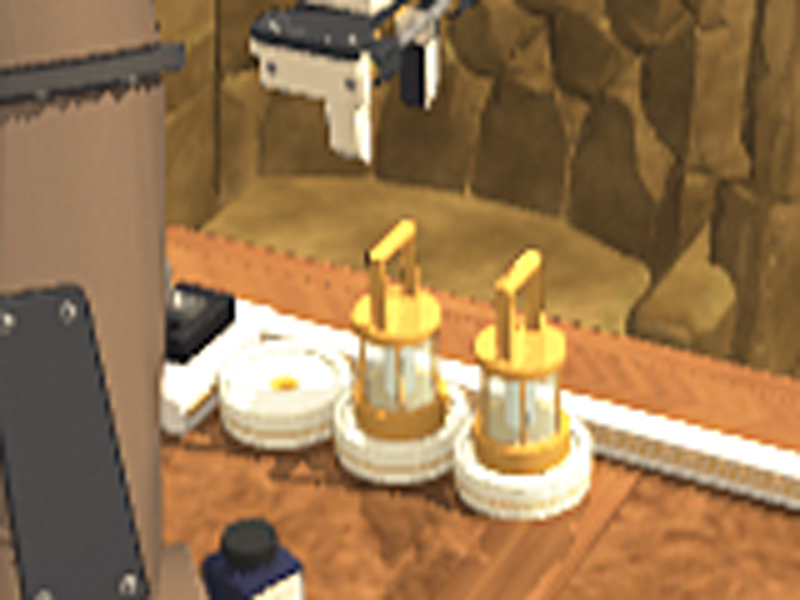

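View pics/w30.png

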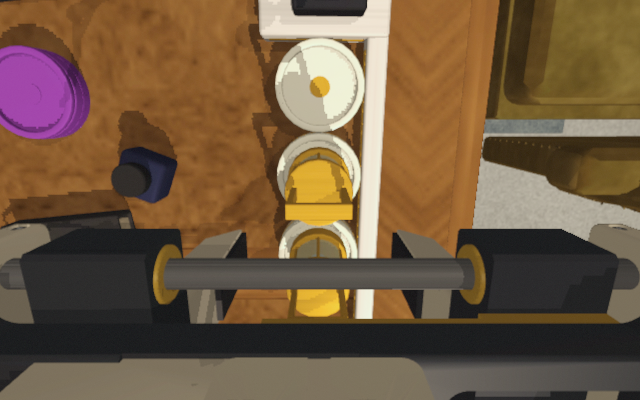

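Call:
step_arm([
  {"wx":0,"wy":0,"wz":1,"tx":0,"ty":0,"tz":-0.5,"hand":0.5},
  {"wx":0,"wy":0,"wz":1,"tx":0,"ty":0,"tz":-0.5,"hand":0.3},
  {"wx":0,"wy":0,"wz":1,"tx":0,"ty":0,"tz":0,"hand":0},
  {"wx":0,"wy":0,"wz":1,"tx":0,"ty":0,"tz":0,"hand":0},
  {"wx":0,"wy":0,"wz":1,"tx":0,"ty":0,"tz":0,"hand":0},
  {"wx":0,"wy":0,"wz":1,"tx":0,"ty":0,"tz":0,"hand":0},
  {"wx":0,"wy":0,"wz":1,"tx":0,"ty":0,"tz":0,"hand":0},
  {"wx":0,"wy":0,"wz":1,"tx":0,"ty":0,"tz":0,"hand":0},
  {"wx":0,"wy":0,"wz":1,"tx":0,"ty":0,"tz":0,"hand":0},
  {"wx":0,"wy":0,"wz":1,"tx":0,"ty":0,"tz":0,"hand":0},
])

```text
clock: 44.12
position: [0.5742, 0.1566, 0.271]
ee_rot: [-3.037, -0.804, -0.0]
force: [-0.3, -0.0, -0.3]
width: 0.125
```

Call:
step_arm([
  {"wx":0,"wy":0,"wz":1,"tx":0,"ty":0,"tz":0,"hand":0},
  {"wx":0,"wy":0,"wz":1,"tx":0,"ty":0,"tz":0,"hand":0},
  {"wx":0,"wy":0,"wz":1,"tx":0,"ty":0,"tz":0,"hand":0},
  {"wx":0,"wy":0,"wz":1,"tx":0,"ty":0,"tz":0,"hand":0},
  {"wx":0,"wy":0,"wz":1,"tx":0,"ty":0,"tz":0,"hand":0},
  {"wx":0,"wy":0,"wz":0,"tx":0,"ty":0,"tz":0,"hand":0},
  {"wx":0,"wy":0,"wz":0,"tx":0,"ty":0,"tz":0,"hand":0},
  {"wx":0,"wy":0,"wz":0,"tx":0,"ty":0,"tz":0,"hand":0},
  {"wx":0,"wy":0,"wz":0,"tx":0,"ty":0,"tz":0,"hand":0},
  {"wx":0,"wy":0,"wz":0,"tx":0,"ty":0,"tz":0,"hand":0},
])

```text
clock: 44.95
position: [0.5744, 0.1565, 0.2708]
ee_rot: [-3.141, -0.001, -0.0]
force: [-0.7, -0.2, -0.4]
width: 0.006
```

Run:
```python
from h import *
goto(.49,.34,.25,90)
snap('top','t31');crop('t31',190,110,400,230,3.8,'t31c')
z=load('w26');P=cloud(z);s=P[125:170,450:505].reshape(-1,3);k=s[s[:,2]>.09];print(len(k),k.mean(0),k.min(0),k.max(0))
z=load('w27');P=cloud(z);s=P[125:180,470:530].reshape(-1,3);k=s[s[:,2]>.09];print(len(k),k.mean(0),k.min(0),k.max(0))
```

```text
clock 44.95 pos [0.5744 0.1565 0.2708] width 0.006 F [-0.6974 -0.2012 -0.4131] tilt deg 0.01927103309647537 jaw -89.96365728813285 j7 -1.51
shift cm (current axes) [ -8.4302 -18.3529   2.0823]
turn units [-0.0031 -0.0008  0.0061]  shift in final axes [ -8.4417 -18.3482   2.0771]
795 [0.5552 0.3443 0.1112] [0.5451 0.3305 0.099 ] [0.5692 0.3558 0.1174]
1057 [0.5548 0.3447 0.111 ] [0.5451 0.3308 0.096 ] [0.5691 0.3558 0.1172]
```

View pics/t31c.png

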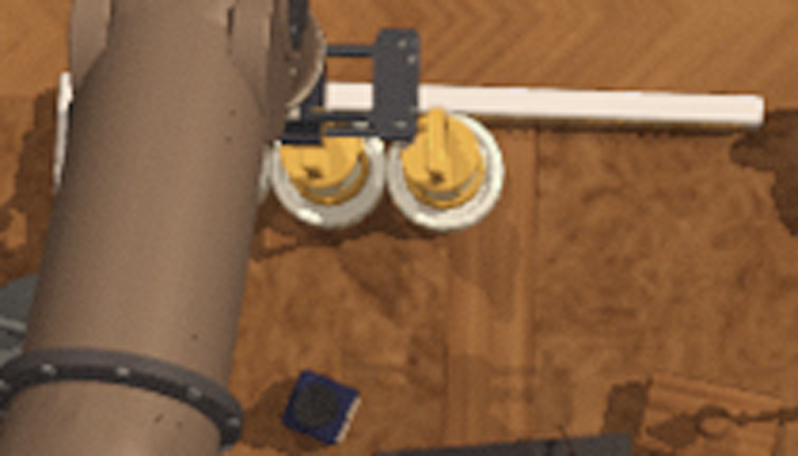

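Call:
step_arm([
  {"wx":0,"wy":0,"wz":0,"tx":-0.9,"ty":-3,"tz":0,"hand":0},
  {"wx":0,"wy":0,"wz":0,"tx":-0.9,"ty":-3.2,"tz":0,"hand":0},
  {"wx":0,"wy":0,"wz":0,"tx":-0.9,"ty":-3.2,"tz":0,"hand":0},
  {"wx":0,"wy":0,"wz":0,"tx":-0.9,"ty":-3.2,"tz":0,"hand":0},
  {"wx":0,"wy":0,"wz":0,"tx":-0.9,"ty":-3.2,"tz":0,"hand":0},
  {"wx":0,"wy":0,"wz":0,"tx":-0.9,"ty":-2.9,"tz":0,"hand":0},
  {"wx":0,"wy":0,"wz":0,"tx":0,"ty":0,"tz":0,"hand":0},
  {"wx":0,"wy":0,"wz":0,"tx":0,"ty":0,"tz":2,"hand":0},
  {"wx":0,"wy":0,"wz":0,"tx":0,"ty":0,"tz":3,"hand":0},
  {"wx":0,"wy":0,"wz":0,"tx":0,"ty":0,"tz":3,"hand":0},
])

```text
clock: 45.83
position: [0.5211, 0.3439, 0.1904]
ee_rot: [-3.14, -0.001, -0.003]
force: [-0.5, 0.5, -1.0]
width: 0.007
```

Call:
step_arm([
  {"wx":0,"wy":0,"wz":0,"tx":0,"ty":0,"tz":2,"hand":0},
  {"wx":0,"wy":0,"wz":0,"tx":0,"ty":0,"tz":1,"hand":0},
  {"wx":0,"wy":0,"wz":0,"tx":0,"ty":0,"tz":0,"hand":0},
  {"wx":0,"wy":0,"wz":0,"tx":0,"ty":0,"tz":0,"hand":0},
  {"wx":0,"wy":0,"wz":0,"tx":0,"ty":0,"tz":0,"hand":0},
  {"wx":0,"wy":0,"wz":0,"tx":0,"ty":0,"tz":0,"hand":0},
  {"wx":0,"wy":0,"wz":0,"tx":0,"ty":0,"tz":0,"hand":0},
  {"wx":0,"wy":0,"wz":0,"tx":0,"ty":0,"tz":0,"hand":0},
  {"wx":0,"wy":0,"wz":0,"tx":0,"ty":0,"tz":0,"hand":0},
  {"wx":0,"wy":0,"wz":0,"tx":0,"ty":0,"tz":0,"hand":0},
])

```text
clock: 46.67
position: [0.5206, 0.3438, 0.1609]
ee_rot: [-3.141, 0.001, -0.0]
force: [0.3, 0.1, 0.4]
width: 0.0
```

Run:
```python
from h import *
goto(.52,.3435,.106,90)
snap('wrist','w32');snap('scene','s32');crop('s32',200,90,360,210,5,'s32c')
```

```text
clock 46.67 pos [0.5206 0.3438 0.1609] width 0.000 F [0.2569 0.0536 0.4324] tilt deg 0.025719817108826603 jaw -90.04247081588301 j7 -1.73
shift cm (current axes) [-0.062   0.0275  5.4912]
turn units [-0.0036 -0.0024 -0.0071]  shift in final axes [-0.0607  0.0254  5.4913]
```

View pics/w32.png

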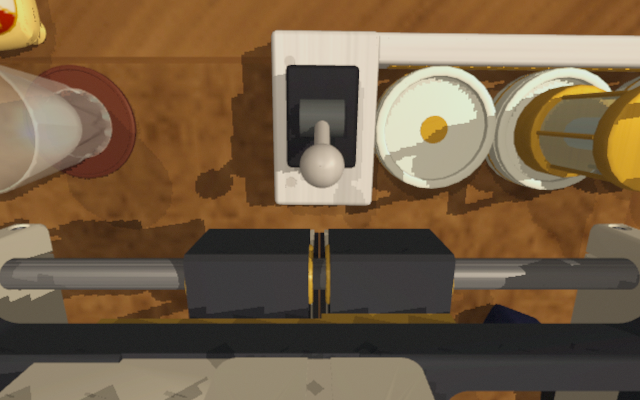

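View pics/s32c.png

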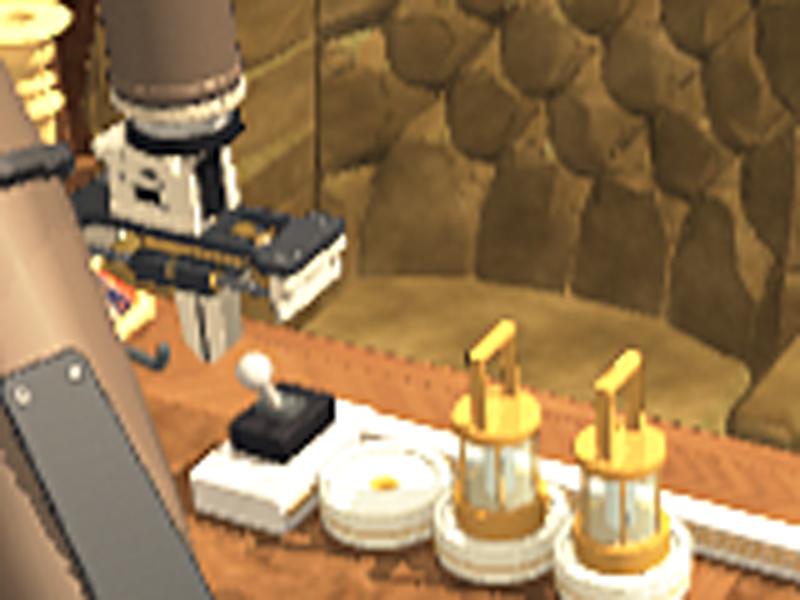

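Call:
step_arm([
  {"wx":0,"wy":0,"wz":0,"tx":-0.3,"ty":0,"tz":0.5,"hand":0},
  {"wx":0,"wy":0,"wz":0,"tx":0,"ty":0,"tz":1,"hand":0},
  {"wx":0,"wy":0,"wz":0,"tx":0,"ty":0,"tz":1,"hand":0},
  {"wx":0,"wy":0,"wz":0,"tx":0,"ty":0,"tz":1,"hand":0},
  {"wx":0,"wy":0,"wz":0,"tx":0,"ty":0,"tz":1,"hand":0},
  {"wx":0,"wy":0,"wz":0,"tx":0,"ty":0,"tz":1,"hand":0},
  {"wx":0,"wy":0,"wz":0,"tx":0,"ty":0,"tz":0,"hand":0},
  {"wx":0,"wy":0,"wz":0,"tx":0,"ty":0,"tz":0,"hand":0},
  {"wx":0,"wy":0,"wz":0,"tx":0,"ty":0,"tz":0,"hand":0},
  {"wx":0,"wy":0,"wz":0,"tx":0,"ty":0,"tz":0,"hand":0},
])

```text
clock: 47.6
position: [0.518, 0.3437, 0.1062]
ee_rot: [-3.141, 0.002, -0.001]
force: [0.6, 0.2, -0.2]
width: 0.004
```

Call:
step_arm([
  {"wx":0,"wy":0,"wz":0,"tx":0.5,"ty":0,"tz":0,"hand":0},
  {"wx":0,"wy":0,"wz":0,"tx":0.6,"ty":0,"tz":0,"hand":0},
  {"wx":0,"wy":0,"wz":0,"tx":0.6,"ty":0,"tz":0,"hand":0},
  {"wx":0,"wy":0,"wz":0,"tx":0.6,"ty":0,"tz":0,"hand":0},
  {"wx":0,"wy":0,"wz":0,"tx":0.6,"ty":0,"tz":0,"hand":0},
  {"wx":0,"wy":0,"wz":0,"tx":0.6,"ty":0,"tz":0,"hand":0},
  {"wx":0,"wy":0,"wz":0,"tx":0.6,"ty":0,"tz":0,"hand":0},
  {"wx":0,"wy":0,"wz":0,"tx":0.6,"ty":0,"tz":0,"hand":0},
  {"wx":0,"wy":0,"wz":0,"tx":0.5,"ty":0,"tz":0,"hand":0},
  {"wx":0,"wy":0,"wz":0,"tx":0,"ty":0,"tz":0,"hand":0},
])

```text
clock: 48.43
position: [0.571, 0.3433, 0.1057]
ee_rot: [3.141, -0.002, 0.002]
force: [-0.6, -0.4, 0.5]
width: 0.005
```

Run:
```python
from h import *
goto(.5855,.3435,.106,90)
snap('wrist','w33');snap('scene','s33');crop('s33',200,90,360,210,5,'s33c')
```

```text
clock 48.43 pos [0.571  0.3433 0.1057] width 0.005 F [-0.6259 -0.447   0.4898] tilt deg 0.08080600525833924 jaw -90.08892425713074 j7 -1.67
shift cm (current axes) [ 1.4465 -0.024  -0.0284]
turn units [ 0.0013 -0.0134 -0.0148]  shift in final axes [ 1.4465 -0.0218 -0.0305]
```

View pics/w33.png

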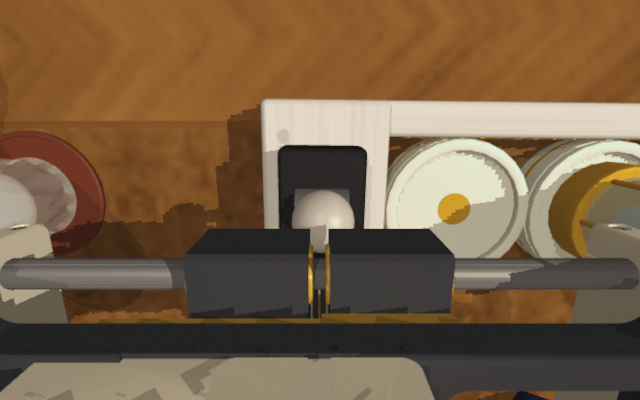

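View pics/s33c.png

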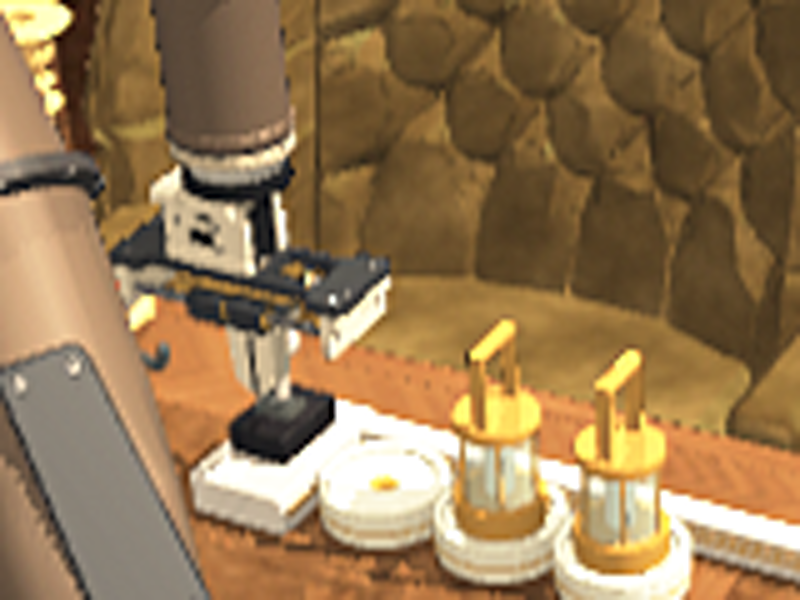

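Call:
step_arm([
  {"wx":0,"wy":0,"wz":0,"tx":0.3,"ty":0,"tz":0,"hand":0},
  {"wx":0,"wy":0,"wz":0,"tx":0.3,"ty":0,"tz":0,"hand":0},
  {"wx":0,"wy":0,"wz":0,"tx":0.3,"ty":0,"tz":0,"hand":0},
  {"wx":0,"wy":0,"wz":0,"tx":0.3,"ty":0,"tz":0,"hand":0},
  {"wx":0,"wy":0,"wz":0,"tx":0.3,"ty":0,"tz":0,"hand":0},
  {"wx":0,"wy":0,"wz":0,"tx":0,"ty":0,"tz":0,"hand":0},
  {"wx":0,"wy":0,"wz":0,"tx":0,"ty":0,"tz":0,"hand":0},
  {"wx":0,"wy":0,"wz":0,"tx":0,"ty":0,"tz":0,"hand":0},
  {"wx":0,"wy":0,"wz":0,"tx":0,"ty":0,"tz":0,"hand":0},
  {"wx":0,"wy":0,"wz":0,"tx":0,"ty":0,"tz":0,"hand":0},
])

```text
clock: 49.37
position: [0.5846, 0.3436, 0.1057]
ee_rot: [-3.142, 0.001, -0.0]
force: [-1.7, 0.0, -0.5]
width: 0.006
```

Run:
```python
from h import *
goto(.5855,.3435,.106,90)
snap('scene','s34');crop('s34',200,90,360,210,5,'s34c')
```

```text
clock 49.37 pos [0.5846 0.3436 0.1057] width 0.006 F [-1.6582  0.0387 -0.5048] tilt deg 0.01781494156855255 jaw -90.05096711216825 j7 -1.66
shift cm (current axes) [ 0.0863  0.0075 -0.0273]
turn units [-0.0007 -0.0029 -0.0085]  shift in final axes [ 0.0863  0.0076 -0.0273]
```

View pics/s34c.png

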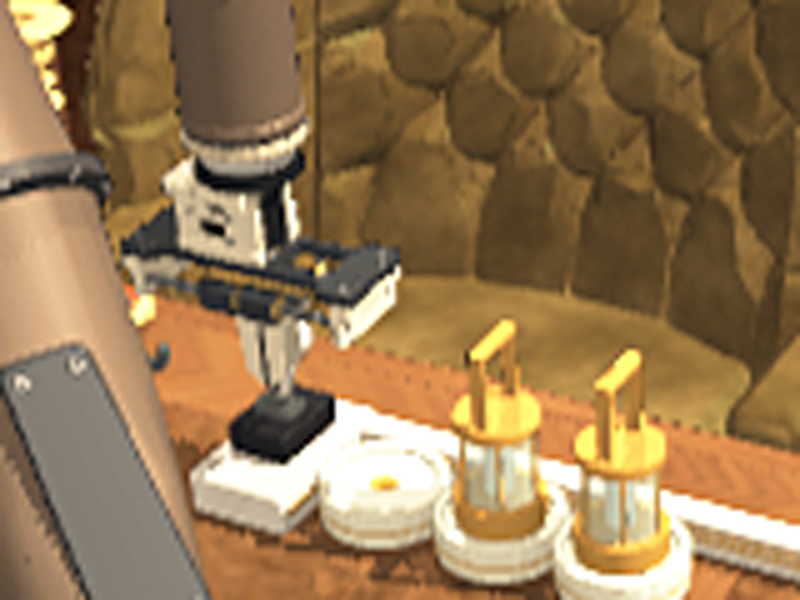

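Push on in 1–2 mm steps until the joint stop resists.

Call:
step_arm([
  {"wx":0,"wy":0,"wz":0,"tx":0.2,"ty":0,"tz":0,"hand":0},
  {"wx":0,"wy":0,"wz":0,"tx":0.2,"ty":0,"tz":0,"hand":0},
  {"wx":0,"wy":0,"wz":0,"tx":0.2,"ty":0,"tz":0,"hand":0},
  {"wx":0,"wy":0,"wz":0,"tx":0.1,"ty":0,"tz":0,"hand":0},
  {"wx":0,"wy":0,"wz":0,"tx":0,"ty":0,"tz":0,"hand":0},
  {"wx":0,"wy":0,"wz":0,"tx":0,"ty":0,"tz":0,"hand":0},
  {"wx":0,"wy":0,"wz":0,"tx":0,"ty":0,"tz":0,"hand":0},
  {"wx":0,"wy":0,"wz":0,"tx":0,"ty":0,"tz":0,"hand":0},
  {"wx":0,"wy":0,"wz":0,"tx":0,"ty":0,"tz":0,"hand":0},
  {"wx":0,"wy":0,"wz":0,"tx":0,"ty":0,"tz":0,"hand":0},
])

```text
clock: 50.25
position: [0.5866, 0.3437, 0.1047]
ee_rot: [3.141, 0.0, -0.016]
force: [-19.8, -1.7, 10.3]
width: 0.006
```

Run:
```python
from h import *
goto(.5855,.3435,.106,90)
snap('wrist','w35');z=load('w35');P=cloud(z);s=P[150:229,280:370].reshape(-1,3);k=s[s[:,2]>.09];print(len(k),k.mean(0),k.min(0),k.max(0))
```

```text
clock 50.25 pos [0.5866 0.3437 0.1047] width 0.006 F [-19.8226  -1.6971  10.2628] tilt deg 0.5947112804059529 jaw -89.99634522802836 j7 -1.66
shift cm (current axes) [-0.1104  0.0227 -0.1258]
turn units [0.0042 0.099  0.0006]  shift in final axes [-0.1091  0.0226 -0.127 ]
2175 [0.6167 0.3427 0.1113] [0.6069 0.3295 0.1001] [0.6244 0.3551 0.1174]
```

View pics/w35.png

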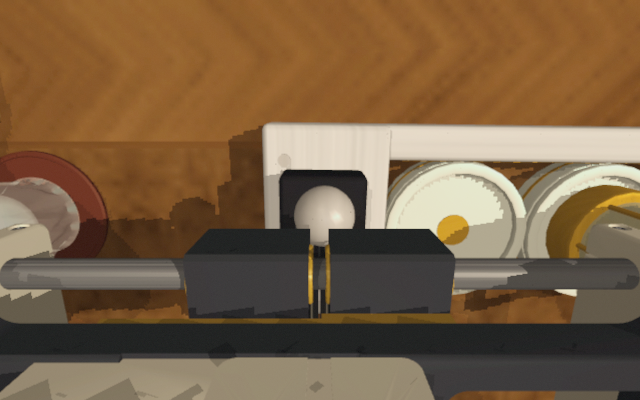

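Call:
step_arm([
  {"wx":0,"wy":0,"wz":0,"tx":-0.7,"ty":0,"tz":0,"hand":0},
  {"wx":0,"wy":0,"wz":0,"tx":-1.5,"ty":0,"tz":0,"hand":0},
  {"wx":0,"wy":0,"wz":0,"tx":-1.5,"ty":0,"tz":0,"hand":0},
  {"wx":0,"wy":0,"wz":0,"tx":-1.5,"ty":0,"tz":0,"hand":0},
  {"wx":0,"wy":0,"wz":0,"tx":0,"ty":0,"tz":-2,"hand":0},
  {"wx":0,"wy":0,"wz":0,"tx":0,"ty":0,"tz":-4,"hand":0},
  {"wx":0,"wy":0,"wz":0,"tx":0,"ty":0,"tz":-4,"hand":0},
  {"wx":0,"wy":0,"wz":0,"tx":0,"ty":0,"tz":-4,"hand":0},
  {"wx":0,"wy":0,"wz":0,"tx":0,"ty":0,"tz":-4,"hand":0},
  {"wx":0,"wy":0,"wz":0,"tx":0,"ty":0,"tz":-2,"hand":0},
])

```text
clock: 51.13
position: [0.5417, 0.3436, 0.3113]
ee_rot: [-3.138, 0.002, -0.01]
force: [1.0, 0.2, -0.1]
width: 0.007
```

Call:
step_arm([
  {"wx":0,"wy":0,"wz":0,"tx":-3,"ty":-2.5,"tz":0,"hand":0},
  {"wx":0,"wy":0,"wz":0,"tx":-3,"ty":-2.5,"tz":0,"hand":0},
  {"wx":0,"wy":0,"wz":0,"tx":-3,"ty":-2.5,"tz":0,"hand":0},
  {"wx":0,"wy":0,"wz":0,"tx":-3,"ty":-2.5,"tz":0,"hand":0},
  {"wx":0,"wy":0,"wz":0,"tx":-3,"ty":-2.5,"tz":0,"hand":0},
  {"wx":0,"wy":0,"wz":0,"tx":-3,"ty":-2.5,"tz":0,"hand":0},
  {"wx":0,"wy":0,"wz":0,"tx":-3,"ty":-2.5,"tz":0,"hand":0},
  {"wx":0,"wy":0,"wz":0,"tx":-2,"ty":-2,"tz":0,"hand":0},
  {"wx":0,"wy":0,"wz":0,"tx":0,"ty":0,"tz":0,"hand":0},
  {"wx":0,"wy":0,"wz":0,"tx":0,"ty":0,"tz":0,"hand":0},
])

```text
clock: 51.97
position: [0.3081, 0.5408, 0.3055]
ee_rot: [-3.141, -0.006, -0.001]
force: [0.3, -1.0, -0.2]
width: 0.004
```

Run:
```python
from h import *
goto(.5855,.3435,.106,90)
snap('top','t36');crop('t36',190,110,400,230,3.8,'t36c');snap('scene','s36');crop('s36',200,90,360,210,5,'s36c')
z=load('t36')
```

```text
clock 51.97 pos [0.3081 0.5408 0.3055] width 0.004 F [ 0.3482 -0.9686 -0.1775] tilt deg 0.0540345587280434 jaw -89.79645069761753 j7 -2.30
shift cm (current axes) [27.6585 19.837  19.9592]
turn units [-0.0057 -0.0069  0.0339]  shift in final axes [27.7433 19.7266 19.951 ]
```

View pics/t36.png

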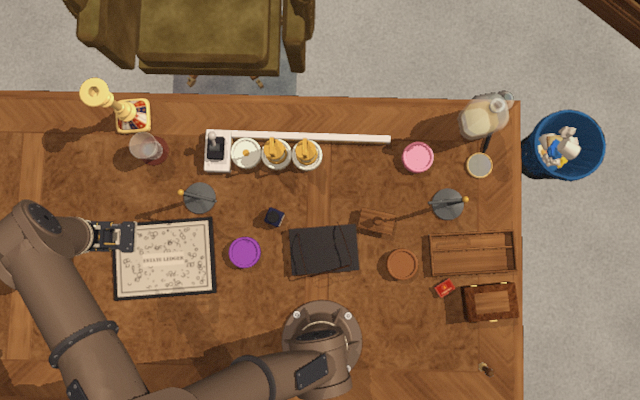

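View pics/t36c.png

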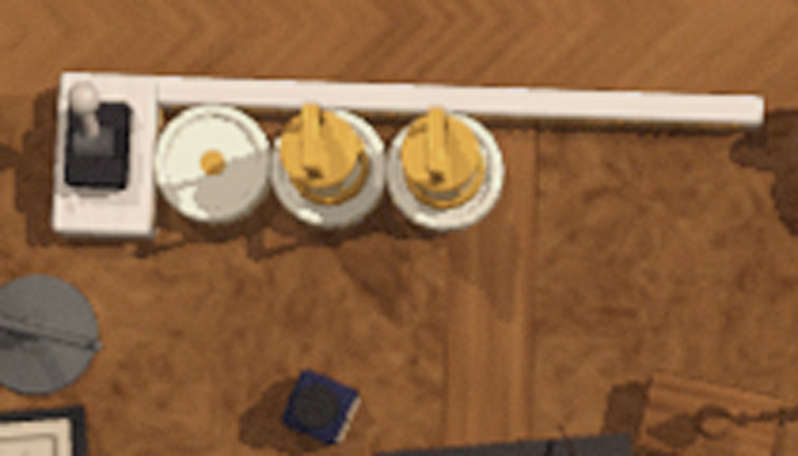

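View pics/s36c.png

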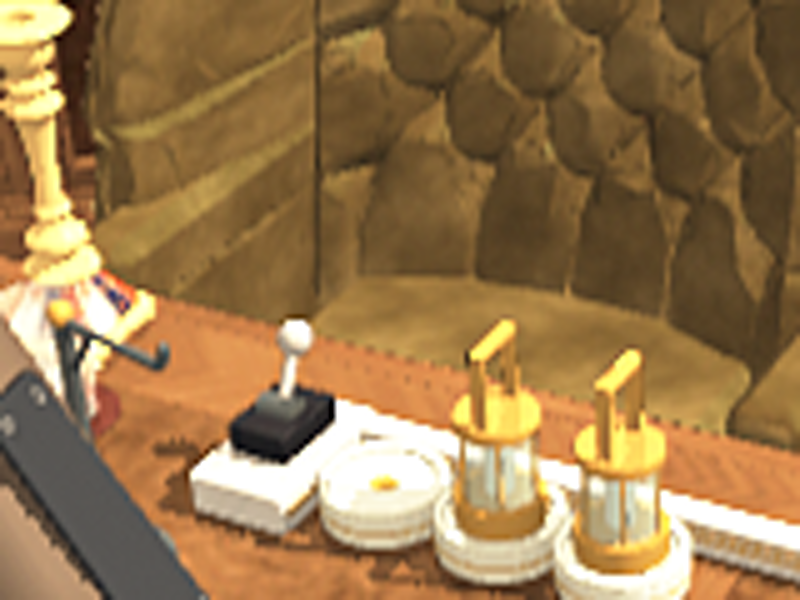

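Run:
```python
from h import *
z=load('t36');P=cloud(z);im=z['im']
q=P[130:185,225:330].reshape(-1,3)
for lo,hi in[(.105,.37-.1)]:pass
for y0 in(.154,.058):
    k=q[(q[:,2]>.158)&(abs(q[:,1]-y0)<.045)];print('bar',len(k),(k.min(0)+k.max(0))/2,k.mean(0),k[:,2].max())
    c=q[(q[:,2]>.1)&(q[:,2]<.125)&(abs(q[:,1]-y0)<.045)];print('cap',len(c),(c.min(0)+c.max(0))/2,np.median(c[:,2]))
for u,v in[(212,163)]:print(onplane(z,190+u/3.8,110+v/3.8,.024))
# rim circles: fit from light rim on plane .03
for c in [(213,164),(329,169),(445,171)]:print('outline centre',onplane(z,190+c[0]/3.8,110+c[1]/3.8,.03))
print('ink',P[216,275],cloud(load('top0'))[216,275])
```

```text
bar 72 [0.5726 0.1536 0.1674] [0.5715 0.1529 0.1681] 0.17474164743262388
cap 262 [0.5731 0.1522 0.1131] 0.11116633333954049
bar 69 [0.5716 0.0588 0.166 ] [0.5717 0.0587 0.1676] 0.17380894224765325
cap 257 [0.5723 0.0588 0.1108] 0.11138243984839301
[0.5723 0.2502 0.024 ]
outline centre [0.5705 0.2483 0.03  ]
outline centre [0.5685 0.1527 0.03  ]
outline centre [0.5689 0.0572 0.03  ]
ink [0.3751 0.148  0.0612] [0.3754 0.149  0.0527]
```

Run:
```python
from h import *
print(arm.sign_off())
```

```text
the job is handed in; nothing more can be done
None
```

The job is done and handed in at about 52 s of the 210 s allowed; `sign_off` gives no verdict, so success rests on my own checks below.

- **Bases:** I slid all three white bases along the rail with the fingers inside their dishes, until they closed up against the stop and rail. Base 3 was measured about 12 mm off its first position when I reached it, either knocked or measured badly; I pushed it into the row all the same.
- **Lanterns:** The one from the stand on the robot's right is in base 3's dish, and the one from the left stand is in base 2's.
- **Switch:** I pushed it until it met its stop at about 20 N.

**Last checks in the pictures:**
- The row is closed.
- Both lanterns stand upright, with tops about 0.17 m above the desk and centres about 3 to 4 mm from their base centres at most (top-camera estimate).
- The switch knob was about 55 mm further over than it started.
- The ink bottle has not moved.
- The arm is clear of everything.

**Disagreement:** The wrist and top cameras differed by 3–4 mm throughout. I went with the wrist camera and the contact forces for moves; the top camera puts the bases slightly closer to the rail than is possible, which also points to contact.

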